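Load inclinometers into the corner of a tilt table and run the 15 degree check

ROBOT

A 6-joint arm with a two-finger parallel gripper is mounted at the origin on the work surface. World frame = base frame: x ahead of the robot, y to its left, z up, the work surface at z = 0. Lengths are in mm, angles in degrees, forces in N, time in s.
With the tool pointing down it reaches from about 350 to 925 mm from the base axis. Payload 6.4 kg.
Tool frame: the origin (TCP) lies at the very end of the fingers, on their centre line; the grasp point (between the pads) lies 19 mm behind it; z points along the fingers, x is the direction in which the jaws open and shut, and the axes are right-handed (so a half turn about z gives the same grasp; the last joint's range is limited). The gripper opens to 85 mm and grips with 20 to 120 N. Pads are 22 mm wide; open, the fingers measure 114 mm over their backs; the gripper's body (76 mm by 85 mm) begins 54 mm behind the grasp point. The pads swing forward as they close: fully open they stand 13 mm farther back than shut.
Start: joints at [-80.621, 14.043, 89.255, -0, 76.702, -9.975], TCP at [215.423, -613.276, 231.29] pointing down, gripper open.
Joint ranges: [-179.41, 179.41], [-58.25, 129.5], [7.25, 145.43], [-54.29, 234.29], [11.92, 165.04], [-157.13, 157.13]. Speed limits (degrees/s): [147.25, 147.25, 180, 180, 180, 180].

INTERFACE

Orientations are given as a 3x3 rotation matrix whose columns are the frame's x, y, z axes.
In Python, from workcell import * gives the robot as it stands. The module is installed in compiled form; this text tells all that it offers.
- The arm moves only by the tool drive_tool, never from a script. Its arguments are lists of equal length, an entry for each row: "turn": the turn, a rotation vector about the tool's x, y, z in degrees, a list of three; "travel": the shift along the tool's x, y, z in cm, a list of three; "hand": the closure, from 0 (fully open) to 1 (shut). A call has 1 to 5 rows; each row is the pose to reach, as a shift and turn from the pose commanded when the call began, along the tool's axes at that moment; what a row does not reach only later rows make up. A row lasts 1/12 s, in which the tool goes at most 41.7 mm and 7.16 degrees, less where a joint would pass 70% of its speed; a pose out of reach is approached as far as the arm can. A call with a gripper value outside its range is refused whole. The fingers move at their own pace and stop on an object; "grip_force" is the grip in N (left out, the last holds). Time passes only in rows, so rows that repeat a pose let the fingers close. It gives the time, the measured TCP pose, the force and the opening at its end, in the units of the state.
- get_obs(): the state, without advancing time (a new reading comes with each control period).
- snapshot(name): name is "side" or "top"; returns a dict with "frame" (480x640x3 uint8, blue, green, red), "depth" (480x640 float32, mm along the optical axis (not along the pixel's ray), 0 where there is no reading), "mtx" (3x3 intrinsics, pixels), "origin" and "orientation" of the camera in the world. Camera axes: x right, y up, looking along -z (the intrinsics and any distortion apply to the point x, -y, -z); pixel columns grow to the right and rows downward; lengths in mm; the calibration is good to about 2 mm. A picture is of the moment at which its call begins.
- finish_job(): hands the job in, once; it reports no verdict.
Trained networks look in a picture, given as the dict that the camera call returned (one of the last four; its "shot" number tells which), for a name from the list of things; names that differ only in an ending like _2 or _b are one class to them, and where a whole thing is asked for, a point or a joint stands for the part that bears it (a point fixed in the world has none). Each returns a list of dicts, best first, with "conf" (0 to 1); they miss things now and then, are a little off and sometimes report something else, mostly with a low value. They report only what shows in the picture. A call takes as long as a camera call. They do not tell look-alikes from the thing itself.
- silhouettes(picture, name): "mask" (480x640 bool, what is visible of it) and "position" ([column, row] in pixels, amid what is visible of it).
The state is a dict: "t": time; "joint_positions": joint angles; "joint_velocities": joint speeds; "tau": joint torques, N m; "ee_pos": TCP position; "ee_rot": TCP orientation; "contact_force": force on the tool from outside, world axes, zero at the start; "wrist_torque": the same for the moment, N m; "width": finger opening in mm.
Only numpy, scipy, OpenCV 4.12 (cv2) and the standard library are available. Lean on these libraries where they do the work, as an engineer would, in place of code of your own. Each camera call takes 0.05 s, during which the arm holds its last target. There are 200 camera calls.

TASK

Lower the tilt table's plate until it is level, then load every inclinometer from the bench onto it, lids up and plugs towards the robot, in one row along the far fence: the first pushed home into the corner of fence and right-hand rail, each further one pushed tight against the fence and the one before, with no gaps. With all of them tight in the row, raise the plate to 15 degrees and keep it there for ten seconds while the readings settle, then lower it level again and leave it with the row still tight. Leave the other things on the bench where they are.

Things in the scene. Friction and masses are not known exactly. Their poses are not given: they have to be found in the camera images.
- tilt_plate (a joint): plate of the tilt table: 0 = level on its lower stop, grows as the handle side (robot side) rises, rad (15 degrees = 0.262), upper stop 0.6. Counterbalanced friction hinge: it stays where it is left; about 5 to 12 N at the handle moves it up or down. Red pointer on its right edge against a white scale with a mark every 5 degrees, 0 to 25, the one at 15 long
- corner (a point): reference corner, fixed to the plate: where the inner faces of the far fence and the right-hand rail meet the plate's top, 55 mm above the bench when level. Plate axes: x towards the far fence (away from the robot), y along the fence from the rail to the open left end, z out of the plate's top. Inclinometers stand at x < 0, y > 0
- hinge (a point): point on the plate's hinge axis, which runs along the plate's y below the far fence's inner face: in the corner's axes x = 0, y = 150 mm, z = -5 mm; 50 mm above the bench. Axes as the corner's
- tilt_table: grey base of the tilt table, 250 x 330 mm, fixed to the bench; origin at the centre of its underside. Its aluminium plate (10 mm thick) reaches, in the corner's axes, from x = -195 to 10 mm and y = -15 to 320 mm; steel far fence at x = 0 to 10 mm over the whole width; steel right rail at y = -10 to 0, x = -160 to 0 mm; both 14 mm high. Robot side and left end are open
- handle (a point): middle of the plate's handle: round dark steel bar 12 mm thick, 130 mm long along the plate's y, its axis 40 mm in front of the plate's robot-side edge and 235 mm from the hinge axis (in the corner's axes x = -235, y = 150, z = -5 mm); carried by two arms 60 mm either side of its middle. It turns with the plate
- sensor_a: inclinometer: plain aluminium die-cast box with a grey lid, 66 mm (its x) by 60 mm (its y) by 52 mm high, about 0.33 kg; origin at the centre of its underside, z up through the lid. A black round plug, 14 mm in diameter, sticks 16 mm out of its -x face, centred 12 mm above the underside; a black bar on the lid marks that side. All the inclinometers are alike; absent in some starts
- sensor_b: inclinometer: plain aluminium die-cast box with a grey lid, 66 mm (its x) by 60 mm (its y) by 52 mm high, about 0.33 kg; origin at the centre of its underside, z up through the lid. A black round plug, 14 mm in diameter, sticks 16 mm out of its -x face, centred 12 mm above the underside; a black bar on the lid marks that side. All the inclinometers are alike; absent in some starts
- sensor_c: inclinometer: plain aluminium die-cast box with a grey lid, 66 mm (its x) by 60 mm (its y) by 52 mm high, about 0.33 kg; origin at the centre of its underside, z up through the lid. A black round plug, 14 mm in diameter, sticks 16 mm out of its -x face, centred 12 mm above the underside; a black bar on the lid marks that side. All the inclinometers are alike; absent in some starts
- sensor_d: inclinometer: plain aluminium die-cast box with a grey lid, 66 mm (its x) by 60 mm (its y) by 52 mm high, about 0.33 kg; origin at the centre of its underside, z up through the lid. A black round plug, 14 mm in diameter, sticks 16 mm out of its -x face, centred 12 mm above the underside; a black bar on the lid marks that side. All the inclinometers are alike; absent in some starts
- sensor_e: inclinometer: plain aluminium die-cast box with a grey lid, 66 mm (its x) by 60 mm (its y) by 52 mm high, about 0.33 kg; origin at the centre of its underside, z up through the lid. A black round plug, 14 mm in diameter, sticks 16 mm out of its -x face, centred 12 mm above the underside; a black bar on the lid marks that side. All the inclinometers are alike; absent in some starts
- meter: handheld multimeter lying on the bench, grey, 165 x 80 x 34 mm, bystander; origin at centre of underside
- heatsink: black finned heat sink, 80 x 150 x 40 mm, bystander; origin at centre of underside
- mug: white mug, 80 mm wide, 95 mm high, bystander; origin at centre of underside
Mind the look-alikes: they are no part of the job. What is shaped like the sensor_b but orange or turquoise is not meant.

How it is judged:
By the outcome, as a careful person would: the job done as asked, in the order asked, and still so for the second after the job is handed in, with the robot touching nothing.
Of sensor_a, sensor_b, sensor_c, sensor_d, sensor_e only 3 to 5 are there at a start; the rules pass over those that are not, and their reading is None.
At some moment in a run one of sensor_a, sensor_b, sensor_c, sensor_d, sensor_e may be knocked a few centimetres aside while the robot is not near it.
Once in a run the grip may slacken for a moment while it holds something.
It also fails if it takes over 210 s, if anything falls off the work surface, if the arm or the gripper's body presses on something with over 40 N, if the wrist force passes 120 N, or if a joint passes its speed limit or range.

## Working session

There is one attempt and no reset: what is moved stays moved. The work goes in short steps, Python scripts to look and compute and a tool call to move; the robot and the scene stay as the last step left them, time stands still between calls to the robot, and variables do not carry over. Pictures are saved under pics/ and viewed, about 12 in all and at most 16, crops included, and the job is handed in when it is done.

Besides the shell and the picture viewer there is one more tool, called after "Emit:" by a JSON object that holds its "name" and its "arguments", one argument or row to a line. drive_tool: Moves the arm, as the interface text tells. Its arguments: {"type":"object","properties":{"turn":{"type":"array","items":{"type":"array","items":{"type":"number"}}},"travel":{"type":"array","items":{"type":"array","items":{"type":"number"}}},"hand":{"type":"array","items":{"type":"number"}},"grip_force":{"type":"number"}},"required":["turn","travel","hand"]}

```bash
mkdir -p pics; cat > h.py <<'E'
from workcell import *
import numpy as np, cv2
def pts(p):
    d=p["depth"]; K=p["mtx"]; v,u=np.mgrid[0:480,0:640]
    x=(u-K[0,2])/K[0,0]*d; y=(v-K[1,2])/K[1,1]*d
    P=np.stack([x,-y,-d],-1)
    return P@np.array(p["orientation"]).T+np.array(p["origin"])
E
python3 - <<'E'
from h import *
o=get_obs(); print({k:np.round(v,2).tolist() for k,v in o.items()})
for n in("top","side"):
    p=snapshot(n); cv2.imwrite(f"pics/{n}0.png",p["frame"]); print(n,p["origin"],np.round(p["orientation"],2).tolist(),p["mtx"].tolist(),[k for k in p])
    W=pts(p)
    for nm in("sensor_a","tilt_plate","handle","meter","heatsink","mug"):
        for s in silhouettes(p,nm):
            m=s["mask"]&(p["depth"]>0); print(n,nm,round(s["conf"],2),np.round(s["position"]),m.sum(),np.round(np.median(W[m],0)) if m.any() else None, np.round(np.percentile(W[m][:,2],95)) if m.any() else None)
E
```

```text
{'t': 0.0, 'joint_positions': [-80.62, 14.09, 89.33, -0.0, 76.7, -9.98], 'joint_velocities': [-0.03, -0.02, -0.03, 0.02, 0.08, 0.07], 'tau': [-0.0, -42.95, -32.61, -0.0, 0.01, -0.0], 'ee_pos': [215.33, -612.7, 230.15], 'ee_rot': [[0.33, -0.94, -0.0], [-0.94, -0.33, 0.0], [-0.0, -0.0, -1.0]], 'contact_force': [0.28, 0.2, 0.23], 'wrist_torque': [-0.02, -0.02, 0.03], 'width': 85.23}
top [ 389.44788807   -9.46002018 1027.37133094] [[-0.01, 0.98, -0.18], [-1.0, -0.02, -0.03], [-0.03, 0.18, 0.98]] [[469.80627180789367, 0.0, 324.10988994835395], [0.0, 469.80627180789367, 236.9931677300813], [0.0, 0.0, 1.0]] ['frame', 'depth', 'mtx', 'origin', 'orientation', 'shot']
top sensor_a 0.88 [176. 321.] 1286 [391. 332.  51.] 54.0
top sensor_a 0.79 [135. 218.] 1156 [615. 429.  50.] 54.0
top sensor_a 0.75 [241. 217.] 995 [615. 194.  51.] 54.0
top sensor_a 0.73 [252. 298.] 1015 [444. 174.  51.] 54.0
top sensor_a 0.7 [130. 279.] 1209 [485. 433.  51.] 54.0
top sensor_a 0.68 [182. 254.] 1191 [538. 317.  51.] 54.0
top tilt_plate 0.74 [411. 237.] 16389 [ 564. -158.   70.] 85.0
top handle 0.93 [411. 234.] 16
[... 419 characters left out ...]
frame', 'depth', 'mtx', 'origin', 'orientation', 'shot']
side sensor_a 0.9 [196. 398.] 2096 [476. 457.  48.] 53.0
side sensor_a 0.83 [282. 389.] 1852 [384. 357.  49.] 53.0
side sensor_a 0.7 [238. 297.] 1331 [612. 216.  43.] 53.0
side sensor_a 0.7 [152. 366.] 1882 [608. 452.  46.] 53.0
side sensor_a 0.66 [316. 324.] 1609 [438. 194.  43.] 53.0
side sensor_a 0.61 [222. 346.] 1750 [531. 341.  45.] 53.0
side tilt_plate 0.69 [354. 218.] 7097 [ 563. -134.   69.] 84.0
side handle 0.73 [352. 216.] 7041 [ 564. -132.   69.] 84.0
side meter 0.81 [431. 184.] 305 [ 511. -432.   31.] 40.0
side heatsink 0.62 [205. 257.] 2332 [762. 161.  32.] 39.0
side heatsink 0.57 [357. 224.] 11390 [ 532. -114.   62.] 85.0
```

View pics/top0.png

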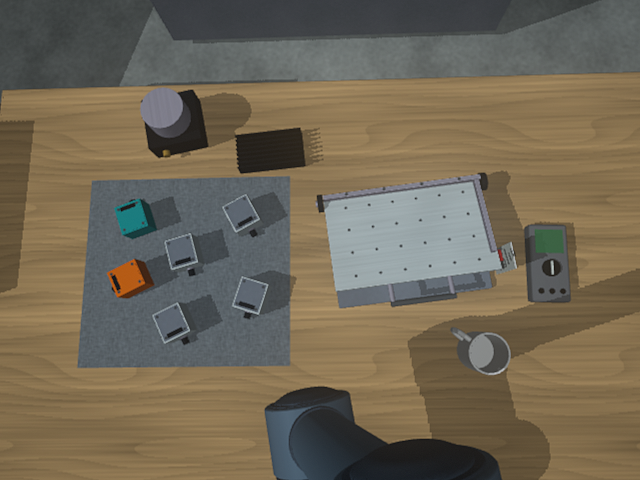

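View pics/side0.png

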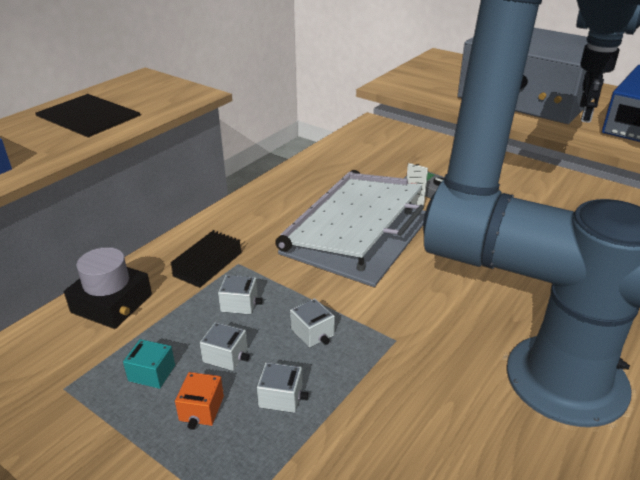

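```bash
cat >> h.py <<'E'
def sensors(p,W,lo=44,hi=58):
    g=p["frame"].astype(float); out=[]
    for s in silhouettes(p,"sensor_a"):
        m=s["mask"]&(p["depth"]>0)&(W[...,2]>lo)&(W[...,2]<hi)
        if m.sum()<100: continue
        m=cv2.morphologyEx(m.astype(np.uint8),cv2.MORPH_OPEN,np.ones((3,3)))>0
        sat=np.median(np.ptp(g[m],axis=1))
        X=W[m][:,:2]
        (cx,cy),(a,b),th=cv2.minAreaRect(X.astype(np.float32))
        th=(th+45)%90-45
        # plug: dark, low, near
        c=np.array([cx,cy]); d=np.linalg.norm(W[...,:2]-c,axis=-1)
        k=(d<62)&(d>36)&(W[...,2]>lo-44+6)&(W[...,2]<lo-44+28)&(g.max(-1)<45)
        pl=np.median(W[k][:,:2],0)-c if k.sum()>4 else np.zeros(2)
        # bar on the lid: dark pixels on the lid
        kb=(d<45)&m&(g.max(-1)<60); bar=np.median(W[kb][:,:2],0)-c if kb.sum()>3 else np.zeros(2)
        out.append((round(s["conf"],2),np.round([cx,cy],1),round(th,1),np.round([a,b],1),"z%.1f"%np.median(W[m][:,2]),"sat%.0f"%sat,"plugdir%.0f"%np.degrees(np.arctan2(-pl[1],-pl[0])),k.sum(),"bardir%.0f"%np.degrees(np.arctan2(-bar[1],-bar[0])),kb.sum()))
    return out
E
python3 - <<'E'
from h import *
p=snapshot("top"); W=pts(p)
for r in sensors(p,W): print(*r)
X=W.reshape(-1,3); k=(X[:,0]>380)&(X[:,0]<720)&(X[:,1]<20)&(X[:,1]>-360)&(X[:,2]>30)&(X[:,2]<110)
g=p["frame"].reshape(-1,3).astype(int)
b=k&(g.min(1)>150); Y=X[b]
for i in range(3):
    A=np.c_[Y[:,:2],np.ones(len(Y))]; c=np.linalg.lstsq(A,Y[:,2],rcond=None)[0]; r=Y[:,2]-A@c; Y=Y[abs(r)<3]
n=np.array([-c[0],-c[1],1]);n/=np.linalg.norm(n); print("plane",c,n,"tilt",np.degrees(np.arccos(n[2])),"az",np.degrees(np.arctan2(n[1],n[0])),len(Y))
print(cv2.minAreaRect(Y[:,:2].astype(np.float32)), cv2.boxPoints(cv2.minAreaRect(Y[:,:2].astype(np.float32))))
# plane-height picture
h=(W[...,2]-(W[...,0]*c[0]+W[...,1]*c[1]+c[2]))
im=np.clip(128+h*6,0,255).astype(np.uint8)
cr=np.hstack([cv2.resize(p["frame"][165:315,305:525],None,fx=3,fy=3)[:, :],]); cr2=cv2.cvtColor(cv2.resize(im[165:315,305:525],None,fx=1.8,fy=1.8),cv2.COLOR_GRAY2BGR)
cv2.imwrite("pics/plate.png",cr)
E
```

```text
0.93 [620.3 438.2] 20.6 [67.8 61.8] z51.5 sat99 plugdir-180 2 bardir178 79
0.9 [447.2 174.7] -17.4 [58.1 65.8] z51.7 sat19 plugdir-18 26 bardir-22 52
0.84 [392.8 339.3] 24.9 [65.6 60.5] z51.7 sat18 plugdir27 36 bardir36 75
0.77 [541.6 325.2] 15.7 [66.3 61.2] z51.5 sat19 plugdir17 35 bardir22 69
0.74 [622.8 198.6] 28.6 [66.1 60. ] z51.5 sat18 plugdir28 33 bardir26 55
0.61 [487.5 439.7] 27.1 [60.7 66.8] z51.5 sat159 plugdir-180 2 bardir-72 68
plane [-1.60663247e-01 -1.85402267e-02  1.57182029e+02] [0.1586024  0.01830241 0.98717288] tilt 9.186868257149932 az 6.582704728292513 12140
((565.958251953125, -155.48765563964844), (190.52267456054688, 332.4677429199219), 6.791676044464111) [[ 451.70663     -1.6858807]
 [ 491.02414   -331.82056  ]
 [ 680.20984   -309.28943  ]
 [ 640.89233     20.845245 ]]
```

View pics/plate.png

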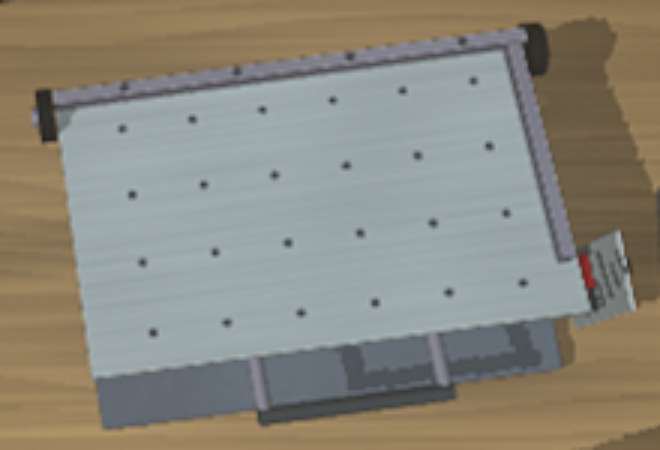

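Emit:
{"name": "drive_tool", "arguments": {
  "turn": [
    [0, 0, -35],
    [0, 0, -35],
    [0, 0, -35],
    [0, 0, -35],
    [0, 0, -35]
  ],
  "travel": [
    [0, 0, 0],
    [0, 0, 0],
    [0, 0, 0],
    [0, 0, 0],
    [0, 0, 0]
  ],
  "hand": [0.6, 0.6, 0.6, 0.6, 0.6],
  "grip_force": 40
}}

```text
t: 1.22
ee_pos: [215.4, -613.3, 231.3]
ee_rot: [[0.816, -0.578, 0.0], [-0.578, -0.816, -0.0], [0.0, 0.0, -1.0]]
contact_force: [0.0, -0.1, -0.4]
width: 33.9
```

Emit:
{"name": "drive_tool", "arguments": {
  "turn": [
    [0, 0, -35],
    [0, 0, -35],
    [0, 0, -35],
    [0, 0, -35],
    [0, 0, -35]
  ],
  "travel": [
    [0, 0, 0],
    [0, 0, 0],
    [0, 0, 0],
    [0, 0, 0],
    [0, 0, 0]
  ],
  "hand": [0.6, 0.6, 0.6, 0.6, 0.6]
}}

```text
t: 1.63
ee_pos: [215.4, -613.3, 231.3]
ee_rot: [[1.0, -0.005, 0.0], [-0.005, -1.0, -0.0], [0.0, 0.0, -1.0]]
contact_force: [0.1, 0.5, 0.8]
width: 33.9
```

Emit:
{"name": "drive_tool", "arguments": {
  "turn": [
    [0, 0, -7.4],
    [0, 0, -7.4],
    [0, 0, -7.4]
  ],
  "travel": [
    [0, 0, 0],
    [0, 0, 0],
    [0, 0, 0]
  ],
  "hand": [0.6, 0.6, 0.6]
}}

```text
t: 1.88
ee_pos: [215.4, -613.3, 231.3]
ee_rot: [[0.993, 0.115, 0.0], [0.115, -0.993, -0.0], [0.0, 0.0, -1.0]]
contact_force: [0.2, -0.1, -0.0]
width: 34.2
```

```bash
cat >> h.py <<'E'
def to(x,y,z,yaw):
    "travel (cm) and turn (deg) from the measured pose to a tool-down pose"
    o=get_obs(); R=np.array(o["ee_rot"]); T=np.array([x,y,z])-o["ee_pos"]
    from scipy.spatial.transform import Rotation as Ro
    a=np.radians(yaw); G=np.c_[[np.cos(a),np.sin(a),0],[np.sin(a),-np.cos(a),0],[0,0,-1]]
    print("at",np.round(o["ee_pos"],1),"yaw %.1f"%np.degrees(np.arctan2(R[1,0],R[0,0])),"F",np.round(o["contact_force"],1),"w %.1f t %.1f"%(o["width"],o["t"]))
    print("travel",np.round(R.T@T/10,2),"turn",np.round(Ro.from_matrix(R.T@G).as_rotvec(degrees=True),1))
E
python3 - <<'E'
from h import *
to(431,-173,150,6.8); print(np.round(get_obs()["joint_positions"]))
p=snapshot("top"); W=pts(p); X=W.reshape(-1,3)
xp=np.array([np.cos(np.radians(6.8)),np.sin(np.radians(6.8))]); yp=np.array([-xp[1],xp[0]])
c=X[:,:2]-[679,-294.5]; a=c@xp; b=c@yp
k=(a>-260)&(a<-195)&(b>-10)&(b<310)
print(np.histogram(X[k,2],bins=np.arange(-5,110,5)))
h=k&(X[:,2]>75); print(len(X[h]),np.percentile(a[h],[1,50,99]),np.percentile(b[h],[1,99]),X[h].mean(0))
for zlo in(10,20,30): 
  q=(X[:,2]>zlo)&(X[:,2]<zlo+10)&k; print(zlo,np.percentile(a[q],[1,99]) if q.any() else 0)
E
```

```text
at [ 215.4 -613.3  231.3] yaw 6.6 F [ 0.2 -0.1 -0. ] w 34.2 t 1.9
travel [ 26.47 -41.26   8.13] turn [ 0.  -0.  -0.2]
[-81.  14.  89.   0.  77. -87.]
(array([1576,  516,   23, 1131,  757,    7,    0,    0,    0,    0,    0,
          0,    0,    0,    0,    0,    1,   36,  265,  247,    7,    0]), array([ -5,   0,   5,  10,  15,  20,  25,  30,  35,  40,  45,  50,  55,
        60,  65,  70,  75,  80,  85,  90,  95, 100, 105]))
556 [-237.21674671 -229.28484569 -195.88805126] [ 83.68511263 212.56702154] [ 437.53296972 -174.0996637    89.42737866]
10 [-223.95967243 -195.33583418]
20 [-217.01417268 -201.12735956]
30 0
```

Emit:
{"name": "drive_tool", "arguments": {
  "turn": [
    [0, 0, -0.2],
    [0, 0, -0.2],
    [0, 0, -0.2],
    [0, 0, -0.2],
    [0, 0, -0.2]
  ],
  "travel": [
    [10, -15.6, 0],
    [10, -15.6, 0],
    [10, -15.6, 0],
    [10, -15.6, 0],
    [10, -15.6, 0]
  ],
  "hand": [0.6, 0.6, 0.6, 0.6, 0.6]
}}

```text
t: 2.35
ee_pos: [297.8, -442.8, 231.0]
ee_rot: [[0.993, 0.121, 0.0], [0.121, -0.993, 0.002], [0.001, -0.001, -1.0]]
contact_force: [0.0, -0.5, 0.3]
width: 34.5
```

Emit:
{"name": "drive_tool", "arguments": {
  "turn": [
    [0, 0, 0],
    [0, 0, 0],
    [0, 0, 0],
    [0, 0, 0],
    [0, 0, 0]
  ],
  "travel": [
    [10, -15.6, 3],
    [10, -15.6, 3],
    [10, -15.6, 3],
    [10, -15.6, 3],
    [10, -15.6, 3]
  ],
  "hand": [0.6, 0.6, 0.6, 0.6, 0.6]
}}

```text
t: 2.77
ee_pos: [377.4, -275.9, 200.4]
ee_rot: [[0.993, 0.121, -0.0], [0.121, -0.993, 0.002], [-0.0, -0.002, -1.0]]
contact_force: [-0.1, 0.7, 0.3]
width: 34.3
```

Emit:
{"name": "drive_tool", "arguments": {
  "turn": [
    [0, 0, 0],
    [0, 0, 0],
    [0, 0, 0],
    [0, 0, 0],
    [0, 0, 0]
  ],
  "travel": [
    [6.4, -10, 5.1],
    [6.4, -10, 5.1],
    [6.4, -10, 5.1],
    [6.4, -10, 5.1],
    [6.4, -10, 5.1]
  ],
  "hand": [0.6, 0.6, 0.6, 0.6, 0.6]
}}

```text
t: 3.18
ee_pos: [428.0, -170.3, 149.1]
ee_rot: [[0.992, 0.123, -0.002], [0.123, -0.992, 0.001], [-0.002, -0.002, -1.0]]
contact_force: [0.4, -0.2, -0.1]
width: 34.3
```

```bash
python3 - <<'E'
from h import *
to(431,-173,74,6.8)
E
```

```text
at [ 428.  -170.3  149.1] yaw 7.1 F [ 0.4 -0.2 -0.1] w 34.3 t 3.2
travel [0.28 0.31 7.51] turn [-0.1  0.1  0.3]
```

Emit:
{"name": "drive_tool", "arguments": {
  "turn": [
    [0, 0, 0.3],
    [0, 0, 0.3],
    [0, 0, 0.3],
    [0, 0, 0.3],
    [0, 0, 0.3]
  ],
  "travel": [
    [0.3, 0.3, 2.5],
    [0.3, 0.3, 5],
    [0.3, 0.3, 7.5],
    [0.3, 0.3, 7.5],
    [0.3, 0.3, 7.5]
  ],
  "hand": [0.6, 0.6, 0.6, 0.6, 0.6]
}}

```text
t: 3.6
ee_pos: [430.9, -176.1, 75.3]
ee_rot: [[0.994, 0.113, -0.001], [0.113, -0.994, 0.001], [-0.001, -0.001, -1.0]]
contact_force: [-0.2, 1.3, 0.5]
width: 34.1
```

Emit:
{"name": "drive_tool", "arguments": {
  "turn": [
    [0, 0, 0],
    [0, 0, 0],
    [0, 0, 0],
    [0, 0, 0],
    [0, 0, 0]
  ],
  "travel": [
    [0, 0, 0],
    [0, 0, 0],
    [0, 0, 0],
    [0, 0, 0],
    [0, 0, 0]
  ],
  "hand": [1, 1, 1, 1, 1],
  "grip_force": 30
}}

```text
t: 4.02
ee_pos: [431.9, -176.8, 77.3]
ee_rot: [[0.993, 0.116, 0.001], [0.116, -0.993, -0.003], [0.0, 0.003, -1.0]]
contact_force: [-4.1, -3.1, 3.3]
width: 10.7
```

Emit:
{"name": "drive_tool", "arguments": {
  "turn": [
    [0, 0, 0],
    [0, 0, 0],
    [0, 0, 0],
    [0, 0, 0],
    [0, 0, 0]
  ],
  "travel": [
    [-0.05, 0, 0.6],
    [-0.1, 0, 1.2],
    [-0.15, 0, 1.8],
    [-0.2, 0, 2.4],
    [-0.2, 0, 2.4]
  ],
  "hand": [1, 1, 1, 1, 1]
}}

```text
t: 4.43
ee_pos: [429.4, -177.1, 52.5]
ee_rot: [[0.993, 0.116, -0.0], [0.116, -0.993, -0.003], [-0.001, 0.003, -1.0]]
contact_force: [-5.9, -5.8, -3.3]
width: 10.6
```

Emit:
{"name": "drive_tool", "arguments": {
  "turn": [
    [0, 0, 0],
    [0, 0, 0],
    [0, 0, 0],
    [0, 0, 0],
    [0, 0, 0]
  ],
  "travel": [
    [-0.05, 0, 0.5],
    [-0.1, 0, 1.0],
    [-0.1, 0, 1.3],
    [-0.1, 0, 1.3],
    [-0.1, 0, 1.3]
  ],
  "hand": [1, 1, 1, 1, 1]
}}

```text
t: 4.85
ee_pos: [429.1, -177.2, 40.0]
ee_rot: [[0.993, 0.116, 0.001], [0.116, -0.993, -0.003], [0.001, 0.003, -1.0]]
contact_force: [-4.1, -3.3, 0.9]
width: 10.8
```

Emit:
{"name": "drive_tool", "arguments": {
  "turn": [
    [0, 0, 0],
    [0, 0, 0],
    [0, 0, 0],
    [0, 0, 0]
  ],
  "travel": [
    [-0.03, 0, 0.2],
    [-0.03, 0, 0.4],
    [-0.03, 0, 0.4],
    [-0.03, 0, 0.4]
  ],
  "hand": [1, 1, 1, 1]
}}

```text
t: 5.18
ee_pos: [429.1, -177.2, 37.1]
ee_rot: [[0.993, 0.116, 0.001], [0.116, -0.993, -0.003], [0.001, 0.003, -1.0]]
contact_force: [-7.6, 0.1, 10.9]
width: 10.5
```

```bash
cat >> h.py <<'E'
def plate(p,W,ret=False):
    X=W.reshape(-1,3); g=p["frame"].reshape(-1,3).astype(int)
    Y=X[(X[:,0]>380)&(X[:,0]<720)&(X[:,1]<20)&(X[:,1]>-360)&(X[:,2]>48)&(X[:,2]<130)&(g.min(1)>140)]
    c=np.array([0,0,np.median(Y[:,2])])
    for i in range(5):
        A=np.c_[Y[:,:2],np.ones(len(Y))]; c=np.linalg.lstsq(A,Y[:,2],rcond=None)[0]; Y=Y[abs(Y[:,2]-A@c)<4]
    print("tilt %.2f"%np.degrees(np.arctan(np.hypot(c[0],c[1]))),"slopes",np.round(c,4)); return c,Y
E
python3 - <<'E'
from h import *
p=snapshot("top"); W=pts(p); plate(p,W)
p=snapshot("side"); W=pts(p); plate(p,W)
E
```

```text
tilt 0.62 slopes [1.07000e-02 1.60000e-03 4.68811e+01]
tilt 0.64 slopes [1.12000e-02 4.00000e-04 4.55347e+01]
```

Emit:
{"name": "drive_tool", "arguments": {
  "turn": [
    [0, 0, 0],
    [0, 0, 0],
    [0, 0, 0],
    [0, 0, 0],
    [0, 0, 0]
  ],
  "travel": [
    [0, 0, 0],
    [0, 0, 0],
    [0, 0, 0],
    [0, 0, 0],
    [0, 0, 0]
  ],
  "hand": [0.6, 0.6, 0.6, 0.6, 0.6]
}}

```text
t: 5.7
ee_pos: [428.4, -175.7, 34.5]
ee_rot: [[0.993, 0.116, 0.0], [0.116, -0.993, -0.0], [0.0, 0.0, -1.0]]
contact_force: [0.5, -0.0, 0.2]
width: 34.1
```

Emit:
{"name": "drive_tool", "arguments": {
  "turn": [
    [0, 0, 0],
    [0, 0, 0],
    [0, 0, 0],
    [0, 0, 0],
    [0, 0, 0]
  ],
  "travel": [
    [0, 0, -3],
    [0, 0, -7],
    [0, 0, -11],
    [0, 0, -16],
    [0, 0, -16]
  ],
  "hand": [0.6, 0.6, 0.6, 0.3, 0]
}}

```text
t: 6.12
ee_pos: [431.5, -177.8, 202.0]
ee_rot: [[0.993, 0.116, 0.01], [0.116, -0.993, -0.008], [0.01, 0.009, -1.0]]
contact_force: [1.3, -1.5, 1.1]
width: 56.9
```

Emit:
{"name": "drive_tool", "arguments": {
  "turn": [
    [0, 0, 0],
    [0, 0, 0],
    [0, 0, 0],
    [0, 0, 0],
    [0, 0, 0]
  ],
  "travel": [
    [0, -4, 0],
    [0, -8, 0],
    [0, -12, 0],
    [0, -16, 0],
    [0, -20, 0]
  ],
  "hand": [0, 0, 0, 0, 0]
}}

```text
t: 6.53
ee_pos: [404.5, 24.6, 194.3]
ee_rot: [[0.993, 0.115, 0.001], [0.115, -0.993, 0.0], [0.001, 0.0, -1.0]]
contact_force: [0.6, -0.5, 0.3]
width: 85.5
```

Emit:
{"name": "drive_tool", "arguments": {
  "turn": [
    [0, 0, 0],
    [0, 0, 0],
    [0, 0, 0],
    [0, 0, 0],
    [0, 0, 0]
  ],
  "travel": [
    [0, -4, 0],
    [0, -8, 0],
    [0, -12, 0],
    [0, -12, 0],
    [0, -12, 0]
  ],
  "hand": [0, 0, 0, 0, 0]
}}

```text
t: 6.95
ee_pos: [390.5, 144.1, 194.1]
ee_rot: [[0.993, 0.121, -0.0], [0.121, -0.993, -0.0], [-0.0, 0.0, -1.0]]
contact_force: [0.3, 0.1, 0.3]
width: 85.3
```

```bash
python3 - <<'E'
from h import *
for n in("top","side"):
    p=snapshot(n); W=pts(p); c,Y=plate(p,W)
    r=cv2.minAreaRect(Y[:,:2].astype(np.float32)); print(n,"rect",np.round(r[0],1),np.round(r[1],1),r[2],np.round(cv2.boxPoints(r),1).tolist())
    X=W.reshape(-1,3); k=(X[:,0]>300)&(X[:,0]<430)&(X[:,1]>-230)&(X[:,1]<30)&(abs(X[:,2])<12)
    B=X[k]; print("bench",len(B),np.round(np.linalg.lstsq(np.c_[B[:,:2],np.ones(len(B))],B[:,2],rcond=None)[0],4))
    # fence inner face: along columns b, where height above the plate jumps (plate coords)
    xp=np.array([np.cos(np.radians(6.8)),np.sin(np.radians(6.8))]); yp=np.array([-xp[1],xp[0]])
    d=X[:,:2]-[679,-294.5]; a=d@xp;b=d@yp; h=X[:,2]-(X[:,:2]@c[:2]+c[2])
    pts_=[]
    for b0 in range(20,310,10):
        q=(abs(b-b0)<5)&(abs(a)<30)&(h>9)&(h<20)
        if q.sum()>3: pts_.append((b0,np.percentile(a[q],5),np.percentile(a[q],95)))
    P=np.array(pts_); 
    if len(P)>4: print("fence near",np.round(np.polyfit(P[:,0],P[:,1],1),4),"far",np.round(np.polyfit(P[:,0],P[:,2],1),4))
    pts_=[]
    for a0 in range(-150,-10,10):
        q=(abs(a-a0)<5)&(abs(b)<30)&(h>9)&(h<20)
        if q.sum()>3: pts_.append((a0,np.percentile(b[q],5),np.percentile(b[q],95)))
    P=np.array(pts_)
    if len(P)>4: print("rail lo",np.round(np.polyfit(P[:,0],P[:,1],1),4),"hi",np.round(np.polyfit(P[:,0],P[:,2],1),4))
    if n=="top":
        for s in sensors(p,W): print(*s)
to(447.2,174.7,120,-17.5)
E
```

```text
tilt 0.24 slopes [ 4.10000e-03 -7.00000e-04  5.06969e+01]
top rect [ 564.1 -149.1] [195.1 319.5] 6.883861541748047 [[448.1000061035156, -2.200000047683716], [486.3999938964844, -319.3999938964844], [680.0999755859375, -296.0], [641.7999877929688, 21.200000762939453]]
bench 7284 [ 1.4000e-03  6.0000e-04 -1.7372e+00]
fence near [-0.0015  0.6292] far [8.0000e-04 9.3081e+00]
rail lo [ 0.0454 -8.6353] hi [ 4.0000e-04 -2.1448e+00]
0.78 [487.4 439.8] 26.4 [61.3 66.7] z51.6 sat164 plugdir-180 2 bardir-67 65
0.77 [623.4 198.2] 28.8 [67.  58.4] z51.6 sat18 plugdir27 33 bardir24 54
0.72 [542.  325.1] 15.9 [66.5 61. ] z51.5 sat20 plugdir17 34 bardir20 64
0.6 [465.7 158.6] -22.5 [39.5 20.6] z51.7 sat17 plugdir-180 0 bardir-180 0
0.59 [620.6 437.9] 19.9 [68.3 61.8] z51.5 sat102 plugdir-180 1 bardir172 85
tilt 2.23 slopes [-8.50000e-03 -3.79000e-02  5.57349e+01]
side rect [560.2 -35.1] [122.9 230.9] 69.275634765625 [[430.5, -51.70000076293945], [646.4000244140625, -133.39999389648438], [689.9000244140625, -18.5], [473.8999938964844, 63.20000076293945]]
bench 4318 [ 5.3000e-03  2.5000e-03 -4.0494e+00]
fence near [-0.0188  5.9921] far [-2.70000e-03  1.12396e+01]
at [391.4 141.4 194.2] yaw 6.6 F [ 0.4  0.2 -0.2] w 85.5 t 7.1
travel [ 5.93 -2.67  7.41] turn [ 0.   0.  24.1]
```

Emit:
{"name": "drive_tool", "arguments": {
  "turn": [
    [0, 0, 24.1],
    [0, 0, 24.1],
    [0, 0, 24.1],
    [0, 0, 24.1],
    [0, 0, 24.1]
  ],
  "travel": [
    [5.9, -2.7, 5],
    [5.9, -2.7, 5],
    [5.9, -2.7, 5],
    [5.9, -2.7, 5],
    [5.9, -2.7, 5]
  ],
  "hand": [0, 0, 0, 0, 0],
  "grip_force": 70
}}

```text
t: 7.52
ee_pos: [447.0, 174.3, 142.9]
ee_rot: [[0.953, -0.303, -0.003], [-0.303, -0.953, -0.001], [-0.003, 0.001, -1.0]]
contact_force: [0.1, 0.5, 0.4]
width: 85.2
```

```bash
python3 - <<'E'
from h import *
p=snapshot("side"); W=pts(p)
for s in sensors(p,W): print(*s)
to(447.2,174.7,16,-17.5)
E
```

```text
0.96 [541.9 329.1] 16.2 [66.3 61.9] z50.9 sat15 plugdir13 44 bardir16 50
0.87 [447.6 180. ] -16.4 [63.  67.8] z50.5 sat14 plugdir-20 42 bardir-18 39
0.78 [621.5 442.5] 20.4 [70.1 63.2] z50.8 sat96 plugdir-180 0 bardir-163 51
0.64 [393.8 343.8] 25.8 [66.9 63.6] z50.9 sat15 plugdir23 48 bardir26 63
0.62 [623.8 202.7] 30.5 [66.6 64.6] z50.7 sat14 plugdir24 35 bardir33 36
0.57 [488.3 444.7] 26.5 [60.9 69.5] z51.0 sat165 plugdir-62 63 bardir-65 54
0.36 [ 545.9 -150.9] 4.1 [253.6 380.6] z51.6 sat7 plugdir-180 0 bardir-180 0
at [447.2 174.6 144.4] yaw -17.5 F [ 0.7  0.4 -0.3] w 85.6 t 7.6
travel [-1.000e-02 -1.000e-02  1.284e+01] turn [-0. -0. -0.]
```

Emit:
{"name": "drive_tool", "arguments": {
  "turn": [
    [0, 0, 0],
    [0, 0, 0],
    [0, 0, 0],
    [0, 0, 0],
    [0, 0, 0]
  ],
  "travel": [
    [0, -0.15, 4],
    [0, -0.15, 8],
    [0, -0.15, 11],
    [0, -0.15, 12.8],
    [0, -0.15, 12.8]
  ],
  "hand": [0, 0, 0, 0, 0]
}}

```text
t: 8.03
ee_pos: [444.1, 176.0, 13.2]
ee_rot: [[0.954, -0.3, -0.007], [-0.3, -0.954, -0.001], [-0.006, 0.003, -1.0]]
contact_force: [-0.7, -0.3, -1.1]
width: 85.2
```

Emit:
{"name": "drive_tool", "arguments": {
  "turn": [
    [0, 0, 0],
    [0, 0, 0],
    [0, 0, 0],
    [0, 0, 0],
    [0, 0, 0]
  ],
  "travel": [
    [0, 0, 0],
    [0, 0, 0],
    [0, 0, 0],
    [0, 0, 0],
    [0, 0, 0]
  ],
  "hand": [1, 1, 1, 1, 1]
}}

```text
t: 8.45
ee_pos: [449.0, 177.4, 18.5]
ee_rot: [[0.954, -0.3, 0.004], [-0.3, -0.954, 0.0], [0.004, -0.001, -1.0]]
contact_force: [0.8, -1.3, 6.9]
width: 65.0
```

Emit:
{"name": "drive_tool", "arguments": {
  "turn": [
    [0, 0, 0],
    [0, 0, 0],
    [0, 0, 0],
    [0, 0, 0],
    [0, 0, 0]
  ],
  "travel": [
    [0, 0, -2],
    [0, 0, -5],
    [0, 0, -9],
    [0, 0, -13],
    [0, 0, -15]
  ],
  "hand": [1, 1, 1, 1, 1]
}}

```text
t: 8.87
ee_pos: [449.0, 177.7, 171.5]
ee_rot: [[0.954, -0.299, 0.007], [-0.299, -0.954, 0.001], [0.007, -0.003, -1.0]]
contact_force: [1.6, -0.1, -3.6]
width: 65.0
```

```bash
python3 - <<'E'
from h import *
o=get_obs(); print(np.round(o["contact_force"],1),o["width"])
p=snapshot("side"); cv2.imwrite("pics/s1.png",p["frame"][0:420,100:640])
C=np.array([679.6,-296]);xp=np.array([.9929,.1193]);yp=np.array([-.1193,.9929])
q=C-xp*37+yp*34; print(q); to(q[0],q[1],120,6.85)
E
```

```text
[ 1.6 -0.1 -3.6] 64.95308391157961
[ 638.8065 -266.6555]
at [450.9 178.1 174.3] yaw -17.4 F [ 2.7  2.6 -0.6] w 64.6 t 8.9
travel [31.18 36.84  5.59] turn [ -0.2  -0.7 -24.3]
```

View pics/s1.png

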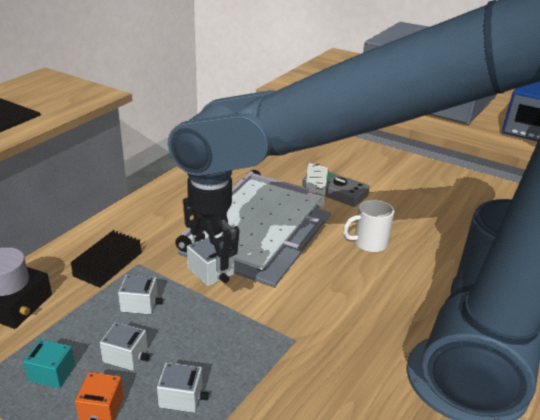

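Emit:
{"name": "drive_tool", "arguments": {
  "turn": [
    [0, 0, -24.3],
    [0, 0, -24.3],
    [0, 0, -24.3],
    [0, 0, -24.3],
    [0, 0, -24.3]
  ],
  "travel": [
    [0, 0, 0],
    [0, 0, 0],
    [0, 0, 0],
    [0, 0, 0],
    [0, 0, 0]
  ],
  "hand": [1, 1, 1, 1, 1]
}}

```text
t: 9.33
ee_pos: [446.1, 177.2, 165.0]
ee_rot: [[0.993, 0.12, -0.002], [0.12, -0.993, -0.0], [-0.002, -0.0, -1.0]]
contact_force: [0.1, 0.9, -3.4]
width: 65.0
```

Emit:
{"name": "drive_tool", "arguments": {
  "turn": [
    [0, 0, 0],
    [0, 0, 0],
    [0, 0, 0],
    [0, 0, 0],
    [0, 0, 0]
  ],
  "travel": [
    [1, 3.2, 0],
    [2, 6.5, 0],
    [3, 10, 0],
    [4, 13.5, 0],
    [5, 17, 0]
  ],
  "hand": [1, 1, 1, 1, 1]
}}

```text
t: 9.75
ee_pos: [516.8, 13.1, 165.4]
ee_rot: [[0.993, 0.118, -0.001], [0.118, -0.993, 0.0], [-0.001, -0.001, -1.0]]
contact_force: [0.4, 0.7, -3.1]
width: 65.5
```

Emit:
{"name": "drive_tool", "arguments": {
  "turn": [
    [0, 0, 0],
    [0, 0, 0],
    [0, 0, 0],
    [0, 0, 0],
    [0, 0, 0]
  ],
  "travel": [
    [1, 3.5, 0],
    [2, 7, 0],
    [3, 10.5, 0],
    [4, 14, 0],
    [5, 17, 0]
  ],
  "hand": [1, 1, 1, 1, 1]
}}

```text
t: 10.17
ee_pos: [586.8, -150.4, 165.1]
ee_rot: [[0.993, 0.117, -0.001], [0.117, -0.993, 0.0], [-0.001, -0.001, -1.0]]
contact_force: [0.2, 0.1, -3.5]
width: 64.7
```

Emit:
{"name": "drive_tool", "arguments": {
  "turn": [
    [0, 0, 0],
    [0, 0, 0],
    [0, 0, 0],
    [0, 0, 0],
    [0, 0, 0]
  ],
  "travel": [
    [1, 3.5, 1],
    [2, 7, 2],
    [2.7, 10, 3],
    [3.2, 12.2, 5],
    [3.2, 12.2, 5.5]
  ],
  "hand": [1, 1, 1, 1, 1]
}}

```text
t: 10.58
ee_pos: [632.1, -269.2, 106.9]
ee_rot: [[0.993, 0.114, -0.004], [0.114, -0.993, 0.001], [-0.003, -0.001, -1.0]]
contact_force: [-0.6, 0.3, -2.9]
width: 64.7
```

Emit:
{"name": "drive_tool", "arguments": {
  "turn": [
    [0, 0, 0]
  ],
  "travel": [
    [0, 0, 0]
  ],
  "hand": [1]
}}

```text
t: 10.67
ee_pos: [631.2, -265.6, 107.1]
ee_rot: [[0.993, 0.116, -0.006], [0.116, -0.993, 0.004], [-0.005, -0.004, -1.0]]
contact_force: [-0.7, 1.3, -4.1]
width: 64.6
```

```bash
python3 - <<'E'
from h import *
to(637.6,-264.8,75,6.85)
p=snapshot("top"); f=p["frame"][140:320,290:530]; cv2.imwrite("pics/t2.png",cv2.resize(f,None,fx=3,fy=3))
E
```

```text
at [ 631.2 -265.6  107.1] yaw 6.7 F [-0.7  1.3 -4.1] w 64.6 t 10.7
travel [0.66 0.01 3.2 ] turn [-0.3  0.3 -0.2]
```

View pics/t2.png

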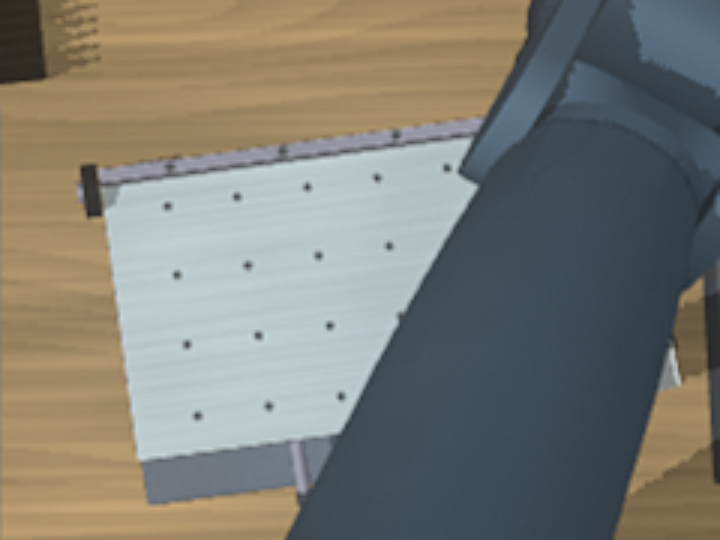

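Emit:
{"name": "drive_tool", "arguments": {
  "turn": [
    [-0.3, 0.3, -0.2],
    [-0.3, 0.3, -0.2],
    [-0.3, 0.3, -0.2],
    [-0.3, 0.3, -0.2],
    [-0.3, 0.3, -0.2]
  ],
  "travel": [
    [0.4, 0, 1],
    [0.6, 0, 2],
    [0.6, 0, 3],
    [0.6, 0, 3],
    [0.6, 0, 3]
  ],
  "hand": [1, 1, 1, 1, 1]
}}

```text
t: 11.13
ee_pos: [638.6, -263.9, 80.0]
ee_rot: [[0.992, 0.123, 0.004], [0.123, -0.992, -0.003], [0.003, 0.004, -1.0]]
contact_force: [0.1, 0.6, -3.7]
width: 64.8
```

Emit:
{"name": "drive_tool", "arguments": {
  "turn": [
    [0, 0, 0],
    [0, 0, 0],
    [0, 0, 0]
  ],
  "travel": [
    [0, 0, 0.2],
    [0, 0, 0.3],
    [0, 0, 0.3]
  ],
  "hand": [1, 1, 1]
}}

```text
t: 11.38
ee_pos: [639.4, -265.0, 78.6]
ee_rot: [[0.992, 0.123, 0.006], [0.123, -0.992, -0.005], [0.006, 0.006, -1.0]]
contact_force: [-0.0, 0.4, -3.0]
width: 64.9
```

```bash
python3 - <<'E'
from h import *
to(637.6,-264.8,73,6.85)
E
```

```text
at [ 639.4 -265.    78.6] yaw 7.1 F [-0.   0.4 -3. ] w 64.9 t 11.4
travel [-0.18 -0.05  0.56] turn [ 0.3 -0.3  0.2]
```

Emit:
{"name": "drive_tool", "arguments": {
  "turn": [
    [0, 0, 0],
    [0, 0, 0],
    [0, 0, 0]
  ],
  "travel": [
    [0, 0, 0.2],
    [0, 0, 0.3],
    [0, 0, 0.3]
  ],
  "hand": [1, 1, 1]
}}

```text
t: 11.63
ee_pos: [639.1, -264.9, 75.1]
ee_rot: [[0.992, 0.123, 0.006], [0.123, -0.992, -0.004], [0.005, 0.005, -1.0]]
contact_force: [0.4, 0.4, -3.7]
width: 64.6
```

Emit:
{"name": "drive_tool", "arguments": {
  "turn": [
    [0, 0, 0],
    [0, 0, 0],
    [0, 0, 0]
  ],
  "travel": [
    [0, 0, 0.1],
    [0, 0, 0.2],
    [0, 0, 0.2]
  ],
  "hand": [1, 1, 1]
}}

```text
t: 11.88
ee_pos: [639.4, -265.1, 73.6]
ee_rot: [[0.992, 0.123, 0.006], [0.123, -0.992, -0.005], [0.005, 0.005, -1.0]]
contact_force: [-0.8, -0.6, -2.0]
width: 65.0
```

Emit:
{"name": "drive_tool", "arguments": {
  "turn": [
    [0.3, -0.3, 0.2],
    [0.3, -0.3, 0.2],
    [0.3, -0.3, 0.2]
  ],
  "travel": [
    [0, 0, 0.1],
    [0, 0.2, 0.1],
    [0, 0.4, 0.1]
  ],
  "hand": [1, 1, 1]
}}

```text
t: 12.13
ee_pos: [640.7, -268.7, 73.5]
ee_rot: [[0.993, 0.12, 0.002], [0.12, -0.993, 0.0], [0.002, -0.0, -1.0]]
contact_force: [-1.0, 3.8, 4.5]
width: 64.5
```

Emit:
{"name": "drive_tool", "arguments": {
  "turn": [
    [0, 0, 0],
    [0, 0, 0],
    [0, 0, 0]
  ],
  "travel": [
    [0, 0.2, 0],
    [0, 0.3, 0],
    [0, 0.3, 0]
  ],
  "hand": [1, 1, 1]
}}

```text
t: 12.38
ee_pos: [640.9, -270.1, 73.5]
ee_rot: [[0.993, 0.119, 0.001], [0.119, -0.993, 0.004], [0.001, -0.004, -1.0]]
contact_force: [-3.2, 10.0, 8.3]
width: 64.8
```

Emit:
{"name": "drive_tool", "arguments": {
  "turn": [
    [0, 0, 0],
    [0, 0, 0],
    [0, 0, 0]
  ],
  "travel": [
    [0.2, 0.1, 0],
    [0.4, 0.1, 0],
    [0.4, 0.1, 0]
  ],
  "hand": [1, 1, 1]
}}

```text
t: 12.63
ee_pos: [641.9, -269.9, 73.8]
ee_rot: [[0.993, 0.119, -0.009], [0.119, -0.993, 0.006], [-0.008, -0.007, -1.0]]
contact_force: [-16.7, 12.3, 18.4]
width: 64.5
```

Emit:
{"name": "drive_tool", "arguments": {
  "turn": [
    [0, 0, 0],
    [0, 0, 0],
    [0, 0, 0]
  ],
  "travel": [
    [0.2, 0, 0],
    [0.3, 0, 0],
    [0.3, 0, 0]
  ],
  "hand": [1, 1, 1]
}}

```text
t: 12.88
ee_pos: [643.6, -269.8, 73.9]
ee_rot: [[0.993, 0.119, -0.012], [0.119, -0.993, 0.006], [-0.011, -0.008, -1.0]]
contact_force: [-23.1, 13.2, 21.5]
width: 64.8
```

Emit:
{"name": "drive_tool", "arguments": {
  "turn": [
    [0, 0, 0],
    [0, 0, 0],
    [0, 0, 0],
    [0, 0, 0],
    [0, 0, 0]
  ],
  "travel": [
    [0, 0, 0],
    [0, 0, 0],
    [0, 0, 0],
    [-0.3, -0.2, 0],
    [-0.3, -0.2, 0]
  ],
  "hand": [0.1, 0, 0, 0, 0]
}}

```text
t: 13.3
ee_pos: [643.7, -270.5, 72.0]
ee_rot: [[0.993, 0.119, -0.0], [0.119, -0.993, -0.0], [-0.0, -0.0, -1.0]]
contact_force: [-0.8, 0.4, 0.4]
width: 85.7
```

Emit:
{"name": "drive_tool", "arguments": {
  "turn": [
    [0, 0, 0],
    [0, 0, 0],
    [0, 0, 0],
    [0, 0, 0],
    [0, 0, 0]
  ],
  "travel": [
    [0, 0, -3],
    [0, 0, -6],
    [0, 0, -9],
    [0, 0, -12],
    [0, 0, -12]
  ],
  "hand": [0, 0, 0, 0, 0]
}}

```text
t: 13.72
ee_pos: [647.4, -272.6, 200.9]
ee_rot: [[0.993, 0.119, 0.011], [0.119, -0.993, -0.007], [0.01, 0.009, -1.0]]
contact_force: [0.2, 0.1, 1.7]
width: 85.0
```

Emit:
{"name": "drive_tool", "arguments": {
  "turn": [
    [0, 0, 0],
    [0, 0, 0],
    [0, 0, 0],
    [0, 0, 0],
    [0, 0, 0]
  ],
  "travel": [
    [0, -4, 0],
    [0, -8, 0],
    [0, -12, 0],
    [0, -16, 0],
    [0, -20, 0]
  ],
  "hand": [0, 0, 0, 0, 0]
}}

```text
t: 14.13
ee_pos: [619.6, -70.3, 192.2]
ee_rot: [[0.993, 0.119, 0.0], [0.119, -0.993, -0.0], [0.0, 0.0, -1.0]]
contact_force: [0.7, 0.4, -1.2]
width: 84.9
```

Emit:
{"name": "drive_tool", "arguments": {
  "turn": [
    [0, 0, 0],
    [0, 0, 0],
    [0, 0, 0],
    [0, 0, 0],
    [0, 0, 0]
  ],
  "travel": [
    [0, -4, 0],
    [0, -8, 0],
    [0, -12, 0],
    [0, -16, 0],
    [0, -20, 0]
  ],
  "hand": [0, 0, 0, 0, 0]
}}

```text
t: 14.55
ee_pos: [595.8, 128.5, 192.3]
ee_rot: [[0.993, 0.119, 0.001], [0.119, -0.993, -0.0], [0.001, 0.0, -1.0]]
contact_force: [0.5, 0.3, 0.1]
width: 85.2
```

```bash
cat >> h.py <<'E'
C=np.array([679.6,-296]);xp=np.array([.9929,.1193]);yp=np.array([-.1193,.9929])
def row(p,W,name):
    f=p["frame"][150:320,300:520]; cv2.imwrite(name,cv2.resize(f,None,fx=3.4,fy=3.4,interpolation=cv2.INTER_CUBIC))
    for s in sensors(p,W,95,115):
        d=s[1]-C; print("ROW a %.1f b %.1f"%(d@xp,d@yp),*s)
E
python3 - <<'E'
from h import *
p=snapshot("top"); W=pts(p); row(p,W,"pics/r1.png"); 
for s in sensors(p,W): print(*s)
to(623,198,130,28.5)
E
```

```text
ROW a -33.3 b 29.3 0.55 [ 643.  -270.9] 7.1 [66.9 61.7] z106.2 sat10 plugdir123 53 bardir7 71
0.65 [487.5 440.5] 26.2 [60.7 68. ] z51.5 sat169 plugdir-180 2 bardir-66 60
0.58 [620.  436.3] 21.0 [67.1 59.9] z51.5 sat106 plugdir-180 1 bardir174 86
0.54 [399.  363.7] -11.4 [28.2 54.7] z51.5 sat20 plugdir-180 0 bardir-180 0
0.52 [536.8 342.5] 17.7 [66.6 23.8] z51.6 sat21 plugdir-180 0 bardir31 18
at [595.7 129.3 192.1] yaw 7.1 F [-0.7 -0.9 -0.4] w 85.3 t 14.7
travel [ 3.56 -6.48  6.21] turn [  0.   -0.  -21.4]
```

View pics/r1.png

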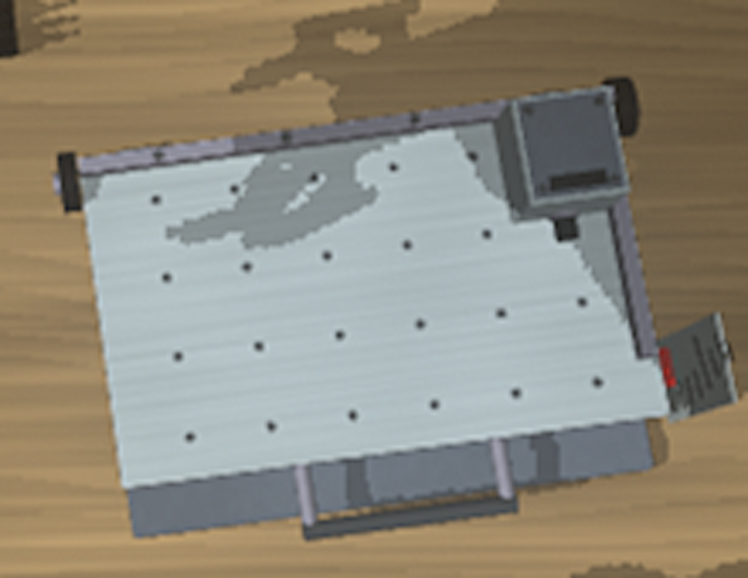

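Emit:
{"name": "drive_tool", "arguments": {
  "turn": [
    [0, 0, -21.4],
    [0, 0, -21.4],
    [0, 0, -21.4],
    [0, 0, -21.4],
    [0, 0, -21.4]
  ],
  "travel": [
    [3.6, -6.5, 3],
    [3.6, -6.5, 3],
    [3.6, -6.5, 3],
    [3.6, -6.5, 3],
    [3.6, -6.5, 3]
  ],
  "hand": [0, 0, 0, 0, 0]
}}

```text
t: 15.12
ee_pos: [624.6, 194.4, 162.0]
ee_rot: [[0.883, 0.47, -0.0], [0.47, -0.883, -0.0], [-0.0, 0.0, -1.0]]
contact_force: [-0.1, -0.1, 0.3]
width: 85.4
```

```bash
python3 - <<'E'
from h import *
p=snapshot("side"); W=pts(p)
for s in sensors(p,W): print(*s)
p=snapshot("top"); W=pts(p)
for s in sensors(p,W): print(*s)
to(623.2,199.8,17,28.5)
E
```

```text
0.93 [392.5 345.2] 24.2 [65.8 60.5] z50.8 sat16 plugdir25 48 bardir34 63
0.81 [542.3 330.9] 16.0 [67.9 59.3] z50.7 sat15 plugdir15 45 bardir20 48
0.79 [621.  442.3] 20.1 [67.7 63.2] z51.0 sat98 plugdir-180 0 bardir-164 50
0.78 [623.2 204. ] 30.5 [67.2 62. ] z50.8 sat14 plugdir27 33 bardir34 34
0.57 [487.9 445.1] 26.1 [60.9 66.8] z51.1 sat168 plugdir-62 62 bardir-64 50
0.89 [486.7 440.8] 24.0 [61.2 66.6] z51.7 sat174 plugdir-180 1 bardir-64 51
0.8 [627.2 179.4] 3.6 [71.1 37.8] z51.2 sat19 plugdir2 32 bardir3 13
0.64 [616.9 447.7] 18.1 [67.3 41.5] z51.7 sat110 plugdir-180 1 bardir-176 35
at [624.7 194.4 163.2] yaw 28.1 F [-0.2 -0.1 -0.4] w 85.1 t 15.3
travel [ 0.11 -0.56 14.62] turn [ 0.  -0.1 -0.4]
```

Unmoved. Descend, grip, lift, turn to plate yaw.

Emit:
{"name": "drive_tool", "arguments": {
  "turn": [
    [0, 0, -0.5],
    [0, 0, -0.5],
    [0, 0, -0.5],
    [0, 0, -0.5],
    [0, 0, -0.5]
  ],
  "travel": [
    [0.1, -0.55, 4],
    [0.1, -0.55, 8],
    [0.1, -0.55, 12],
    [0.1, -0.55, 14.6],
    [0.1, -0.55, 14.6]
  ],
  "hand": [0, 0, 0, 0, 0]
}}

```text
t: 15.73
ee_pos: [617.4, 199.3, 9.8]
ee_rot: [[0.878, 0.479, -0.012], [0.479, -0.878, -0.002], [-0.011, -0.004, -1.0]]
contact_force: [-1.4, -0.4, -0.9]
width: 85.1
```

Emit:
{"name": "drive_tool", "arguments": {
  "turn": [
    [0, 0, 0],
    [0, 0, 0],
    [0, 0, 0],
    [0, 0, 0],
    [0, 0, 0]
  ],
  "travel": [
    [0, 0, 0],
    [0, 0, 0],
    [0, 0, 0],
    [0, 0, 0],
    [0, 0, 0]
  ],
  "hand": [0, 1, 1, 1, 1]
}}

```text
t: 16.15
ee_pos: [625.4, 201.1, 20.3]
ee_rot: [[0.877, 0.481, 0.007], [0.481, -0.877, 0.001], [0.006, 0.003, -1.0]]
contact_force: [0.2, 0.9, 7.6]
width: 64.9
```

Emit:
{"name": "drive_tool", "arguments": {
  "turn": [
    [0, 0, 0],
    [0, 0, 0],
    [0, 0, 0],
    [0, 0, 0],
    [0, 0, 0]
  ],
  "travel": [
    [0, 0, 0],
    [0, 0, -4],
    [0, 0, -8],
    [0, 0, -12],
    [0, 0, -15]
  ],
  "hand": [1, 1, 1, 1, 1]
}}

```text
t: 16.57
ee_pos: [623.5, 201.1, 170.9]
ee_rot: [[0.877, 0.481, 0.005], [0.481, -0.877, 0.001], [0.004, 0.002, -1.0]]
contact_force: [0.9, -0.4, -2.1]
width: 65.0
```

Emit:
{"name": "drive_tool", "arguments": {
  "turn": [
    [0, 0, 21.9],
    [0, 0, 21.9],
    [0, 0, 21.9],
    [0, 0, 21.9],
    [0, 0, 21.9]
  ],
  "travel": [
    [0, 0, 0],
    [0, 0, 0],
    [0, 0, 0],
    [0, 0, 0],
    [0, 0, 0]
  ],
  "hand": [1, 1, 1, 1, 1]
}}

```text
t: 16.98
ee_pos: [622.3, 200.8, 166.6]
ee_rot: [[0.993, 0.122, 0.0], [0.122, -0.993, 0.0], [0.0, -0.0, -1.0]]
contact_force: [-0.1, 0.1, -3.6]
width: 64.7
```

```bash
cat >> h.py <<'E'
def over(a,b,z): q=C+xp*a+yp*b; to(q[0],q[1],z,6.85)
E
python3 - <<'E'
from h import *
p=snapshot("side"); cv2.imwrite("pics/s2.png",p["frame"][0:420,100:640])
over(-38,97,85)
E
```

```text
at [622.3 200.8 166.5] yaw 7.0 F [ 0.8  0.7 -3.4] w 65.1 t 17.0
travel [-4.16 40.3   8.15] turn [ 0.  -0.   0.2]
```

View pics/s2.png

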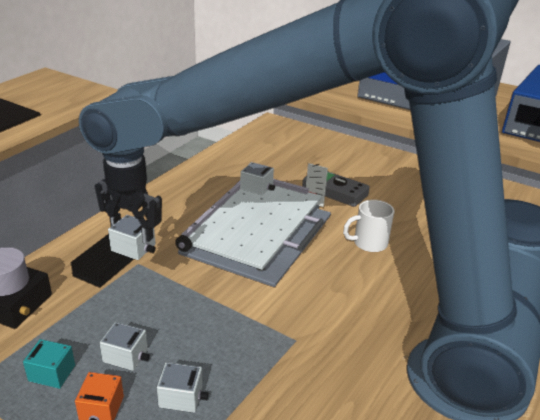

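Emit:
{"name": "drive_tool", "arguments": {
  "turn": [
    [0, 0, 0],
    [0, 0, 0],
    [0, 0, 0],
    [0, 0, 0],
    [0, 0, 0]
  ],
  "travel": [
    [-0.4, 3.5, 0],
    [-0.8, 7, 0],
    [-1.2, 10.5, 0],
    [-1.6, 14, 0],
    [-2, 17.5, 0]
  ],
  "hand": [1, 1, 1, 1, 1]
}}

```text
t: 17.45
ee_pos: [623.3, 23.2, 166.4]
ee_rot: [[0.993, 0.122, 0.0], [0.122, -0.993, -0.0], [0.0, 0.0, -1.0]]
contact_force: [0.1, 0.3, -2.6]
width: 64.9
```

Emit:
{"name": "drive_tool", "arguments": {
  "turn": [
    [0, 0, 0],
    [0, 0, 0],
    [0, 0, 0],
    [0, 0, 0],
    [0, 0, 0]
  ],
  "travel": [
    [-0.4, 3.5, 0],
    [-0.8, 7, 0],
    [-1.2, 10.5, 0],
    [-1.6, 14, 0],
    [-2, 17.5, 0]
  ],
  "hand": [1, 1, 1, 1, 1]
}}

```text
t: 17.87
ee_pos: [624.3, -153.1, 166.4]
ee_rot: [[0.993, 0.122, 0.0], [0.122, -0.993, 0.0], [0.0, -0.0, -1.0]]
contact_force: [1.6, -0.2, -3.3]
width: 65.1
```

Emit:
{"name": "drive_tool", "arguments": {
  "turn": [
    [0, 0, 0],
    [0, 0, 0],
    [0, 0, 0],
    [0, 0, 0],
    [0, 0, 0]
  ],
  "travel": [
    [0, 2, 1],
    [-0.1, 3.7, 2.5],
    [-0.2, 4.7, 4.5],
    [-0.2, 5.2, 6.5],
    [-0.2, 5.2, 7.2]
  ],
  "hand": [1, 1, 1, 1, 1]
}}

```text
t: 18.28
ee_pos: [626.9, -203.8, 90.8]
ee_rot: [[0.993, 0.12, -0.005], [0.12, -0.993, 0.002], [-0.004, -0.003, -1.0]]
contact_force: [-0.8, 0.4, -4.5]
width: 65.0
```

Emit:
{"name": "drive_tool", "arguments": {
  "turn": [
    [0, 0, 0],
    [0, 0, 0],
    [0, 0, 0]
  ],
  "travel": [
    [0, 0, 0],
    [0, 0, 0],
    [0, 0, 0]
  ],
  "hand": [1, 1, 1]
}}

```text
t: 18.53
ee_pos: [629.8, -203.1, 96.0]
ee_rot: [[0.993, 0.121, 0.002], [0.121, -0.993, -0.001], [0.002, 0.001, -1.0]]
contact_force: [-0.5, 0.2, -4.1]
width: 64.7
```

```bash
python3 - <<'E'
from h import *
over(-38,97,74)
E
```

```text
at [ 629.8 -203.1   96. ] yaw 6.9 F [-0.5  0.2 -4.1] w 64.7 t 18.5
travel [0.03 0.12 2.2 ] turn [ 0.1 -0.1  0.1]
```

Emit:
{"name": "drive_tool", "arguments": {
  "turn": [
    [0, 0, 0],
    [0, 0, 0],
    [0, 0, 0],
    [0, 0, 0]
  ],
  "travel": [
    [0, 0.1, 0.7],
    [0, 0.1, 1.4],
    [0, 0.1, 1.7],
    [0, 0.1, 1.7]
  ],
  "hand": [1, 1, 1, 1]
}}

```text
t: 18.87
ee_pos: [628.1, -203.7, 75.9]
ee_rot: [[0.993, 0.12, -0.002], [0.12, -0.993, 0.001], [-0.002, -0.001, -1.0]]
contact_force: [-0.6, 0.4, -3.6]
width: 64.8
```

Emit:
{"name": "drive_tool", "arguments": {
  "turn": [
    [0, 0, 0],
    [0, 0, 0],
    [0, 0, 0]
  ],
  "travel": [
    [0, 0, 0.2],
    [0, 0, 0.3],
    [0, 0, 0.3]
  ],
  "hand": [1, 1, 1]
}}

```text
t: 19.12
ee_pos: [629.4, -204.4, 75.4]
ee_rot: [[0.993, 0.12, 0.001], [0.12, -0.993, -0.001], [0.001, 0.001, -1.0]]
contact_force: [-2.3, 1.9, 2.7]
width: 65.1
```

Emit:
{"name": "drive_tool", "arguments": {
  "turn": [
    [0, 0, 0],
    [0, 0, 0],
    [0, 0, 0]
  ],
  "travel": [
    [0, 0, 0.1],
    [0, 0, 0.2],
    [0, 0, 0.2]
  ],
  "hand": [1, 1, 1]
}}

```text
t: 19.37
ee_pos: [629.7, -204.6, 75.3]
ee_rot: [[0.993, 0.12, 0.001], [0.12, -0.993, -0.001], [0.001, 0.001, -1.0]]
contact_force: [-7.6, 3.1, 12.0]
width: 64.9
```

Emit:
{"name": "drive_tool", "arguments": {
  "turn": [
    [0, 0, 0],
    [0, 0, 0],
    [0, 0, 0],
    [0, 0, 0],
    [0, 0, 0]
  ],
  "travel": [
    [0, 0.1, -0.1],
    [0, 0.3, -0.1],
    [0, 0.5, -0.1],
    [0, 0.7, -0.1],
    [0, 0.7, -0.1]
  ],
  "hand": [1, 1, 1, 1, 1]
}}

```text
t: 19.78
ee_pos: [631.2, -210.9, 75.2]
ee_rot: [[0.993, 0.119, 0.003], [0.119, -0.993, 0.001], [0.003, -0.0, -1.0]]
contact_force: [-2.6, 4.8, 7.8]
width: 65.1
```

Emit:
{"name": "drive_tool", "arguments": {
  "turn": [
    [0, 0, 0],
    [0, 0, 0],
    [0, 0, 0]
  ],
  "travel": [
    [0, 0.2, 0],
    [0, 0.3, 0],
    [0, 0.3, 0]
  ],
  "hand": [1, 1, 1]
}}

```text
t: 20.03
ee_pos: [631.3, -210.9, 75.3]
ee_rot: [[0.993, 0.119, 0.001], [0.119, -0.993, 0.006], [0.002, -0.006, -1.0]]
contact_force: [-3.7, 14.7, 11.5]
width: 64.9
```

Emit:
{"name": "drive_tool", "arguments": {
  "turn": [
    [0, 0, 0],
    [0, 0, 0],
    [0, 0, 0],
    [0, 0, 0]
  ],
  "travel": [
    [0.2, 0, 0],
    [0.4, 0, 0],
    [0.6, 0, 0],
    [0.6, 0, 0]
  ],
  "hand": [1, 1, 1, 1]
}}

```text
t: 20.37
ee_pos: [634.0, -210.7, 75.6]
ee_rot: [[0.993, 0.119, -0.008], [0.119, -0.993, 0.006], [-0.007, -0.007, -1.0]]
contact_force: [-18.6, 13.9, 22.8]
width: 65.1
```

```bash
python3 - <<'E'
from h import *
over(-33,90,74)
E
```

```text
at [ 634.  -210.7   75.6] yaw 6.8 F [-18.6  13.9  22.8] w 65.1 t 20.4
travel [0.21 0.02 0.15] turn [-0.4  0.4 -0. ]
```

Emit:
{"name": "drive_tool", "arguments": {
  "turn": [
    [0, 0, 0],
    [0, 0, 0],
    [0, 0, 0],
    [0, 0, 0]
  ],
  "travel": [
    [0.1, 0, -0.1],
    [0.2, 0, -0.15],
    [0.3, 0, -0.15],
    [0.3, 0, -0.15]
  ],
  "hand": [1, 1, 1, 1]
}}

```text
t: 20.7
ee_pos: [636.5, -210.4, 75.6]
ee_rot: [[0.993, 0.118, -0.008], [0.119, -0.993, 0.006], [-0.008, -0.007, -1.0]]
contact_force: [-16.8, 12.2, 16.1]
width: 65.0
```

Emit:
{"name": "drive_tool", "arguments": {
  "turn": [
    [0, 0, 0],
    [0, 0, 0],
    [0, 0, 0]
  ],
  "travel": [
    [0.1, 0, 0],
    [0.2, 0, 0],
    [0.2, 0, 0]
  ],
  "hand": [1, 1, 1]
}}

```text
t: 20.95
ee_pos: [636.6, -210.4, 75.8]
ee_rot: [[0.993, 0.119, -0.014], [0.119, -0.993, 0.007], [-0.013, -0.008, -1.0]]
contact_force: [-25.4, 10.7, 21.1]
width: 64.8
```

```bash
python3 - <<'E'
from h import *
over(-33,90,74)
E
```

```text
at [ 636.6 -210.4   75.8] yaw 6.8 F [-25.4  10.7  21.1] w 64.8 t 20.9
travel [-0.05  0.01  0.18] turn [-0.5  0.7 -0. ]
```

Emit:
{"name": "drive_tool", "arguments": {
  "turn": [
    [0, 0, 0],
    [0, 0, 0],
    [0, 0, 0],
    [0, 0, 0],
    [0, 0, 0]
  ],
  "travel": [
    [0, 0, 0],
    [0, 0, 0],
    [0, 0, 0],
    [-0.3, -0.2, 0],
    [-0.3, -0.2, 0]
  ],
  "hand": [0.1, 0, 0, 0, 0]
}}

```text
t: 21.37
ee_pos: [637.7, -211.3, 74.8]
ee_rot: [[0.993, 0.119, 0.0], [0.119, -0.993, -0.0], [0.0, 0.0, -1.0]]
contact_force: [0.1, -0.3, -0.0]
width: 85.2
```

Emit:
{"name": "drive_tool", "arguments": {
  "turn": [
    [0, 0, 0],
    [0, 0, 0],
    [0, 0, 0],
    [0, 0, 0],
    [0, 0, 0]
  ],
  "travel": [
    [0, 0, -3],
    [0, 0, -6],
    [0, 0, -8],
    [0, 0, -9],
    [0, 0, -9]
  ],
  "hand": [0, 0, 0, 0, 0]
}}

```text
t: 21.78
ee_pos: [639.4, -212.1, 168.1]
ee_rot: [[0.993, 0.119, 0.005], [0.119, -0.993, -0.003], [0.005, 0.003, -1.0]]
contact_force: [0.0, -0.9, 0.9]
width: 85.0
```

Emit:
{"name": "drive_tool", "arguments": {
  "turn": [
    [0, 0, 0],
    [0, 0, 0],
    [0, 0, 0],
    [0, 0, 0],
    [0, 0, 0]
  ],
  "travel": [
    [-0.5, -4, 0],
    [-1, -8, 0],
    [-1.5, -12, 0],
    [-2, -16, 0],
    [-2.5, -20, 0]
  ],
  "hand": [0, 0, 0, 0, 0]
}}

```text
t: 22.2
ee_pos: [587.2, -13.9, 162.5]
ee_rot: [[0.993, 0.119, -0.003], [0.119, -0.993, 0.001], [-0.003, -0.001, -1.0]]
contact_force: [0.8, -0.4, -0.5]
width: 85.5
```

Emit:
{"name": "drive_tool", "arguments": {
  "turn": [
    [0, 0, 0],
    [0, 0, 0],
    [0, 0, 0],
    [0, 0, 0],
    [0, 0, 0]
  ],
  "travel": [
    [0, -4, 0],
    [0, -8, 0],
    [0, -12, 0],
    [0, -16, 0],
    [0, -20, 0]
  ],
  "hand": [0, 0, 0, 0, 0]
}}

```text
t: 22.62
ee_pos: [563.5, 184.6, 162.6]
ee_rot: [[0.993, 0.119, -0.003], [0.119, -0.993, -0.0], [-0.003, 0.0, -1.0]]
contact_force: [0.3, -0.4, -0.6]
width: 85.3
```

```bash
python3 - <<'E'
from h import *
p=snapshot("top"); W=pts(p); row(p,W,"pics/r2.png"); 
for s in sensors(p,W): print(*s)
p=snapshot("side"); W=pts(p)
for s in sensors(p,W): print("side",*s)
to(542,326,160,16)
E
```

```text
ROW a -33.8 b 89.5 0.89 [ 635.4 -211.2] 7.0 [65.8 61.4] z106.1 sat10 plugdir0 7 bardir5 65
ROW a -34.0 b 29.8 0.56 [ 642.3 -270.5] 5.7 [65.8 61.4] z106.1 sat10 plugdir73 44 bardir6 67
0.93 [619.7 437.2] 21.5 [66.8 59.8] z51.7 sat109 plugdir-180 1 bardir-159 47
0.56 [487.2 440.5] 26.2 [61.2 67.7] z51.7 sat173 plugdir-180 1 bardir-63 49
side 0.87 [488.4 444.8] 26.9 [60.9 71. ] z51.0 sat167 plugdir-62 62 bardir-63 53
side 0.85 [393.6 344.1] 25.4 [66.9 63. ] z50.8 sat15 plugdir24 47 bardir28 63
side 0.77 [620.9 441.7] 20.9 [68.4 65. ] z50.9 sat97 plugdir-180 0 bardir-161 49
at [564.4 182.7 163.1] yaw 6.9 F [-0.5 -0.6  1. ] w 85.6 t 22.9
travel [ -0.51 -14.5    0.31] turn [ 0.   0.2 -9.1]
```

Emit:
{"name": "drive_tool", "arguments": {
  "turn": [
    [0, 0, -9.1],
    [0, 0, -9.1],
    [0, 0, -9.1],
    [0, 0, -9.1],
    [0, 0, -9.1]
  ],
  "travel": [
    [-0.1, -3.5, 0.1],
    [-0.2, -7, 0.1],
    [-0.3, -10.5, 0.1],
    [-0.5, -13.5, 0.1],
    [-0.5, -14.5, 0.1]
  ],
  "hand": [0, 0, 0, 0, 0]
}}

```text
t: 23.28
ee_pos: [542.4, 327.8, 163.0]
ee_rot: [[0.961, 0.276, -0.001], [0.276, -0.961, 0.0], [-0.001, -0.001, -1.0]]
contact_force: [0.2, -0.1, -0.0]
width: 85.2
```

```bash
python3 - <<'E'
from h import *
p=snapshot("side"); W=pts(p)
for s in sensors(p,W): print("side",*s)
p=snapshot("top"); W=pts(p); cv2.imwrite("pics/t3.png",p["frame"][160:380,60:340])
for s in sensors(p,W): print(*s)
to(542,326.5,17,16)
E
```

```text
side 0.7 [622.1 442.7] 20.4 [69.2 63.1] z51.1 sat96 plugdir-180 0 bardir-162 51
side 0.66 [543.2 329.1] 16.3 [67.4 64.7] z50.8 sat15 plugdir12 45 bardir16 49
side 0.65 [488.2 444.9] 26.5 [61.1 68.7] z51.0 sat166 plugdir-62 66 bardir-62 53
side 0.64 [393.3 344.6] 25.6 [65.8 65.2] z50.9 sat15 plugdir24 48 bardir32 63
0.81 [393.6 339.4] 25.6 [66.7 60.6] z51.6 sat20 plugdir27 34 bardir30 69
0.79 [542.1 325.1] 16.7 [66.3 60.8] z51.5 sat21 plugdir17 33 bardir14 56
at [543.4 324.5 163.2] yaw 15.9 F [ 0.3 -0.7  0. ] w 85.1 t 23.5
travel [-0.07 -0.24 14.62] turn [ 0.   0.1 -0.1]
```

Emit:
{"name": "drive_tool", "arguments": {
  "turn": [
    [0, 0, -0.1],
    [0, 0, -0.1],
    [0, 0, -0.1],
    [0, 0, -0.1],
    [0, 0, -0.1]
  ],
  "travel": [
    [0, -0.2, 4],
    [0, -0.2, 8],
    [0, -0.2, 11],
    [0, -0.2, 13.2],
    [0, -0.2, 14]
  ],
  "hand": [0, 0, 0, 0, 0]
}}

```text
t: 23.9
ee_pos: [540.3, 324.8, 19.3]
ee_rot: [[0.962, 0.274, -0.007], [0.274, -0.962, -0.003], [-0.008, 0.001, -1.0]]
contact_force: [-1.1, 0.4, -0.7]
width: 85.2
```

Emit:
{"name": "drive_tool", "arguments": {
  "turn": [
    [0, 0, 0],
    [0, 0, 0],
    [0, 0, 0],
    [0, 0, 0],
    [0, 0, 0]
  ],
  "travel": [
    [0, 0, 0.6],
    [0, 0, 0.6],
    [0, 0, 0.6],
    [0, 0, 0.6],
    [0, 0, 0.6]
  ],
  "hand": [0, 0, 1, 1, 1]
}}

```text
t: 24.32
ee_pos: [544.2, 328.7, 20.3]
ee_rot: [[0.961, 0.277, 0.004], [0.277, -0.961, 0.001], [0.004, -0.0, -1.0]]
contact_force: [0.2, -1.1, 4.4]
width: 64.7
```

Emit:
{"name": "drive_tool", "arguments": {
  "turn": [
    [0, 0, 0],
    [0, 0, 0],
    [0, 0, 0],
    [0, 0, 0],
    [0, 0, 0]
  ],
  "travel": [
    [0, 0, 0],
    [0, 0, 0],
    [0, 0, -4],
    [0, 0, -8],
    [0, 0, -12]
  ],
  "hand": [1, 1, 1, 1, 1]
}}

```text
t: 24.73
ee_pos: [541.1, 327.8, 137.9]
ee_rot: [[0.961, 0.277, -0.003], [0.277, -0.961, -0.001], [-0.003, 0.0, -1.0]]
contact_force: [1.0, 0.3, -3.4]
width: 65.3
```

Emit:
{"name": "drive_tool", "arguments": {
  "turn": [
    [0, 0, 9.2],
    [0, 0, 9.2],
    [0, 0, 9.2],
    [0, 0, 9.2],
    [0, 0, 9.2]
  ],
  "travel": [
    [0, 0, -2],
    [0, 0, -3],
    [0, 0, -3],
    [0, 0, -3],
    [0, 0, -3]
  ],
  "hand": [1, 1, 1, 1, 1]
}}

```text
t: 25.15
ee_pos: [541.1, 327.7, 165.7]
ee_rot: [[0.993, 0.12, -0.003], [0.12, -0.993, -0.001], [-0.003, 0.001, -1.0]]
contact_force: [-0.1, -0.3, -4.5]
width: 65.1
```

```bash
python3 - <<'E'
from h import *
over(-38,157,85)
E
```

```text
at [541.1 327.7 165.7] yaw 6.9 F [-0.1 -0.3 -4.5] w 65.1 t 25.1
travel [ 2.48 47.87  8.1 ] turn [0.  0.2 0.1]
```

Emit:
{"name": "drive_tool", "arguments": {
  "turn": [
    [0, 0, 0],
    [0, 0, 0],
    [0, 0, 0],
    [0, 0, 0],
    [0, 0, 0]
  ],
  "travel": [
    [0.2, 3.5, 0],
    [0.4, 7, 0],
    [0.6, 10.5, 0],
    [0.8, 14, 0],
    [1, 17.5, 0]
  ],
  "hand": [1, 1, 1, 1, 1]
}}

```text
t: 25.57
ee_pos: [572.0, 154.1, 165.5]
ee_rot: [[0.993, 0.121, -0.004], [0.121, -0.993, -0.0], [-0.004, -0.0, -1.0]]
contact_force: [0.7, -0.1, -3.1]
width: 64.7
```

Emit:
{"name": "drive_tool", "arguments": {
  "turn": [
    [0, 0, 0],
    [0, 0, 0],
    [0, 0, 0],
    [0, 0, 0],
    [0, 0, 0]
  ],
  "travel": [
    [0.2, 3.5, 0],
    [0.4, 7, 0],
    [0.6, 10.5, 0],
    [0.8, 14, 0],
    [1, 17.5, 0]
  ],
  "hand": [1, 1, 1, 1, 1]
}}

```text
t: 25.98
ee_pos: [602.9, -18.4, 165.5]
ee_rot: [[0.993, 0.12, -0.004], [0.12, -0.993, 0.001], [-0.004, -0.001, -1.0]]
contact_force: [1.4, -1.0, -3.0]
width: 64.8
```

Emit:
{"name": "drive_tool", "arguments": {
  "turn": [
    [0, 0, 0],
    [0, 0, 0],
    [0, 0, 0],
    [0, 0, 0],
    [0, 0, 0]
  ],
  "travel": [
    [0.2, 3.5, 0],
    [0.4, 7, 0],
    [0.5, 10, 1],
    [0.5, 12, 3],
    [0.5, 12.8, 5]
  ],
  "hand": [1, 1, 1, 1, 1]
}}

```text
t: 26.4
ee_pos: [624.1, -146.7, 116.1]
ee_rot: [[0.993, 0.117, -0.0], [0.117, -0.993, -0.001], [-0.001, 0.001, -1.0]]
contact_force: [-0.0, -0.5, -4.9]
width: 64.5
```

Emit:
{"name": "drive_tool", "arguments": {
  "turn": [
    [0, 0, 0],
    [0, 0, 0],
    [0, 0, 0],
    [0, 0, 0],
    [0, 0, 0]
  ],
  "travel": [
    [0, 0, 1.5],
    [0, 0, 2.2],
    [0, 0, 2.2],
    [0, 0, 2.2],
    [0, 0, 2.2]
  ],
  "hand": [1, 1, 1, 1, 1]
}}

```text
t: 26.82
ee_pos: [624.9, -143.1, 96.7]
ee_rot: [[0.993, 0.12, 0.001], [0.12, -0.993, -0.001], [0.001, 0.001, -1.0]]
contact_force: [0.1, -0.2, -3.3]
width: 64.7
```

```bash
python3 - <<'E'
from h import *
over(-38,157,76)
E
```

```text
at [ 624.9 -143.1   96.7] yaw 6.9 F [ 0.1 -0.2 -3.3] w 64.7 t 26.8
travel [-0.2   0.13  2.07] turn [ 0.  -0.1  0.1]
```

Emit:
{"name": "drive_tool", "arguments": {
  "turn": [
    [0, 0, 0],
    [0, 0, 0],
    [0, 0, 0],
    [0, 0, 0]
  ],
  "travel": [
    [-0.2, 0.1, 0.7],
    [-0.2, 0.1, 1.4],
    [-0.2, 0.1, 1.8],
    [-0.2, 0.1, 1.8]
  ],
  "hand": [1, 1, 1, 1]
}}

```text
t: 27.15
ee_pos: [621.4, -144.1, 76.3]
ee_rot: [[0.993, 0.119, -0.002], [0.119, -0.993, 0.001], [-0.002, -0.001, -1.0]]
contact_force: [-0.1, 0.8, -3.8]
width: 64.7
```

Emit:
{"name": "drive_tool", "arguments": {
  "turn": [
    [0, 0, 0],
    [0, 0, 0],
    [0, 0, 0]
  ],
  "travel": [
    [0, 0, 0.2],
    [0, 0, 0.3],
    [0, 0, 0.3]
  ],
  "hand": [1, 1, 1]
}}

```text
t: 27.4
ee_pos: [622.8, -144.7, 75.4]
ee_rot: [[0.993, 0.119, 0.001], [0.119, -0.993, -0.0], [0.001, 0.0, -1.0]]
contact_force: [-2.2, 0.1, -0.2]
width: 64.7
```

Emit:
{"name": "drive_tool", "arguments": {
  "turn": [
    [0, 0, 0],
    [0, 0, 0],
    [0, 0, 0]
  ],
  "travel": [
    [0, 0, 0.1],
    [0, 0, 0.1],
    [0, 0, 0.1]
  ],
  "hand": [1, 1, 1]
}}

```text
t: 27.65
ee_pos: [622.9, -144.8, 75.3]
ee_rot: [[0.993, 0.12, 0.001], [0.12, -0.993, -0.0], [0.001, 0.0, -1.0]]
contact_force: [-3.8, 1.4, 5.3]
width: 65.2
```

Emit:
{"name": "drive_tool", "arguments": {
  "turn": [
    [0, 0, 0],
    [0, 0, 0],
    [0, 0, 0],
    [0, 0, 0],
    [0, 0, 0]
  ],
  "travel": [
    [0, 0.2, 0],
    [0, 0.4, 0],
    [0, 0.6, 0],
    [0, 0.8, 0],
    [0, 1.0, 0]
  ],
  "hand": [1, 1, 1, 1, 1]
}}

```text
t: 28.07
ee_pos: [624.4, -150.0, 75.3]
ee_rot: [[0.993, 0.119, 0.001], [0.119, -0.993, 0.009], [0.002, -0.009, -1.0]]
contact_force: [-4.8, 26.8, 15.3]
width: 64.4
```

Emit:
{"name": "drive_tool", "arguments": {
  "turn": [
    [0, 0, 0],
    [0, 0, 0],
    [0, 0, 0],
    [0, 0, 0],
    [0, 0, 0]
  ],
  "travel": [
    [0.2, 0, 0],
    [0.4, 0, -0.05],
    [0.6, 0, -0.1],
    [0.8, 0, -0.15],
    [0.8, 0, -0.15]
  ],
  "hand": [1, 1, 1, 1, 1]
}}

```text
t: 28.48
ee_pos: [628.4, -149.6, 75.6]
ee_rot: [[0.993, 0.119, -0.01], [0.119, -0.993, 0.008], [-0.009, -0.009, -1.0]]
contact_force: [-17.9, 16.9, 16.9]
width: 64.7
```

Emit:
{"name": "drive_tool", "arguments": {
  "turn": [
    [0, 0, 0],
    [0, 0, 0],
    [0, 0, 0]
  ],
  "travel": [
    [0.1, 0, 0],
    [0.2, 0, 0],
    [0.2, 0, 0]
  ],
  "hand": [1, 1, 1]
}}

```text
t: 28.73
ee_pos: [629.2, -149.5, 75.7]
ee_rot: [[0.993, 0.119, -0.013], [0.119, -0.993, 0.008], [-0.012, -0.01, -1.0]]
contact_force: [-23.2, 15.3, 20.5]
width: 64.8
```

```bash
python3 - <<'E'
from h import *
over(-33,150,74)
E
```

```text
at [ 629.2 -149.5   75.7] yaw 6.9 F [-23.2  15.3  20.5] w 64.8 t 28.7
travel [-0.05  0.15  0.16] turn [-0.5  0.7 -0. ]
```

Emit:
{"name": "drive_tool", "arguments": {
  "turn": [
    [0, 0, 0],
    [0, 0, 0],
    [0, 0, 0],
    [0, 0, 0],
    [0, 0, 0]
  ],
  "travel": [
    [0, 0, 0],
    [0, 0, 0],
    [0, 0, 0],
    [-0.3, -0.2, 0],
    [-0.3, -0.2, 0]
  ],
  "hand": [0.1, 0, 0, 0, 0]
}}

```text
t: 29.15
ee_pos: [630.2, -151.9, 75.3]
ee_rot: [[0.993, 0.119, 0.0], [0.119, -0.993, -0.0], [0.0, 0.0, -1.0]]
contact_force: [-0.9, 0.5, -0.4]
width: 85.7
```

Emit:
{"name": "drive_tool", "arguments": {
  "turn": [
    [0, 0, 0],
    [0, 0, 0],
    [0, 0, 0],
    [0, 0, 0],
    [0, 0, 0]
  ],
  "travel": [
    [0, 0, -3],
    [0, 0, -6],
    [0, 0, -8],
    [0, 0, -9],
    [0, 0, -9]
  ],
  "hand": [0, 0, 0, 0, 0]
}}

```text
t: 29.57
ee_pos: [632.0, -152.6, 168.5]
ee_rot: [[0.993, 0.119, 0.005], [0.119, -0.993, -0.002], [0.005, 0.003, -1.0]]
contact_force: [-0.4, -0.2, 0.6]
width: 85.4
```

Emit:
{"name": "drive_tool", "arguments": {
  "turn": [
    [0, 0, 0],
    [0, 0, 0],
    [0, 0, 0],
    [0, 0, 0],
    [0, 0, 0]
  ],
  "travel": [
    [-2, -4, 0],
    [-4, -7.5, 0],
    [-6, -11, 0],
    [-8, -14.5, 0],
    [-10, -18, 0]
  ],
  "hand": [0, 0, 0, 0, 0]
}}

```text
t: 29.98
ee_pos: [507.0, 16.4, 163.0]
ee_rot: [[0.993, 0.119, -0.003], [0.119, -0.993, 0.001], [-0.003, -0.001, -1.0]]
contact_force: [0.1, 0.3, -0.1]
width: 85.5
```

Emit:
{"name": "drive_tool", "arguments": {
  "turn": [
    [0, 0, 0],
    [0, 0, 0],
    [0, 0, 0],
    [0, 0, 0],
    [0, 0, 0]
  ],
  "travel": [
    [-1, -3.6, 0],
    [-2, -7, 0],
    [-3, -10.5, 0],
    [-4, -14, 0],
    [-5, -17, 0]
  ],
  "hand": [0, 0, 0, 0, 0]
}}

```text
t: 30.4
ee_pos: [437.5, 179.3, 163.4]
ee_rot: [[0.993, 0.12, -0.003], [0.12, -0.993, -0.0], [-0.003, -0.0, -1.0]]
contact_force: [0.4, 0.2, -1.2]
width: 85.1
```

```bash
python3 - <<'E'
from h import *
p=snapshot("top"); W=pts(p); row(p,W,"pics/r3.png"); 
for s in sensors(p,W): print(*s)
p=snapshot("side"); W=pts(p)
for s in sensors(p,W): print("side",*s)
to(393.3,341,160,25.3)
E
```

```text
ROW a -33.6 b 30.6 0.9 [ 642.6 -269.6] 6.8 [66.3 59.9] z106.2 sat15 plugdir8 39 bardir10 58
ROW a -33.4 b 149.4 0.67 [ 628.6 -151.7] 6.9 [66.2 61.2] z106.3 sat16 plugdir5 9 bardir5 48
ROW a -33.3 b 89.1 0.57 [ 635.9 -211.5] 6.9 [67.3 61.1] z106.2 sat16 plugdir4 20 bardir3 53
0.85 [487.6 440.2] 26.8 [61.4 66.7] z51.8 sat168 plugdir-180 2 bardir-66 57
0.84 [380.3 314.5] -0.6 [29.6 32.5] z51.6 sat18 plugdir-180 0 bardir-62 30
0.6 [620.1 437.5] 20.4 [66.6 61.3] z51.4 sat104 plugdir-180 1 bardir-178 75
side 0.92 [394.  344.1] 25.5 [66.5 64.1] z50.9 sat16 plugdir24 48 bardir27 62
side 0.67 [620.7 442.9] 22.1 [67.9 61.6] z51.0 sat97 plugdir-180 0 bardir-165 50
side 0.59 [487.8 444.7] 27.2 [61.9 67.9] z51.0 sat167 plugdir-62 65 bardir-64 52
at [439.1 177.5 164.1] yaw 6.9 F [ 0.2 -0.7  0.9] w 85.4 t 30.6
travel [ -2.59 -16.78   0.41] turn [  0.    0.1 -18.4]
```

View pics/r3.png

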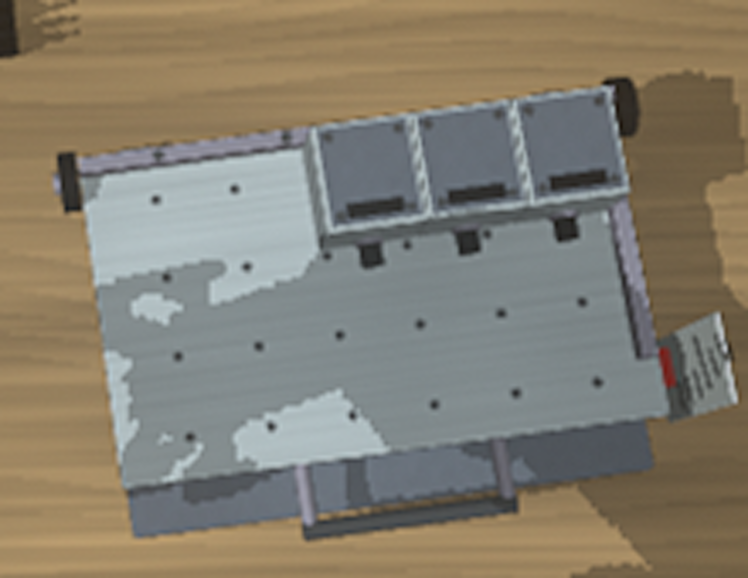

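Three boxes stand tight in the row (boxes at about (370,170), (468,155), (570,140)), plugs towards the robot. On to the fourth.

Emit:
{"name": "drive_tool", "arguments": {
  "turn": [
    [0, 0, -18.4],
    [0, 0, -18.4],
    [0, 0, -18.4],
    [0, 0, -18.4],
    [0, 0, -18.4]
  ],
  "travel": [
    [-0.6, -4, 0],
    [-1.2, -8, 0],
    [-1.8, -12, 0],
    [-2.4, -15.5, 0],
    [-2.6, -16.9, 0]
  ],
  "hand": [0, 0, 0, 0, 0]
}}

```text
t: 31.07
ee_pos: [393.2, 344.5, 164.8]
ee_rot: [[0.904, 0.427, -0.001], [0.427, -0.904, 0.0], [-0.001, -0.001, -1.0]]
contact_force: [-0.4, -1.0, 0.5]
width: 85.4
```

```bash
python3 - <<'E'
from h import *
p=snapshot("side"); W=pts(p)
for s in sensors(p,W): print("side",*s)
to(393.3,342,17,25.3)
E
```

```text
side 0.94 [394. 344.] 25.3 [66.7 64.1] z50.8 sat16 plugdir23 47 bardir28 62
side 0.63 [488.  445.1] 27.1 [60.5 68.3] z50.9 sat169 plugdir-61 59 bardir-62 53
side 0.57 [620.3 443. ] 20.5 [68. 64.] z51.0 sat98 plugdir-180 0 bardir-164 50
at [393.6 343.3 164.6] yaw 25.3 F [ 0.2 -0.2  0.2] w 85.6 t 31.2
travel [-0.07  0.1  14.76] turn [0.  0.1 0. ]
```

Emit:
{"name": "drive_tool", "arguments": {
  "turn": [
    [0, 0, 0],
    [0, 0, 0],
    [0, 0, 0],
    [0, 0, 0],
    [0, 0, 0]
  ],
  "travel": [
    [0, 0.1, 4],
    [0, 0.1, 8],
    [0, 0.1, 11],
    [0, 0.1, 13.2],
    [0, 0.1, 14]
  ],
  "hand": [0, 0, 0, 0, 0]
}}

```text
t: 31.58
ee_pos: [392.4, 338.3, 21.1]
ee_rot: [[0.906, 0.424, -0.007], [0.424, -0.906, -0.004], [-0.008, 0.001, -1.0]]
contact_force: [-0.5, -0.4, -0.3]
width: 85.5
```

Emit:
{"name": "drive_tool", "arguments": {
  "turn": [
    [0, 0, 0],
    [0, 0, 0],
    [0, 0, 0],
    [0, 0, 0],
    [0, 0, 0]
  ],
  "travel": [
    [0, 0, 0.7],
    [0, 0, 0.7],
    [0, 0, 0.7],
    [0, 0, 0.7],
    [0, 0, 0.7]
  ],
  "hand": [0, 0, 1, 1, 1]
}}

```text
t: 32.0
ee_pos: [395.8, 342.4, 20.4]
ee_rot: [[0.904, 0.427, 0.004], [0.427, -0.904, 0.002], [0.004, -0.0, -1.0]]
contact_force: [0.0, -1.6, 2.7]
width: 64.8
```

Emit:
{"name": "drive_tool", "arguments": {
  "turn": [
    [0, 0, 0],
    [0, 0, 0],
    [0, 0, 0],
    [0, 0, 0],
    [0, 0, 0]
  ],
  "travel": [
    [0, 0, 0],
    [0, 0, 0],
    [0, 0, -4],
    [0, 0, -8],
    [0, 0, -12]
  ],
  "hand": [1, 1, 1, 1, 1]
}}

```text
t: 32.42
ee_pos: [392.9, 341.1, 138.8]
ee_rot: [[0.904, 0.427, -0.002], [0.427, -0.904, -0.001], [-0.003, 0.0, -1.0]]
contact_force: [1.3, 1.3, -2.5]
width: 64.8
```

Emit:
{"name": "drive_tool", "arguments": {
  "turn": [
    [0, 0, 18.4],
    [0, 0, 18.4],
    [0, 0, 18.4],
    [0, 0, 18.4],
    [0, 0, 18.4]
  ],
  "travel": [
    [0, 0, -2],
    [0, 0, -3],
    [0, 0, -3],
    [0, 0, -3],
    [0, 0, -3]
  ],
  "hand": [1, 1, 1, 1, 1]
}}

```text
t: 32.83
ee_pos: [393.4, 341.4, 167.8]
ee_rot: [[0.993, 0.122, -0.001], [0.122, -0.993, -0.0], [-0.001, 0.0, -1.0]]
contact_force: [-0.4, -0.1, -2.5]
width: 64.8
```

```bash
python3 - <<'E'
from h import *
over(-38,217,85)
E
```

```text
at [393.4 341.4 167.8] yaw 7.0 F [-0.4 -0.1 -2.5] w 64.8 t 32.8
travel [16.91 45.03  8.28] turn [0.  0.1 0.1]
```

Emit:
{"name": "drive_tool", "arguments": {
  "turn": [
    [0, 0, 0],
    [0, 0, 0],
    [0, 0, 0],
    [0, 0, 0],
    [0, 0, 0]
  ],
  "travel": [
    [1.3, 3.3, 0],
    [2.6, 6.6, 0],
    [3.9, 9.9, 0],
    [5.2, 13.2, 0],
    [6.5, 16.5, 0]
  ],
  "hand": [1, 1, 1, 1, 1]
}}

```text
t: 33.25
ee_pos: [478.0, 184.0, 167.2]
ee_rot: [[0.993, 0.122, -0.002], [0.122, -0.993, -0.0], [-0.002, -0.0, -1.0]]
contact_force: [0.4, 0.2, -2.6]
width: 64.7
```

Emit:
{"name": "drive_tool", "arguments": {
  "turn": [
    [0, 0, 0],
    [0, 0, 0],
    [0, 0, 0],
    [0, 0, 0],
    [0, 0, 0]
  ],
  "travel": [
    [1.3, 3.3, 0],
    [2.6, 6.6, 0],
    [3.9, 9.9, 0],
    [5.2, 13.2, 0],
    [6.5, 16.5, 0]
  ],
  "hand": [1, 1, 1, 1, 1]
}}

```text
t: 33.67
ee_pos: [562.3, 28.0, 167.1]
ee_rot: [[0.993, 0.121, -0.002], [0.121, -0.993, 0.0], [-0.002, -0.001, -1.0]]
contact_force: [0.1, 0.4, -3.2]
width: 64.8
```

Emit:
{"name": "drive_tool", "arguments": {
  "turn": [
    [0, 0, 0],
    [0, 0, 0],
    [0, 0, 0],
    [0, 0, 0],
    [0, 0, 0]
  ],
  "travel": [
    [1.3, 3.3, 0],
    [2.6, 6.6, 0],
    [3.5, 9.5, 1],
    [3.7, 11.3, 3],
    [3.7, 11.8, 5]
  ],
  "hand": [1, 1, 1, 1, 1]
}}

```text
t: 34.08
ee_pos: [616.0, -84.4, 120.9]
ee_rot: [[0.993, 0.116, 0.004], [0.116, -0.993, 0.004], [0.005, -0.004, -1.0]]
contact_force: [-12.1, 34.1, 67.9]
width: 65.2
```

Emit:
{"name": "drive_tool", "arguments": {
  "turn": [
    [0, 0, 0],
    [0, 0, 0],
    [0, 0, 0],
    [0, 0, 0],
    [0, 0, 0]
  ],
  "travel": [
    [0, 0, 1.5],
    [0, 0, 2.2],
    [0, 0, 2.2],
    [0, 0, 2.2],
    [0, 0, 2.2]
  ],
  "hand": [1, 1, 1, 1, 1]
}}

```text
t: 34.5
ee_pos: [617.0, -79.8, 103.7]
ee_rot: [[0.993, 0.121, 0.007], [0.121, -0.993, 0.005], [0.007, -0.004, -1.0]]
contact_force: [-7.2, 20.5, 33.6]
width: 65.3
```

```bash
python3 - <<'E'
from h import *
over(-38,217,76)
E
```

```text
at [617.  -79.8 103.7] yaw 7.0 F [-7.2 20.5 33.6] w 65.3 t 34.5
travel [-0.19  0.53  2.76] turn [-0.2 -0.4  0.1]
```

```bash
python3 - <<'E'
from h import *
p=snapshot("side"); cv2.imwrite("pics/x1.png",cv2.resize(p["frame"][120:300,200:440],None,fx=3,fy=3))
p=snapshot("top"); W=pts(p); row(p,W,"pics/x2.png")
E
```

```text
ROW a -83.3 b 136.8 0.75 [ 580.6 -170.1] 1.0 [48.9 22.8] z105.9 sat17 plugdir102 13 bardir-25 13
ROW a -33.8 b 89.8 0.73 [ 635.3 -210.9] 7.2 [65.8 61.4] z106.0 sat13 plugdir0 10 bardir2 53
```

View pics/x1.png

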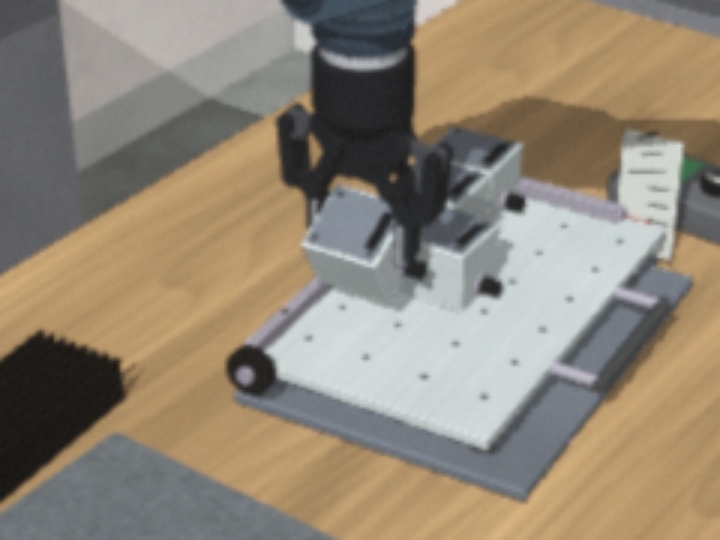

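Emit:
{"name": "drive_tool", "arguments": {
  "turn": [
    [0, 0, 0],
    [0, 0, 0],
    [0, 0, 0],
    [0, 0, 0],
    [0, 0, 0]
  ],
  "travel": [
    [0, 0, -1],
    [0, 0, -2],
    [0, 0, -3],
    [0, 0, -4],
    [0, 0, -5]
  ],
  "hand": [1, 1, 1, 1, 1],
  "grip_force": 70
}}

```text
t: 35.07
ee_pos: [612.8, -83.5, 146.2]
ee_rot: [[0.993, 0.119, -0.002], [0.119, -0.993, 0.0], [-0.002, -0.001, -1.0]]
contact_force: [0.5, 0.4, -3.8]
width: 65.0
```

Emit:
{"name": "drive_tool", "arguments": {
  "turn": [
    [0, 0, 0],
    [0, 0, 0],
    [0, 0, 0],
    [0, 0, 0],
    [0, 0, 0]
  ],
  "travel": [
    [-1, -2, 0],
    [-2, -4, 0],
    [-3, -5.5, 0],
    [-3, -5.5, 0],
    [-3, -5.5, 0]
  ],
  "hand": [1, 1, 1, 1, 1]
}}

```text
t: 35.48
ee_pos: [576.6, -32.0, 146.3]
ee_rot: [[0.993, 0.12, -0.0], [0.12, -0.993, -0.0], [-0.0, 0.0, -1.0]]
contact_force: [0.2, -0.1, -3.4]
width: 65.1
```

```bash
python3 - <<'E'
from h import *
p=snapshot("top"); W=pts(p); row(p,W,"pics/x3.png")
p=snapshot("side"); f=cv2.resize(p["frame"][100:300,180:440],None,fx=1.9,fy=1.9); g=cv2.imread("pics/x3.png"); g=cv2.resize(g,(494,380))
cv2.imwrite("pics/x4.png",np.vstack([f[:300],g[:300]]))
over(-60,270,85)
E
```

```text
ROW a -33.3 b 89.6 0.94 [ 635.8 -211. ] 6.8 [66.6 60.6] z106.0 sat11 plugdir-1 7 bardir4 62
ROW a -33.9 b 30.0 0.65 [ 642.4 -270.3] 5.4 [67.1 61. ] z105.9 sat9 plugdir11 23 bardir8 64
at [577.6 -33.  146.6] yaw 6.8 F [-0.4  0.3 -2.9] w 65.2 t 35.6
travel [0.99 0.32 6.16] turn [ 0. -0. -0.]
```

View pics/x4.png

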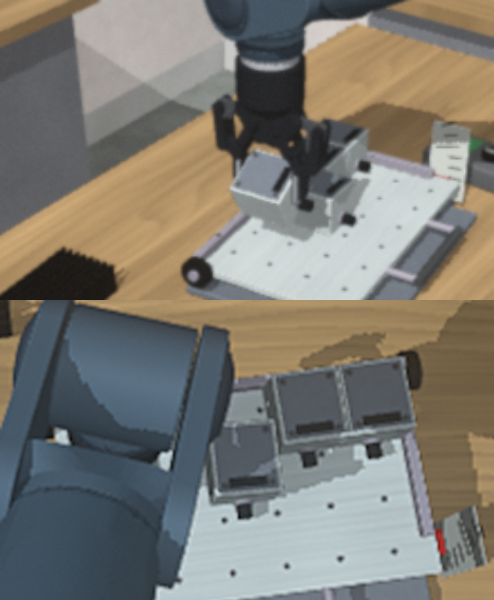

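Emit:
{"name": "drive_tool", "arguments": {
  "turn": [
    [0, 0, 0],
    [0, 0, 0],
    [0, 0, 0],
    [0, 0, 0],
    [0, 0, 0]
  ],
  "travel": [
    [-0.5, 0.3, 1],
    [-0.5, 0.3, 2],
    [-0.5, 0.3, 3],
    [-0.5, 0.3, 4],
    [-0.5, 0.3, 4]
  ],
  "hand": [1, 1, 1, 1, 1],
  "grip_force": 30
}}

```text
t: 36.05
ee_pos: [570.3, -35.4, 102.7]
ee_rot: [[0.993, 0.119, -0.006], [0.119, -0.993, 0.002], [-0.006, -0.002, -1.0]]
contact_force: [-1.6, 0.3, -3.3]
width: 64.8
```

Emit:
{"name": "drive_tool", "arguments": {
  "turn": [
    [0, 0, 0],
    [0, 0, 0],
    [0, 0, 0],
    [0, 0, 0],
    [0, 0, 0]
  ],
  "travel": [
    [0, 0, 0.4],
    [0, 0, 0.8],
    [0, 0, 1.2],
    [0, 0, 1.6],
    [0, 0, 1.6]
  ],
  "hand": [1, 1, 1, 1, 1]
}}

```text
t: 36.47
ee_pos: [571.9, -35.6, 89.5]
ee_rot: [[0.993, 0.119, -0.001], [0.119, -0.993, 0.0], [-0.001, -0.0, -1.0]]
contact_force: [-0.1, 0.1, -2.2]
width: 64.8
```

Emit:
{"name": "drive_tool", "arguments": {
  "turn": [
    [0, 0, 0],
    [0, 0, 0],
    [0, 0, 0],
    [0, 0, 0],
    [0, 0, 0]
  ],
  "travel": [
    [0, 0, 0.2],
    [0, 0, 0.4],
    [0, 0, 0.6],
    [0, 0, 0.8],
    [0, 0, 0.8]
  ],
  "hand": [1, 1, 1, 1, 1]
}}

```text
t: 36.88
ee_pos: [572.1, -35.7, 81.9]
ee_rot: [[0.993, 0.119, -0.001], [0.119, -0.993, 0.0], [-0.001, -0.0, -1.0]]
contact_force: [-0.8, -0.3, -2.2]
width: 64.7
```

Emit:
{"name": "drive_tool", "arguments": {
  "turn": [
    [0, 0, 0],
    [0, 0, 0],
    [0, 0, 0],
    [0, 0, 0],
    [0, 0, 0]
  ],
  "travel": [
    [0, 0, 0.2],
    [0, 0, 0.4],
    [0, 0, 0.6],
    [0, 0, 0.6],
    [0, 0, 0.6]
  ],
  "hand": [1, 1, 1, 1, 1]
}}

```text
t: 37.3
ee_pos: [572.9, -36.0, 78.5]
ee_rot: [[0.993, 0.12, -0.0], [0.12, -0.993, -0.0], [-0.0, 0.0, -1.0]]
contact_force: [-6.8, -0.2, 11.0]
width: 64.6
```

```bash
python3 - <<'E'
from h import *
p=snapshot("side"); cv2.imwrite("pics/x5.png",cv2.resize(p["frame"][140:290,220:420],None,fx=3,fy=3))
E
```

```text
(no output)
```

View pics/x5.png

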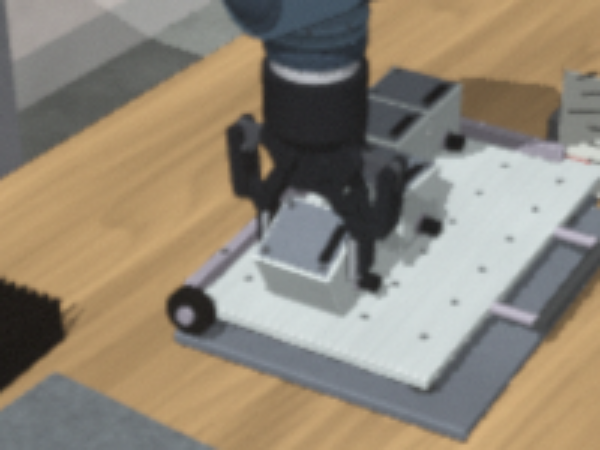

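Emit:
{"name": "drive_tool", "arguments": {
  "turn": [
    [0, 0, 0],
    [0, 0, 0],
    [0, 0, 0],
    [0, 0, 0],
    [0, 0, 0]
  ],
  "travel": [
    [0, 0, 0.1],
    [0, 0, 0.2],
    [0, 0, 0.2],
    [0, 0, 0.2],
    [0, 0, 0.2]
  ],
  "hand": [1, 1, 1, 0.15, 0],
  "grip_force": 20
}}

```text
t: 37.77
ee_pos: [573.3, -36.0, 75.4]
ee_rot: [[0.993, 0.119, 0.002], [0.119, -0.993, -0.001], [0.002, 0.001, -1.0]]
contact_force: [0.8, -0.3, 0.3]
width: 82.7
```

Emit:
{"name": "drive_tool", "arguments": {
  "turn": [
    [0, 0, 0],
    [0, 0, 0],
    [0, 0, 0],
    [0, 0, 0],
    [0, 0, 0]
  ],
  "travel": [
    [0, 0, 0],
    [0, 0, 0],
    [0, 0, -3],
    [0, 0, -6],
    [0, 0, -9]
  ],
  "hand": [0, 0, 0, 0, 0]
}}

```text
t: 38.18
ee_pos: [571.8, -35.6, 164.5]
ee_rot: [[0.993, 0.119, -0.002], [0.119, -0.993, 0.001], [-0.002, -0.001, -1.0]]
contact_force: [1.4, 0.1, 0.3]
width: 85.2
```

Emit:
{"name": "drive_tool", "arguments": {
  "turn": [
    [0, 0, 0],
    [0, 0, 0],
    [0, 0, 0],
    [0, 0, 0],
    [0, 0, 0]
  ],
  "travel": [
    [0, -3, -1],
    [0, -7, -1],
    [0, -11, -1],
    [0, -15, -1],
    [0, -19, -1]
  ],
  "hand": [0, 0, 0, 0, 0]
}}

```text
t: 38.6
ee_pos: [549.2, 154.5, 174.3]
ee_rot: [[0.993, 0.119, 0.0], [0.119, -0.993, 0.0], [0.0, -0.0, -1.0]]
contact_force: [0.5, -0.8, -0.4]
width: 85.3
```

```bash
python3 - <<'E'
from h import *
p=snapshot("top"); W=pts(p); row(p,W,"pics/x6.png")
for s in sensors(p,W): print(*s)
p=snapshot("side"); W=pts(p); row(p,W,"pics/x7.png"); cv2.imwrite("pics/x8.png",cv2.resize(p["frame"][130:310,190:430],None,fx=3,fy=3))
E
```

```text
ROW a -74.9 b 251.4 0.93 [575.2 -55.3] 6.2 [66.1 59.9] z105.8 sat11 plugdir-180 3 bardir2 53
ROW a -33.7 b 89.4 0.89 [ 635.5 -211.3] 7.9 [65.8 61.7] z106.0 sat10 plugdir4 17 bardir5 68
ROW a -33.3 b 29.3 0.72 [ 643.  -270.9] 7.8 [67.7 60.6] z106.0 sat9 plugdir15 53 bardir5 73
0.74 [619.9 437.4] 19.8 [66.2 61.2] z51.5 sat108 plugdir-180 1 bardir172 79
0.6 [487.1 439.8] 25.8 [60.4 67.2] z51.6 sat173 plugdir-180 1 bardir-69 56
ROW a -73.9 b 257.1 0.91 [575.6 -49.6] 6.2 [66.5 64.5] z104.7 sat9 plugdir5 20 bardir11 29
ROW a -72.4 b 161.5 0.72 [ 588.5 -144.3] 6.6 [67.6 67. ] z104.1 sat8 plugdir4 17 bardir17 29
ROW a -33.0 b 96.9 0.71 [ 635.3 -203.7] 8.2 [67.7 72.3] z104.6 sat7 plugdir-180 0 bardir20 33
ROW a -32.2 b 37.4 0.7 [ 643.2 -262.7] 7.8 [70.  72.6] z104.5 sat7 plugdir6 19 bardir17 29
```

View pics/x6.png

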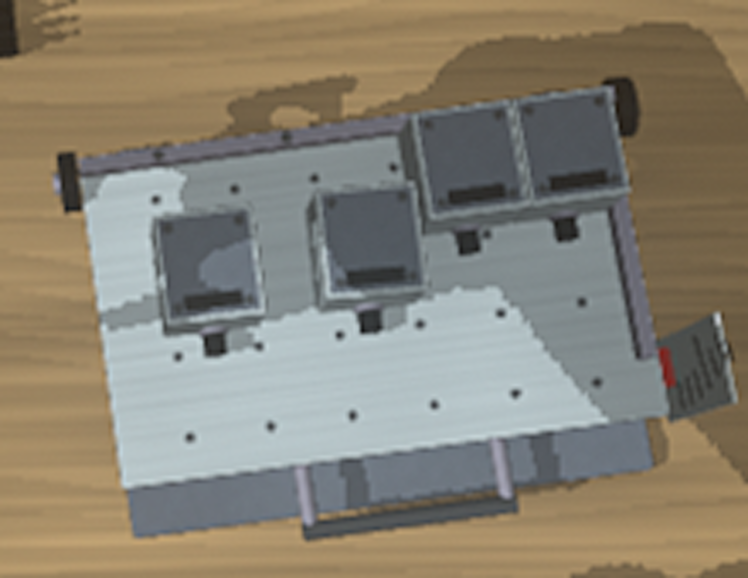

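```bash
python3 - <<'E'
from h import *
over(-73.4,155.8,140)
E
```

```text
at [549.7 152.8 174. ] yaw 6.9 F [ 0.  -0.1 -0.4] w 85.3 t 38.9
travel [ 0.19 30.52  3.41] turn [0. 0. 0.]
```

Emit:
{"name": "drive_tool", "arguments": {
  "turn": [
    [0, 0, 0],
    [0, 0, 0],
    [0, 0, 0],
    [0, 0, 0],
    [0, 0, 0]
  ],
  "travel": [
    [0, 4, 0],
    [0.1, 8, 0],
    [0.1, 12, 0],
    [0.1, 16, 0],
    [0.2, 20, 0]
  ],
  "hand": [0, 0, 0, 0, 0],
  "grip_force": 100
}}

```text
t: 39.27
ee_pos: [575.3, -49.1, 174.3]
ee_rot: [[0.993, 0.117, 0.0], [0.117, -0.993, -0.0], [0.0, 0.0, -1.0]]
contact_force: [0.3, 0.3, -0.6]
width: 85.5
```

Emit:
{"name": "drive_tool", "arguments": {
  "turn": [
    [0, 0, 0],
    [0, 0, 0],
    [0, 0, 0],
    [0, 0, 0],
    [0, 0, 0]
  ],
  "travel": [
    [0, 4, 0],
    [0, 8, 1],
    [0, 10, 2],
    [0, 10.5, 3],
    [0, 10.5, 3]
  ],
  "hand": [0, 0, 0, 0, 0]
}}

```text
t: 39.68
ee_pos: [586.3, -151.9, 141.6]
ee_rot: [[0.993, 0.115, -0.004], [0.115, -0.993, 0.002], [-0.004, -0.002, -1.0]]
contact_force: [0.8, 0.5, 0.3]
width: 85.4
```

Emit:
{"name": "drive_tool", "arguments": {
  "turn": [
    [0, 0, 0]
  ],
  "travel": [
    [0, 0, 0]
  ],
  "hand": [0]
}}

```text
t: 39.77
ee_pos: [587.2, -149.8, 143.3]
ee_rot: [[0.993, 0.118, -0.002], [0.118, -0.993, 0.001], [-0.002, -0.002, -1.0]]
contact_force: [0.5, 0.1, -0.2]
width: 85.2
```

```bash
python3 - <<'E'
from h import *
over(-73.4,155.8,74)
E
```

```text
at [ 587.2 -149.8  143.3] yaw 6.8 F [ 0.5  0.1 -0.2] w 85.2 t 39.8
travel [0.1  0.05 6.93] turn [-0.1  0.1 -0.1]
```

Descend, grip, raise 6 mm.

Emit:
{"name": "drive_tool", "arguments": {
  "turn": [
    [0, 0, 0],
    [0, 0, 0],
    [0, 0, 0],
    [0, 0, 0],
    [0, 0, 0]
  ],
  "travel": [
    [0.1, 0, 2],
    [0.1, 0, 4],
    [0.1, 0, 5.5],
    [0.1, 0, 6.5],
    [0.1, 0, 6.8]
  ],
  "hand": [0, 0, 0, 0, 0]
}}

```text
t: 40.18
ee_pos: [588.2, -148.0, 74.9]
ee_rot: [[0.993, 0.121, -0.002], [0.121, -0.993, 0.001], [-0.002, -0.002, -1.0]]
contact_force: [-0.5, 0.1, -0.5]
width: 85.2
```

Emit:
{"name": "drive_tool", "arguments": {
  "turn": [
    [0, 0, 0],
    [0, 0, 0],
    [0, 0, 0],
    [0, 0, 0],
    [0, 0, 0]
  ],
  "travel": [
    [0, 0, 0],
    [0, 0, 0],
    [0, 0, 0],
    [0, 0, 0],
    [0, 0, 0]
  ],
  "hand": [0, 1, 1, 1, 1]
}}

```text
t: 40.6
ee_pos: [590.6, -150.2, 78.7]
ee_rot: [[0.993, 0.119, 0.003], [0.119, -0.993, -0.001], [0.003, 0.002, -1.0]]
contact_force: [-0.8, 1.8, 6.3]
width: 64.0
```

Emit:
{"name": "drive_tool", "arguments": {
  "turn": [
    [0, 0, 0],
    [0, 0, 0],
    [0, 0, 0],
    [0, 0, 0],
    [0, 0, 0]
  ],
  "travel": [
    [0, 0, 0],
    [0, 0, -0.2],
    [0, 0, -0.4],
    [0, 0, -0.6],
    [0, 0, -0.6]
  ],
  "hand": [1, 1, 1, 1, 1]
}}

```text
t: 41.02
ee_pos: [588.8, -149.5, 82.2]
ee_rot: [[0.993, 0.119, -0.0], [0.119, -0.993, 0.0], [-0.0, -0.0, -1.0]]
contact_force: [-0.7, -0.1, -4.1]
width: 64.3
```

```bash
python3 - <<'E'
from h import *
over(-38,156,80)
E
```

```text
at [ 588.8 -149.5   82.2] yaw 6.9 F [-0.7 -0.1 -4.1] w 64.3 t 41.0
travel [3.46 0.03 0.21] turn [-0.  0.  0.]
```

Emit:
{"name": "drive_tool", "arguments": {
  "turn": [
    [0, 0, 0],
    [0, 0, 0],
    [0, 0, 0],
    [0, 0, 0],
    [0, 0, 0]
  ],
  "travel": [
    [1, 0, 0],
    [2, 0, 0],
    [3, 0, 0],
    [3.4, 0, 0.1],
    [3.4, 0, 0.2]
  ],
  "hand": [1, 1, 1, 1, 1]
}}

```text
t: 41.43
ee_pos: [623.9, -145.4, 80.1]
ee_rot: [[0.993, 0.12, 0.0], [0.12, -0.993, -0.0], [0.0, 0.0, -1.0]]
contact_force: [-0.5, 0.1, -2.9]
width: 64.3
```

Emit:
{"name": "drive_tool", "arguments": {
  "turn": [
    [0, 0, 0],
    [0, 0, 0],
    [0, 0, 0],
    [0, 0, 0]
  ],
  "travel": [
    [0, 0, 0.1],
    [0, 0, 0.3],
    [0, 0, 0.4],
    [0, 0, 0.4]
  ],
  "hand": [1, 1, 1, 1]
}}

```text
t: 41.77
ee_pos: [623.0, -145.4, 78.9]
ee_rot: [[0.993, 0.12, -0.0], [0.12, -0.993, 0.0], [-0.0, -0.0, -1.0]]
contact_force: [-7.4, 4.3, 11.8]
width: 64.0
```

```bash
python3 - <<'E'
from h import *
over(-33,150,76)
E
```

```text
at [ 623.  -145.4   78.9] yaw 6.9 F [-7.4  4.3 11.8] w 64.0 t 41.8
travel [0.52 0.63 0.29] turn [-0.  0.  0.]
```

Emit:
{"name": "drive_tool", "arguments": {
  "turn": [
    [0, 0, 0],
    [0, 0, 0],
    [0, 0, 0],
    [0, 0, 0],
    [0, 0, 0]
  ],
  "travel": [
    [0, 0.2, -0.1],
    [0, 0.4, -0.1],
    [0, 0.6, -0.1],
    [0, 0.8, -0.1],
    [0, 1.0, -0.1]
  ],
  "hand": [1, 1, 1, 1, 1]
}}

```text
t: 42.18
ee_pos: [624.1, -150.4, 79.0]
ee_rot: [[0.993, 0.12, -0.001], [0.12, -0.993, 0.01], [-0.0, -0.01, -1.0]]
contact_force: [-5.9, 27.1, 16.3]
width: 64.3
```

Emit:
{"name": "drive_tool", "arguments": {
  "turn": [
    [0, 0, 0],
    [0, 0, 0],
    [0, 0, 0],
    [0, 0, 0],
    [0, 0, 0]
  ],
  "travel": [
    [0.2, 0, 0],
    [0.4, 0, -0.05],
    [0.6, 0, -0.1],
    [0.8, 0, -0.15],
    [0.8, 0, -0.15]
  ],
  "hand": [1, 1, 1, 1, 1]
}}

```text
t: 42.6
ee_pos: [627.9, -149.9, 79.3]
ee_rot: [[0.993, 0.121, -0.013], [0.121, -0.993, 0.009], [-0.012, -0.01, -1.0]]
contact_force: [-19.0, 17.5, 19.0]
width: 64.2
```

Emit:
{"name": "drive_tool", "arguments": {
  "turn": [
    [0, 0, 0],
    [0, 0, 0],
    [0, 0, 0]
  ],
  "travel": [
    [0.1, 0, 0],
    [0.2, 0, 0],
    [0.2, 0, 0]
  ],
  "hand": [1, 1, 1]
}}

```text
t: 42.85
ee_pos: [628.4, -149.9, 79.3]
ee_rot: [[0.992, 0.121, -0.017], [0.122, -0.993, 0.009], [-0.016, -0.011, -1.0]]
contact_force: [-27.1, 17.5, 24.1]
width: 64.1
```

```bash
python3 - <<'E'
from h import *
over(-33,150,76)
E
```

```text
at [ 628.4 -149.9   79.3] yaw 7.0 F [-27.1  17.5  24.1] w 64.1 t 42.9
travel [0.05 0.12 0.33] turn [-0.6  0.9  0.1]
```

Emit:
{"name": "drive_tool", "arguments": {
  "turn": [
    [0, 0, 0],
    [0, 0, 0],
    [0, 0, 0],
    [0, 0, 0],
    [0, 0, 0]
  ],
  "travel": [
    [0, 0, 0],
    [0, 0, 0],
    [0, 0, 0],
    [-0.3, -0.2, 0],
    [-0.3, -0.2, 0]
  ],
  "hand": [0.1, 0, 0, 0, 0]
}}

```text
t: 43.27
ee_pos: [630.5, -152.8, 78.8]
ee_rot: [[0.993, 0.119, -0.0], [0.119, -0.993, -0.0], [-0.0, 0.0, -1.0]]
contact_force: [0.6, -0.7, 0.2]
width: 85.5
```

Emit:
{"name": "drive_tool", "arguments": {
  "turn": [
    [0, 0, 0],
    [0, 0, 0],
    [0, 0, 0],
    [0, 0, 0],
    [0, 0, 0]
  ],
  "travel": [
    [0, 0, -3],
    [0, 0, -6],
    [0, 0, -8],
    [0, 0, -9],
    [0, 0, -9]
  ],
  "hand": [0, 0, 0, 0, 0]
}}

```text
t: 43.68
ee_pos: [632.4, -153.5, 172.0]
ee_rot: [[0.993, 0.119, 0.005], [0.119, -0.993, -0.002], [0.005, 0.003, -1.0]]
contact_force: [-0.1, -1.5, 0.3]
width: 85.4
```

Emit:
{"name": "drive_tool", "arguments": {
  "turn": [
    [0, 0, 0],
    [0, 0, 0],
    [0, 0, 0],
    [0, 0, 0],
    [0, 0, 0]
  ],
  "travel": [
    [0, -4, 0],
    [0, -8, 0],
    [0, -12, 0],
    [0, -16, 0],
    [0, -20, 0]
  ],
  "hand": [0, 0, 0, 0, 0]
}}

```text
t: 44.1
ee_pos: [605.2, 47.6, 166.4]
ee_rot: [[0.993, 0.119, -0.003], [0.119, -0.993, 0.0], [-0.003, -0.001, -1.0]]
contact_force: [1.0, 0.3, 0.0]
width: 85.8
```

Emit:
{"name": "drive_tool", "arguments": {
  "turn": [
    [0, 0, 0],
    [0, 0, 0],
    [0, 0, 0]
  ],
  "travel": [
    [0, -4, 0],
    [0, -8, 0],
    [0, -9, 0]
  ],
  "hand": [0, 0, 0]
}}

```text
t: 44.35
ee_pos: [593.7, 140.0, 166.5]
ee_rot: [[0.992, 0.124, -0.004], [0.124, -0.992, 0.001], [-0.004, -0.002, -1.0]]
contact_force: [0.3, -0.7, 0.1]
width: 85.8
```

```bash
python3 - <<'E'
from h import *
p=snapshot("top"); W=pts(p); row(p,W,"pics/r4.png")
p=snapshot("side"); W=pts(p); row(p,W,"pics/r4s.png")
over(-75,251.5,140)
E
```

```text
ROW a -33.6 b 149.8 0.94 [ 628.4 -151.3] 6.6 [67.  60.6] z106.2 sat11 plugdir4 6 bardir5 59
ROW a -33.3 b 30.1 0.79 [ 643.  -270.1] 7.1 [66.7 61.6] z106.1 sat10 plugdir120 59 bardir10 72
ROW a -74.3 b 251.5 0.59 [575.8 -55.2] 5.8 [67.4 59.6] z106.0 sat16 plugdir-180 3 bardir3 46
ROW a -34.0 b 89.1 0.55 [ 635.2 -211.6] 7.1 [66.  61.1] z106.1 sat11 plugdir7 8 bardir4 65
ROW a -32.6 b 95.5 0.95 [ 635.8 -205.1] 4.5 [67.1 64.6] z105.0 sat7 plugdir5 15 bardir13 31
ROW a -74.2 b 256.3 0.92 [575.4 -50.4] 7.1 [68.8 66.2] z104.4 sat10 plugdir4 16 bardir20 24
ROW a -32.4 b 155.2 0.77 [ 628.9 -145.8] 6.8 [69.3 68.7] z104.4 sat8 plugdir1 15 bardir24 27
ROW a -32.8 b 36.6 0.69 [ 642.7 -263.6] 6.9 [67.8 64.4] z104.7 sat7 plugdir6 19 bardir27 27
at [595.7 134.5 167.5] yaw 6.8 F [-0.2  0.5  0.1] w 85.6 t 44.5
travel [-4.3  18.59  2.77] turn [ 0.   0.1 -0. ]
```

Row of three restored (pitch ≈60). Pick up the fourth.

Emit:
{"name": "drive_tool", "arguments": {
  "turn": [
    [0, 0, 0],
    [0, 0, 0],
    [0, 0, 0],
    [0, 0, 0],
    [0, 0, 0]
  ],
  "travel": [
    [-1, 4, 0],
    [-2, 8, 0],
    [-3, 12, 0],
    [-4, 16, 1],
    [-4.3, 18.2, 2]
  ],
  "hand": [0, 0, 0, 0, 0],
  "grip_force": 100
}}

```text
t: 44.97
ee_pos: [574.6, -56.2, 149.0]
ee_rot: [[0.993, 0.114, 0.001], [0.114, -0.993, -0.002], [0.001, 0.002, -1.0]]
contact_force: [1.1, -0.3, -0.8]
width: 85.5
```

Emit:
{"name": "drive_tool", "arguments": {
  "turn": [
    [0, 0, 0],
    [0, 0, 0],
    [0, 0, 0],
    [0, 0, 0]
  ],
  "travel": [
    [0, 0.4, 1],
    [0, 0.4, 1],
    [0, 0.4, 1],
    [0, 0.4, 1]
  ],
  "hand": [0, 0, 0, 0]
}}

```text
t: 45.3
ee_pos: [575.8, -54.1, 139.0]
ee_rot: [[0.993, 0.12, 0.0], [0.12, -0.993, 0.0], [0.0, -0.0, -1.0]]
contact_force: [0.3, -0.2, 0.2]
width: 85.2
```

```bash
python3 - <<'E'
from h import *
over(-74.5,252,74)
E
```

```text
at [575.8 -54.1 139. ] yaw 6.9 F [ 0.3 -0.2  0.2] w 85.2 t 45.3
travel [-0.03  0.05  6.5 ] turn [-0. -0.  0.]
```

Emit:
{"name": "drive_tool", "arguments": {
  "turn": [
    [0, 0, 0],
    [0, 0, 0],
    [0, 0, 0],
    [0, 0, 0],
    [0, 0, 0]
  ],
  "travel": [
    [0, 0, 2],
    [0, 0, 4],
    [0, 0, 5.5],
    [0, 0, 6.2],
    [0, 0, 6.4]
  ],
  "hand": [0, 0, 0, 0, 0]
}}

```text
t: 45.72
ee_pos: [575.1, -53.3, 73.8]
ee_rot: [[0.993, 0.121, -0.002], [0.121, -0.993, 0.001], [-0.002, -0.001, -1.0]]
contact_force: [-0.5, -0.3, -0.1]
width: 85.7
```

Emit:
{"name": "drive_tool", "arguments": {
  "turn": [
    [0, 0, 0],
    [0, 0, 0],
    [0, 0, 0],
    [0, 0, 0],
    [0, 0, 0]
  ],
  "travel": [
    [0, 0, 0],
    [0, 0, 0],
    [0, 0, 0],
    [0, 0, 0],
    [0, 0, 0]
  ],
  "hand": [0, 1, 1, 1, 1]
}}

```text
t: 46.13
ee_pos: [577.1, -54.8, 76.8]
ee_rot: [[0.993, 0.119, 0.003], [0.119, -0.993, -0.001], [0.003, 0.001, -1.0]]
contact_force: [0.2, 0.3, 6.1]
width: 64.3
```

Emit:
{"name": "drive_tool", "arguments": {
  "turn": [
    [0, 0, 0],
    [0, 0, 0],
    [0, 0, 0],
    [0, 0, 0],
    [0, 0, 0]
  ],
  "travel": [
    [0, 0, 0],
    [0, 0, -0.2],
    [0, 0, -0.4],
    [0, 0, -0.6],
    [0, 0, -0.6]
  ],
  "hand": [1, 1, 1, 1, 1]
}}

```text
t: 46.55
ee_pos: [575.4, -54.5, 80.7]
ee_rot: [[0.993, 0.119, -0.0], [0.119, -0.993, 0.0], [-0.0, -0.0, -1.0]]
contact_force: [0.3, -0.4, -3.0]
width: 64.2
```

```bash
python3 - <<'E'
from h import *
p=snapshot("side"); W=pts(p); row(p,W,"pics/r5s.png")
over(-38,217,80)
E
```

```text
ROW a -33.9 b 33.4 0.92 [ 642.  -266.9] 9.9 [66.5 62.9] z104.6 sat8 plugdir1 18 bardir7 28
ROW a -74.5 b 257.9 0.8 [574.9 -48.8] 6.0 [68.2 61.5] z108.1 sat13 plugdir5 19 bardir-4 15
ROW a -54.3 b 91.1 0.52 [ 614.8 -212. ] 34.4 [34.7 61.8] z104.9 sat7 plugdir75 16 bardir-134 29
at [575.3 -54.5  80.5] yaw 6.9 F [-0.7  0.7 -3. ] w 64.2 t 46.6
travel [3.67 3.53 0.04] turn [-0.  0.  0.]
```

Emit:
{"name": "drive_tool", "arguments": {
  "turn": [
    [0, 0, 0],
    [0, 0, 0],
    [0, 0, 0],
    [0, 0, 0],
    [0, 0, 0]
  ],
  "travel": [
    [1, 1, 0],
    [2, 2, 0],
    [3, 3, 0],
    [3.6, 3.5, 0],
    [3.6, 3.5, 0]
  ],
  "hand": [1, 1, 1, 1, 1]
}}

```text
t: 47.07
ee_pos: [616.5, -85.9, 80.8]
ee_rot: [[0.993, 0.118, 0.001], [0.118, -0.993, -0.0], [0.001, 0.0, -1.0]]
contact_force: [0.0, -0.3, -2.7]
width: 64.4
```

Emit:
{"name": "drive_tool", "arguments": {
  "turn": [
    [0, 0, 0],
    [0, 0, 0],
    [0, 0, 0],
    [0, 0, 0],
    [0, 0, 0]
  ],
  "travel": [
    [0, 0, 0.1],
    [0, 0, 0.3],
    [0, 0, 0.5],
    [0, 0, 0.5],
    [0, 0, 0.5]
  ],
  "hand": [1, 1, 1, 1, 1]
}}

```text
t: 47.48
ee_pos: [615.3, -84.5, 77.2]
ee_rot: [[0.993, 0.12, -0.0], [0.12, -0.993, -0.0], [-0.0, 0.0, -1.0]]
contact_force: [-5.0, 0.4, 6.1]
width: 64.3
```

```bash
python3 - <<'E'
from h import *
over(-33,210,76)
E
```

```text
at [615.3 -84.5  77.2] yaw 6.9 F [-5.   0.4  6.1] w 64.3 t 47.5
travel [0.56 0.76 0.12] turn [0. 0. 0.]
```

Emit:
{"name": "drive_tool", "arguments": {
  "turn": [
    [0, 0, 0],
    [0, 0, 0],
    [0, 0, 0],
    [0, 0, 0],
    [0, 0, 0]
  ],
  "travel": [
    [0, 0.3, 0],
    [0, 0.6, 0],
    [0, 0.8, 0],
    [0, 1.0, 0],
    [0, 1.1, 0]
  ],
  "hand": [1, 1, 1, 1, 1]
}}

```text
t: 47.9
ee_pos: [617.0, -91.9, 77.1]
ee_rot: [[0.993, 0.12, -0.0], [0.12, -0.993, 0.007], [0.001, -0.007, -1.0]]
contact_force: [-4.6, 20.9, 12.5]
width: 64.4
```

Emit:
{"name": "drive_tool", "arguments": {
  "turn": [
    [0, 0, 0],
    [0, 0, 0],
    [0, 0, 0],
    [0, 0, 0],
    [0, 0, 0]
  ],
  "travel": [
    [0.2, 0, 0],
    [0.4, 0, -0.05],
    [0.6, 0, -0.1],
    [0.8, 0, -0.15],
    [0.8, 0, -0.15]
  ],
  "hand": [1, 1, 1, 1, 1]
}}

```text
t: 48.32
ee_pos: [621.5, -91.4, 77.4]
ee_rot: [[0.993, 0.12, -0.01], [0.12, -0.993, 0.006], [-0.009, -0.007, -1.0]]
contact_force: [-14.8, 14.1, 15.0]
width: 64.1
```

Emit:
{"name": "drive_tool", "arguments": {
  "turn": [
    [0, 0, 0],
    [0, 0, 0],
    [0, 0, 0]
  ],
  "travel": [
    [0.1, 0, 0],
    [0.2, 0, 0],
    [0.2, 0, 0]
  ],
  "hand": [1, 1, 1]
}}

```text
t: 48.57
ee_pos: [622.0, -91.3, 77.5]
ee_rot: [[0.993, 0.121, -0.014], [0.121, -0.993, 0.006], [-0.013, -0.008, -1.0]]
contact_force: [-22.1, 11.6, 19.8]
width: 64.2
```

```bash
python3 - <<'E'
from h import *
over(-33,210,76)
E
```

```text
at [622.  -91.3  77.5] yaw 6.9 F [-22.1  11.6  19.8] w 64.2 t 48.6
travel [-0.02  0.01  0.15] turn [-0.4  0.8  0.1]
```

Emit:
{"name": "drive_tool", "arguments": {
  "turn": [
    [0, 0, 0],
    [0, 0, 0],
    [0, 0, 0],
    [0, 0, 0],
    [0, 0, 0]
  ],
  "travel": [
    [0, 0, 0],
    [0, 0, 0],
    [0, 0, 0],
    [-0.3, -0.2, 0],
    [-0.3, -0.2, 0]
  ],
  "hand": [0.1, 0, 0, 0, 0]
}}

```text
t: 48.98
ee_pos: [623.3, -93.2, 77.2]
ee_rot: [[0.993, 0.119, -0.0], [0.119, -0.993, -0.0], [-0.0, 0.0, -1.0]]
contact_force: [-0.7, 0.4, -0.2]
width: 85.4
```

Emit:
{"name": "drive_tool", "arguments": {
  "turn": [
    [0, 0, 0],
    [0, 0, 0],
    [0, 0, 0],
    [0, 0, 0],
    [0, 0, 0]
  ],
  "travel": [
    [0, 0, -3],
    [0, 0, -6],
    [0, 0, -8],
    [0, 0, -9],
    [0, 0, -9]
  ],
  "hand": [0, 0, 0, 0.5, 1]
}}

```text
t: 49.4
ee_pos: [625.2, -93.8, 170.4]
ee_rot: [[0.993, 0.119, 0.005], [0.119, -0.993, -0.002], [0.005, 0.002, -1.0]]
contact_force: [1.5, 0.2, -0.1]
width: 63.9
```

Emit:
{"name": "drive_tool", "arguments": {
  "turn": [
    [0, 0, 0],
    [0, 0, 0],
    [0, 0, 0],
    [0, 0, 0],
    [0, 0, 0]
  ],
  "travel": [
    [0, -4, 0],
    [0, -8, 0],
    [0, -12, 0],
    [0, -16, 0],
    [0, -20, 0]
  ],
  "hand": [1, 1, 1, 1, 1]
}}

```text
t: 49.82
ee_pos: [598.1, 107.0, 165.0]
ee_rot: [[0.993, 0.119, -0.003], [0.119, -0.993, 0.0], [-0.003, -0.0, -1.0]]
contact_force: [0.5, 0.1, -0.0]
width: 0.8
```

Emit:
{"name": "drive_tool", "arguments": {
  "turn": [
    [0, 0, 0],
    [0, 0, 0],
    [0, 0, 0]
  ],
  "travel": [
    [0, -2, 0],
    [0, -3, 0],
    [0, -3, 0]
  ],
  "hand": [1, 1, 1]
}}

```text
t: 50.07
ee_pos: [594.9, 136.8, 165.5]
ee_rot: [[0.993, 0.122, -0.003], [0.122, -0.993, -0.0], [-0.003, -0.0, -1.0]]
contact_force: [0.4, 0.1, -0.1]
width: 0.2
```

```bash
python3 - <<'E'
from h import *
p=snapshot("top"); W=pts(p); row(p,W,"pics/r5.png")
over(-34,265,120)
E
```

```text
ROW a -33.3 b 209.8 0.93 [621.5 -91.7] 7.0 [66.3 60.1] z106.2 sat16 plugdir-180 2 bardir4 45
ROW a -33.7 b 29.5 0.84 [ 642.6 -270.7] 6.9 [66.2 60. ] z106.1 sat10 plugdir121 66 bardir6 72
ROW a -33.5 b 150.2 0.56 [ 628.4 -150.9] 6.3 [66.6 62.3] z106.2 sat11 plugdir-180 4 bardir7 55
ROW a -33.7 b 89.4 0.55 [ 635.5 -211.3] 5.9 [66.5 63.6] z106.1 sat11 plugdir8 7 bardir5 63
at [595.9 134.4 166.2] yaw 6.8 F [-0.2 -0.6 -1.3] w 0.0 t 50.2
travel [-0.21 17.23  4.63] turn [ 0.   0.1 -0. ]
```

View pics/r5.png

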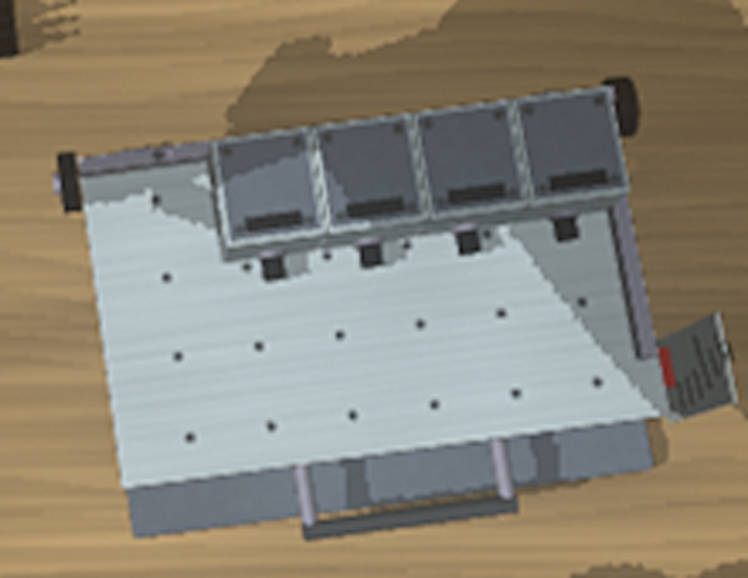

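Emit:
{"name": "drive_tool", "arguments": {
  "turn": [
    [0, 0, 0],
    [0, 0, 0],
    [0, 0, 0],
    [0, 0, 0],
    [0, 0, 0]
  ],
  "travel": [
    [-0.2, 4, 0],
    [-0.2, 8, 0],
    [-0.2, 12, 0],
    [-0.2, 16, 2],
    [-0.2, 17, 4.5]
  ],
  "hand": [1, 1, 1, 1, 1]
}}

```text
t: 50.58
ee_pos: [617.2, -41.1, 125.1]
ee_rot: [[0.994, 0.113, 0.007], [0.113, -0.994, -0.004], [0.007, 0.004, -1.0]]
contact_force: [0.2, 0.9, 0.2]
width: 0.1
```

Emit:
{"name": "drive_tool", "arguments": {
  "turn": [
    [0, 0, 0],
    [0, 0, 0],
    [0, 0, 0],
    [0, 0, 0],
    [0, 0, 0]
  ],
  "travel": [
    [0, 0, 1.5],
    [0, 0, 3],
    [0, 0, 4],
    [0, 0, 4.3],
    [0, 0, 4.3]
  ],
  "hand": [1, 1, 1, 1, 1]
}}

```text
t: 51.0
ee_pos: [613.8, -34.5, 78.4]
ee_rot: [[0.993, 0.118, -0.002], [0.118, -0.993, 0.0], [-0.002, -0.0, -1.0]]
contact_force: [0.0, 0.4, 1.0]
width: 0.4
```

Emit:
{"name": "drive_tool", "arguments": {
  "turn": [
    [0, 0, 0],
    [0, 0, 0],
    [0, 0, 0],
    [0, 0, 0],
    [0, 0, 0]
  ],
  "travel": [
    [0, 0.3, 0],
    [0, 0.6, 0],
    [0, 0.9, 0],
    [0, 1.2, 0],
    [0, 1.2, 0]
  ],
  "hand": [1, 1, 1, 1, 1]
}}

```text
t: 51.42
ee_pos: [616.4, -46.3, 80.0]
ee_rot: [[0.993, 0.119, 0.001], [0.119, -0.993, -0.0], [0.001, 0.001, -1.0]]
contact_force: [0.4, -0.3, 0.2]
width: 0.0
```

```bash
python3 - <<'E'
from h import *
over(-34,251,76)
E
```

```text
at [616.4 -46.3  80. ] yaw 6.8 F [ 0.4 -0.3  0.2] w 0.0 t 51.4
travel [-0.1   0.44  0.4 ] turn [ 0.  -0.1 -0. ]
```

Emit:
{"name": "drive_tool", "arguments": {
  "turn": [
    [0, 0, 0],
    [0, 0, 0],
    [0, 0, 0],
    [0, 0, 0],
    [0, 0, 0]
  ],
  "travel": [
    [0, 0.2, 0.3],
    [0, 0.4, 0.3],
    [0, 0.6, 0.3],
    [0, 0.8, 0.3],
    [0, 0.8, 0.3]
  ],
  "hand": [1, 1, 1, 1, 1]
}}

```text
t: 51.83
ee_pos: [616.1, -50.0, 75.9]
ee_rot: [[0.993, 0.119, -0.002], [0.119, -0.993, 0.007], [-0.002, -0.007, -1.0]]
contact_force: [-1.8, 13.2, 3.2]
width: 0.2
```

Emit:
{"name": "drive_tool", "arguments": {
  "turn": [
    [0, 0, 0],
    [0, 0, 0],
    [0, 0, 0],
    [0, 0, 0]
  ],
  "travel": [
    [0, 0.2, 0],
    [0, 0.3, 0],
    [0, 0.4, 0],
    [0, 0.4, 0]
  ],
  "hand": [1, 1, 1, 1]
}}

```text
t: 52.17
ee_pos: [616.0, -50.0, 76.0]
ee_rot: [[0.993, 0.119, -0.004], [0.119, -0.993, 0.014], [-0.002, -0.014, -1.0]]
contact_force: [-2.8, 27.1, 6.4]
width: -0.4
```

Emit:
{"name": "drive_tool", "arguments": {
  "turn": [
    [0, 0, 0],
    [0, 0, 0],
    [0, 0, 0],
    [0, 0, 0],
    [0, 0, 0]
  ],
  "travel": [
    [0, -1, 0],
    [0, -2.5, 0],
    [0, -2.5, -1],
    [-3, -2.5, -1],
    [-6.5, -2, -1]
  ],
  "hand": [1, 1, 1, 1, 1]
}}

```text
t: 52.58
ee_pos: [551.9, -45.6, 88.1]
ee_rot: [[0.993, 0.121, 0.004], [0.121, -0.993, -0.001], [0.003, 0.002, -1.0]]
contact_force: [0.1, 0.3, 0.6]
width: 0.0
```

Emit:
{"name": "drive_tool", "arguments": {
  "turn": [
    [0, 0, 0],
    [0, 0, 0],
    [0, 0, 0],
    [0, 0, 0],
    [0, 0, 0]
  ],
  "travel": [
    [0, 2, 0],
    [0, 4, 0],
    [0, 5.5, 0],
    [0, 5.5, 0],
    [0, 5.5, 0]
  ],
  "hand": [1, 1, 1, 1, 1]
}}

```text
t: 53.0
ee_pos: [557.6, -101.1, 87.0]
ee_rot: [[0.993, 0.118, 0.001], [0.118, -0.993, -0.0], [0.001, 0.0, -1.0]]
contact_force: [-0.1, 0.3, -0.6]
width: -0.1
```

```bash
python3 - <<'E'
from h import *
over(-85,210,79)
E
```

```text
at [ 557.6 -101.1   87. ] yaw 6.8 F [-0.1  0.3 -0.6] w -0.1 t 53.0
travel [ 1.28 -0.2   0.8 ] turn [ 0.  -0.1 -0.1]
```

Emit:
{"name": "drive_tool", "arguments": {
  "turn": [
    [0, 0, 0],
    [0, 0, 0],
    [0, 0, 0],
    [0, 0, 0],
    [0, 0, 0]
  ],
  "travel": [
    [0, -0.2, 0.6],
    [0.5, -0.2, 0.6],
    [1, -0.2, 0.6],
    [1.4, -0.2, 0.6],
    [1.4, -0.2, 0.6]
  ],
  "hand": [1, 1, 1, 1, 1]
}}

```text
t: 53.42
ee_pos: [571.7, -96.0, 80.5]
ee_rot: [[0.993, 0.12, 0.001], [0.12, -0.993, -0.0], [0.001, 0.0, -1.0]]
contact_force: [0.1, -0.4, 0.3]
width: 0.2
```

Emit:
{"name": "drive_tool", "arguments": {
  "turn": [
    [0, 0, 0],
    [0, 0, 0],
    [0, 0, 0],
    [0, 0, 0]
  ],
  "travel": [
    [0.2, 0, 0],
    [0.4, 0, 0],
    [0.6, 0, 0],
    [0.6, 0, 0]
  ],
  "hand": [1, 1, 1, 1]
}}

```text
t: 53.75
ee_pos: [575.2, -95.7, 80.3]
ee_rot: [[0.993, 0.12, -0.005], [0.12, -0.993, 0.0], [-0.005, -0.001, -1.0]]
contact_force: [-7.6, -0.3, 4.8]
width: 0.2
```

Emit:
{"name": "drive_tool", "arguments": {
  "turn": [
    [0, 0, 0],
    [0, 0, 0],
    [0, 0, 0]
  ],
  "travel": [
    [0.2, 0, 0],
    [0.3, 0, 0],
    [0.3, 0, 0]
  ],
  "hand": [1, 1, 1]
}}

```text
t: 54.0
ee_pos: [575.3, -95.6, 80.3]
ee_rot: [[0.993, 0.121, -0.013], [0.121, -0.993, 0.0], [-0.013, -0.002, -1.0]]
contact_force: [-21.3, -2.0, 15.5]
width: -0.2
```

Emit:
{"name": "drive_tool", "arguments": {
  "turn": [
    [0, 0, 0],
    [0, 0, 0],
    [0, 0, 0],
    [0, 0, 0],
    [0, 0, 0]
  ],
  "travel": [
    [-1, 0, 0],
    [-2, 0, -0.3],
    [-2, 3, -0.3],
    [-2, 6, -0.1],
    [-2, 6, 0]
  ],
  "hand": [1, 1, 1, 1, 1]
}}

```text
t: 54.42
ee_pos: [567.7, -161.5, 81.4]
ee_rot: [[0.993, 0.116, 0.003], [0.116, -0.993, -0.003], [0.003, 0.003, -1.0]]
contact_force: [-0.0, -0.8, 0.6]
width: -0.1
```

Emit:
{"name": "drive_tool", "arguments": {
  "turn": [
    [0, 0, 0],
    [0, 0, 0],
    [0, 0, 0],
    [0, 0, 0],
    [0, 0, 0]
  ],
  "travel": [
    [0.7, 0, 0],
    [1.2, 0, 0],
    [1.6, 0, 0],
    [1.9, 0, 0],
    [1.9, 0, 0]
  ],
  "hand": [1, 1, 1, 1, 1]
}}

```text
t: 54.83
ee_pos: [582.3, -154.7, 80.4]
ee_rot: [[0.992, 0.122, -0.012], [0.122, -0.993, -0.0], [-0.012, -0.001, -1.0]]
contact_force: [-19.5, -3.3, 12.9]
width: -0.1
```

Emit:
{"name": "drive_tool", "arguments": {
  "turn": [
    [0, 0, 0],
    [0, 0, 0],
    [0, 0, 0],
    [0, 0, 0],
    [0, 0, 0]
  ],
  "travel": [
    [-1, 0, 0],
    [-2, 0, -0.3],
    [-2, 3, -0.3],
    [-2, 6, -0.1],
    [-2, 6, 0]
  ],
  "hand": [1, 1, 1, 1, 1]
}}

```text
t: 55.25
ee_pos: [573.9, -220.6, 81.4]
ee_rot: [[0.993, 0.117, 0.003], [0.117, -0.993, -0.003], [0.003, 0.003, -1.0]]
contact_force: [0.6, 0.3, 0.1]
width: -0.3
```

Emit:
{"name": "drive_tool", "arguments": {
  "turn": [
    [0, 0, 0],
    [0, 0, 0],
    [0, 0, 0],
    [0, 0, 0],
    [0, 0, 0]
  ],
  "travel": [
    [0.7, 0, 0],
    [1.2, 0, 0],
    [1.6, 0, 0],
    [2, 0, 0],
    [2, 0, 0]
  ],
  "hand": [1, 1, 1, 1, 1]
}}

```text
t: 55.67
ee_pos: [589.4, -213.8, 80.3]
ee_rot: [[0.992, 0.122, -0.012], [0.122, -0.992, 0.001], [-0.012, -0.002, -1.0]]
contact_force: [-19.4, -1.6, 12.7]
width: -0.4
```

Emit:
{"name": "drive_tool", "arguments": {
  "turn": [
    [0, 0, 0],
    [0, 0, 0],
    [0, 0, 0],
    [0, 0, 0],
    [0, 0, 0]
  ],
  "travel": [
    [-1, 0, 0],
    [-2, 0, -0.3],
    [-2, 3, -0.3],
    [-2, 6, -0.1],
    [-2, 6, 0]
  ],
  "hand": [1, 1, 1, 1, 1]
}}

```text
t: 56.08
ee_pos: [580.9, -280.4, 81.4]
ee_rot: [[0.993, 0.117, 0.003], [0.117, -0.993, -0.003], [0.002, 0.003, -1.0]]
contact_force: [-0.3, -0.6, 0.7]
width: -0.0
```

Emit:
{"name": "drive_tool", "arguments": {
  "turn": [
    [0, 0, 0],
    [0, 0, 0],
    [0, 0, 0],
    [0, 0, 0],
    [0, 0, 0]
  ],
  "travel": [
    [0.7, 0, 0],
    [1.2, 0, 0],
    [1.6, 0, 0],
    [2, 0, 0],
    [2, 0, 0]
  ],
  "hand": [1, 1, 1, 1, 1]
}}

```text
t: 56.5
ee_pos: [596.5, -273.3, 80.3]
ee_rot: [[0.992, 0.122, -0.012], [0.122, -0.993, 0.001], [-0.012, -0.003, -1.0]]
contact_force: [-19.4, -1.6, 11.8]
width: -0.2
```

Emit:
{"name": "drive_tool", "arguments": {
  "turn": [
    [0, 0, 0],
    [0, 0, 0],
    [0, 0, 0],
    [0, 0, 0],
    [0, 0, 0]
  ],
  "travel": [
    [-1, 0, 0],
    [-3, 0, -2],
    [-6, -2, -4],
    [-9, -5, -6],
    [-12, -8, -6]
  ],
  "hand": [1, 1, 0.6, 0.6, 0.6],
  "grip_force": 40
}}

```text
t: 56.92
ee_pos: [476.9, -212.8, 143.6]
ee_rot: [[0.993, 0.12, 0.006], [0.12, -0.993, -0.004], [0.005, 0.005, -1.0]]
contact_force: [0.0, -0.1, 1.1]
width: 33.8
```

Emit:
{"name": "drive_tool", "arguments": {
  "turn": [
    [0, 0, 0],
    [0, 0, 0],
    [0, 0, 0],
    [0, 0, 0],
    [0, 0, 0]
  ],
  "travel": [
    [-2, -2, 0],
    [-4, -4, 0],
    [-4, -4, 0],
    [-4, -4, 0],
    [-4, -4, 0]
  ],
  "hand": [0.6, 0.6, 0.6, 0.6, 0.6]
}}

```text
t: 57.33
ee_pos: [432.0, -177.4, 140.6]
ee_rot: [[0.993, 0.12, 0.002], [0.12, -0.993, -0.001], [0.001, 0.001, -1.0]]
contact_force: [0.9, -0.5, 1.1]
width: 34.0
```

```bash
python3 - <<'E'
from h import *
over(-235,149,37); print(np.round(get_obs()["joint_positions"]))
E
```

```text
at [ 432.  -177.4  140.6] yaw 6.9 F [ 0.9 -0.5  1.1] w 34.0 t 57.3
travel [-0.35 -0.19 10.36] turn [ 0.1 -0.1  0.1]
[-36.  -5. 120.   0.  65. -43.]
```

Emit:
{"name": "drive_tool", "arguments": {
  "turn": [
    [0, 0, 0],
    [0, 0, 0],
    [0, 0, 0],
    [0, 0, 0],
    [0, 0, 0]
  ],
  "travel": [
    [-0.3, -0.1, 3],
    [-0.3, -0.1, 6],
    [-0.3, -0.1, 8.5],
    [-0.3, -0.1, 10],
    [-0.3, -0.1, 10.3]
  ],
  "hand": [0.6, 0.6, 0.6, 0.6, 0.6]
}}

```text
t: 57.75
ee_pos: [427.1, -176.1, 34.2]
ee_rot: [[0.993, 0.119, -0.004], [0.119, -0.993, 0.003], [-0.004, -0.004, -1.0]]
contact_force: [0.0, 0.3, -0.6]
width: 34.3
```

Emit:
{"name": "drive_tool", "arguments": {
  "turn": [
    [0, 0, 0],
    [0, 0, 0],
    [0, 0, 0],
    [0, 0, 0],
    [0, 0, 0]
  ],
  "travel": [
    [0, 0, 0],
    [0, 0, 0],
    [0, 0, 0],
    [0, 0, 0],
    [0, 0, 0]
  ],
  "hand": [0.6, 1, 1, 1, 1]
}}

```text
t: 58.17
ee_pos: [429.1, -177.9, 38.5]
ee_rot: [[0.993, 0.12, 0.002], [0.12, -0.993, -0.002], [0.002, 0.002, -1.0]]
contact_force: [-3.2, -2.1, 4.4]
width: 10.5
```

Emit:
{"name": "drive_tool", "arguments": {
  "turn": [
    [0, 0, 0],
    [0, 0, 0]
  ],
  "travel": [
    [0, 0, 0],
    [0, 0, 0]
  ],
  "hand": [1, 1]
}}

```text
t: 58.33
ee_pos: [429.1, -177.9, 38.5]
ee_rot: [[0.993, 0.12, 0.002], [0.12, -0.993, -0.002], [0.002, 0.002, -1.0]]
contact_force: [-2.5, -2.0, 5.8]
width: 10.0
```

Emit:
{"name": "drive_tool", "arguments": {
  "turn": [
    [0, 0, 0],
    [0, 0, 0],
    [0, 0, 0],
    [0, 0, 0],
    [0, 0, 0]
  ],
  "travel": [
    [0, 0, -0.3],
    [0.02, 0, -0.7],
    [0.04, 0, -1.1],
    [0.06, 0, -1.5],
    [0.08, 0, -1.8]
  ],
  "hand": [1, 1, 1, 1, 1]
}}

```text
t: 58.75
ee_pos: [429.4, -177.8, 55.1]
ee_rot: [[0.993, 0.119, 0.002], [0.119, -0.993, -0.003], [0.002, 0.003, -1.0]]
contact_force: [4.1, -7.0, -10.4]
width: 10.3
```

Emit:
{"name": "drive_tool", "arguments": {
  "turn": [
    [0, 0, 0],
    [0, 0, 0],
    [0, 0, 0],
    [0, 0, 0],
    [0, 0, 0]
  ],
  "travel": [
    [0.03, 0, -0.4],
    [0.07, 0, -0.8],
    [0.12, 0, -1.2],
    [0.17, 0, -1.6],
    [0.22, 0, -1.9]
  ],
  "hand": [1, 1, 1, 1, 1]
}}

```text
t: 59.17
ee_pos: [431.3, -177.6, 73.8]
ee_rot: [[0.993, 0.12, 0.002], [0.12, -0.993, -0.003], [0.001, 0.003, -1.0]]
contact_force: [2.3, -8.0, -10.7]
width: 10.2
```

Emit:
{"name": "drive_tool", "arguments": {
  "turn": [
    [0, 0, 0],
    [0, 0, 0],
    [0, 0, 0],
    [0, 0, 0],
    [0, 0, 0]
  ],
  "travel": [
    [0.08, 0, -0.4],
    [0.18, 0, -0.8],
    [0.28, 0, -1.2],
    [0.4, 0, -1.6],
    [0.5, 0, -2.0]
  ],
  "hand": [1, 1, 1, 1, 1]
}}

```text
t: 59.58
ee_pos: [434.7, -177.1, 93.0]
ee_rot: [[0.993, 0.12, -0.003], [0.12, -0.993, -0.003], [-0.003, 0.003, -1.0]]
contact_force: [-3.1, -10.7, -10.0]
width: 10.0
```

Emit:
{"name": "drive_tool", "arguments": {
  "turn": [
    [0, 0, 0],
    [0, 0, 0]
  ],
  "travel": [
    [0, 0, 0],
    [0, 0, 0]
  ],
  "hand": [1, 1]
}}

```text
t: 59.75
ee_pos: [434.9, -177.1, 93.6]
ee_rot: [[0.993, 0.12, -0.003], [0.12, -0.993, -0.003], [-0.003, 0.002, -1.0]]
contact_force: [-3.7, -8.3, -3.2]
width: 10.2
```

```bash
python3 - <<'E'
from h import *
p=snapshot("top"); W=pts(p); plate(p,W)
q=snapshot("side"); W2=pts(q); plate(q,W2)
f=cv2.resize(q["frame"][150:240,370:450],None,fx=6,fy=6,interpolation=cv2.INTER_CUBIC); cv2.imwrite("pics/p15.png",f)
o=get_obs(); print(o["ee_pos"],o["contact_force"])
E
```

```text
tilt 11.27 slopes [-1.972000e-01 -2.890000e-02  1.842312e+02]
tilt 5.41 slopes [-8.400000e-02 -4.360000e-02  1.244553e+02]
[ 434.88098647 -177.09314779   93.62423794] [-3.20534749 -7.92515979 -3.39149737]
```

View pics/p15.png

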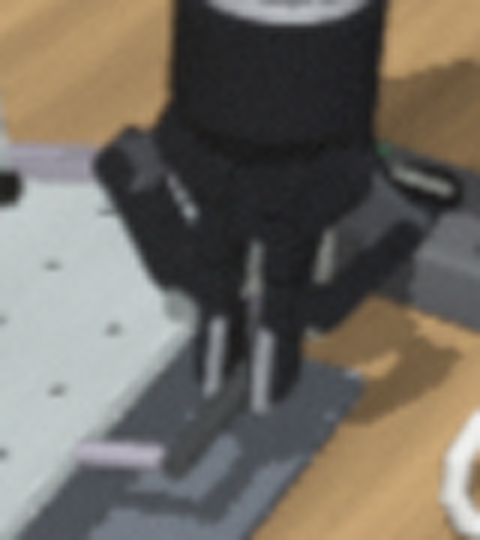

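Emit:
{"name": "drive_tool", "arguments": {
  "turn": [
    [0, 0, 0],
    [0, 0, 0],
    [0, 0, 0],
    [0, 0, 0]
  ],
  "travel": [
    [0.08, 0, -0.3],
    [0.16, 0, -0.58],
    [0.16, 0, -0.58],
    [0.16, 0, -0.58]
  ],
  "hand": [1, 1, 1, 1]
}}

```text
t: 60.18
ee_pos: [436.2, -177.0, 99.0]
ee_rot: [[0.993, 0.12, -0.003], [0.12, -0.993, -0.003], [-0.004, 0.003, -1.0]]
contact_force: [-4.4, -8.5, -4.9]
width: 10.2
```

```bash
cat >> h.py <<'E'
def tilt(p):
    W=pts(p).reshape(-1,3)[(p["depth"]>0).ravel()]; d=W[:,:2]-C; a=d@xp; b=d@yp
    k=(a<-90)&(a>-175)&(b>5)&(b<310)&(W[:,2]>45)&(W[:,2]<130)
    a,z=a[k],W[k,2]; b=b[k]; A=np.c_[a,b,np.ones(len(a))]; c=np.linalg.lstsq(A,z,rcond=None)[0]
    for t in(15,6,3,3,3):
        r=abs(z-A@c)<t; c=np.linalg.lstsq(A[r],z[r],rcond=None)[0]
    print("tilt %.2f, cross %.2f, n %d of %d, z at a=0,b=150: %.1f"%(-np.degrees(np.arctan(c[0])),np.degrees(np.arctan(c[1])),r.sum(),len(z),c[2]+150*c[1]))
E
python3 - <<'E'
from h import *
p=snapshot("top"); tilt(p)
o=get_obs(); print(o["ee_pos"],o["contact_force"])
f=p["frame"]; cv2.imwrite("pics/sc.png",cv2.resize(f[230:290,470:530],None,fx=9,fy=9,interpolation=cv2.INTER_CUBIC))
E
```

```text
tilt 14.27, cross 0.03, n 4898 of 5215, z at a=0,b=150: 53.8
[ 436.16338309 -176.96015406   99.04959686] [-3.58068772 -9.47976856 -5.47913427]
```

View pics/sc.png

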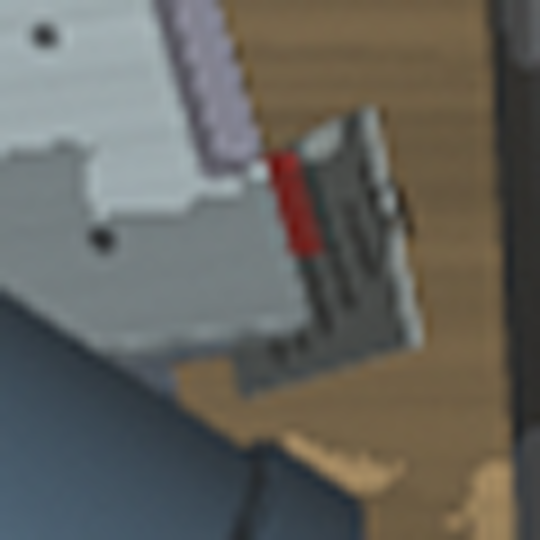

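Emit:
{"name": "drive_tool", "arguments": {
  "turn": [
    [0, 0, 0],
    [0, 0, 0],
    [0, 0, 0],
    [0, 0, 0],
    [0, 0, 0]
  ],
  "travel": [
    [0.01, 0, -0.06],
    [0.01, 0, -0.06],
    [0.01, 0, -0.06],
    [0.01, 0, -0.06],
    [0.01, 0, -0.06]
  ],
  "hand": [1, 1, 1, 1, 1]
}}

```text
t: 60.65
ee_pos: [436.2, -176.9, 99.3]
ee_rot: [[0.993, 0.12, -0.003], [0.12, -0.993, -0.003], [-0.004, 0.003, -1.0]]
contact_force: [-2.2, -9.3, -8.0]
width: 10.0
```

```bash
python3 - <<'E'
from h import *
for i in range(6): p=snapshot("top"); tilt(p)
print(get_obs()["t"],get_obs()["ee_pos"])
E
```

```text
tilt 14.30, cross 0.03, n 4916 of 5222, z at a=0,b=150: 53.9
tilt 14.47, cross 0.01, n 4896 of 5222, z at a=0,b=150: 53.5
tilt 14.43, cross 0.03, n 4913 of 5218, z at a=0,b=150: 53.5
tilt 14.30, cross 0.01, n 4873 of 5206, z at a=0,b=150: 53.9
tilt 14.31, cross 0.03, n 4912 of 5229, z at a=0,b=150: 53.9
tilt 14.32, cross 0.02, n 4902 of 5218, z at a=0,b=150: 53.8
60.95 [ 436.1870804  -176.92082228   99.28770471]
```

Emit:
{"name": "drive_tool", "arguments": {
  "turn": [
    [0, 0, 0],
    [0, 0, 0],
    [0, 0, 0],
    [0, 0, 0],
    [0, 0, 0]
  ],
  "travel": [
    [0, 0, 0],
    [0, 0, 0],
    [0, 0, 0],
    [0, 0, 0],
    [0, 0, 0]
  ],
  "hand": [1, 1, 1, 1, 1]
}}

```text
t: 61.37
ee_pos: [436.2, -176.9, 99.3]
ee_rot: [[0.993, 0.12, -0.003], [0.12, -0.993, -0.003], [-0.004, 0.003, -1.0]]
contact_force: [-2.9, -10.0, -8.8]
width: 9.8
```

Emit:
{"name": "drive_tool", "arguments": {
  "turn": [
    [0, 0, 0],
    [0, 0, 0],
    [0, 0, 0],
    [0, 0, 0],
    [0, 0, 0]
  ],
  "travel": [
    [0, 0, 0],
    [0, 0, 0],
    [0, 0, 0],
    [0, 0, 0],
    [0, 0, 0]
  ],
  "hand": [1, 1, 1, 1, 1]
}}

```text
t: 61.78
ee_pos: [436.2, -176.9, 99.3]
ee_rot: [[0.993, 0.12, -0.003], [0.12, -0.993, -0.003], [-0.003, 0.003, -1.0]]
contact_force: [-2.9, -9.9, -8.4]
width: 9.8
```

Emit:
{"name": "drive_tool", "arguments": {
  "turn": [
    [0, 0, 0],
    [0, 0, 0],
    [0, 0, 0],
    [0, 0, 0],
    [0, 0, 0]
  ],
  "travel": [
    [0, 0, 0],
    [0, 0, 0],
    [0, 0, 0],
    [0, 0, 0],
    [0, 0, 0]
  ],
  "hand": [1, 1, 1, 1, 1]
}}

```text
t: 62.2
ee_pos: [436.2, -176.9, 99.3]
ee_rot: [[0.993, 0.12, -0.003], [0.12, -0.993, -0.003], [-0.004, 0.003, -1.0]]
contact_force: [-3.0, -10.3, -7.9]
width: 10.1
```

Emit:
{"name": "drive_tool", "arguments": {
  "turn": [
    [0, 0, 0],
    [0, 0, 0],
    [0, 0, 0],
    [0, 0, 0],
    [0, 0, 0]
  ],
  "travel": [
    [0, 0, 0],
    [0, 0, 0],
    [0, 0, 0],
    [0, 0, 0],
    [0, 0, 0]
  ],
  "hand": [1, 1, 1, 1, 1]
}}

```text
t: 62.62
ee_pos: [436.2, -176.9, 99.3]
ee_rot: [[0.993, 0.12, -0.003], [0.12, -0.993, -0.003], [-0.004, 0.003, -1.0]]
contact_force: [-2.3, -9.3, -8.0]
width: 10.0
```

Emit:
{"name": "drive_tool", "arguments": {
  "turn": [
    [0, 0, 0],
    [0, 0, 0],
    [0, 0, 0],
    [0, 0, 0],
    [0, 0, 0]
  ],
  "travel": [
    [0, 0, 0],
    [0, 0, 0],
    [0, 0, 0],
    [0, 0, 0],
    [0, 0, 0]
  ],
  "hand": [1, 1, 1, 1, 1]
}}

```text
t: 63.03
ee_pos: [436.2, -176.9, 99.3]
ee_rot: [[0.993, 0.12, -0.003], [0.12, -0.993, -0.003], [-0.004, 0.003, -1.0]]
contact_force: [-3.3, -11.2, -8.1]
width: 10.1
```

Emit:
{"name": "drive_tool", "arguments": {
  "turn": [
    [0, 0, 0],
    [0, 0, 0],
    [0, 0, 0],
    [0, 0, 0],
    [0, 0, 0]
  ],
  "travel": [
    [0, 0, 0],
    [0, 0, 0],
    [0, 0, 0],
    [0, 0, 0],
    [0, 0, 0]
  ],
  "hand": [1, 1, 1, 1, 1]
}}

```text
t: 63.45
ee_pos: [436.2, -176.9, 99.3]
ee_rot: [[0.993, 0.12, -0.003], [0.12, -0.993, -0.003], [-0.004, 0.003, -1.0]]
contact_force: [-2.7, -9.5, -8.2]
width: 10.1
```

Emit:
{"name": "drive_tool", "arguments": {
  "turn": [
    [0, 0, 0],
    [0, 0, 0],
    [0, 0, 0],
    [0, 0, 0],
    [0, 0, 0]
  ],
  "travel": [
    [0, 0, 0],
    [0, 0, 0],
    [0, 0, 0],
    [0, 0, 0],
    [0, 0, 0]
  ],
  "hand": [1, 1, 1, 1, 1]
}}

```text
t: 63.87
ee_pos: [436.2, -176.9, 99.3]
ee_rot: [[0.993, 0.12, -0.003], [0.12, -0.993, -0.003], [-0.004, 0.003, -1.0]]
contact_force: [-2.8, -10.3, -7.9]
width: 10.3
```

Emit:
{"name": "drive_tool", "arguments": {
  "turn": [
    [0, 0, 0],
    [0, 0, 0],
    [0, 0, 0],
    [0, 0, 0],
    [0, 0, 0]
  ],
  "travel": [
    [0, 0, 0],
    [0, 0, 0],
    [0, 0, 0],
    [0, 0, 0],
    [0, 0, 0]
  ],
  "hand": [1, 1, 1, 1, 1]
}}

```text
t: 64.28
ee_pos: [436.2, -176.9, 99.3]
ee_rot: [[0.993, 0.12, -0.003], [0.12, -0.993, -0.003], [-0.004, 0.003, -1.0]]
contact_force: [-2.2, -10.4, -8.6]
width: 9.9
```

Emit:
{"name": "drive_tool", "arguments": {
  "turn": [
    [0, 0, 0],
    [0, 0, 0],
    [0, 0, 0],
    [0, 0, 0],
    [0, 0, 0]
  ],
  "travel": [
    [0, 0, 0],
    [0, 0, 0],
    [0, 0, 0],
    [0, 0, 0],
    [0, 0, 0]
  ],
  "hand": [1, 1, 1, 1, 1]
}}

```text
t: 64.7
ee_pos: [436.2, -176.9, 99.3]
ee_rot: [[0.993, 0.12, -0.003], [0.12, -0.993, -0.003], [-0.003, 0.003, -1.0]]
contact_force: [-1.6, -10.6, -8.6]
width: 10.1
```

Emit:
{"name": "drive_tool", "arguments": {
  "turn": [
    [0, 0, 0],
    [0, 0, 0],
    [0, 0, 0],
    [0, 0, 0],
    [0, 0, 0]
  ],
  "travel": [
    [0, 0, 0],
    [0, 0, 0],
    [0, 0, 0],
    [0, 0, 0],
    [0, 0, 0]
  ],
  "hand": [1, 1, 1, 1, 1]
}}

```text
t: 65.12
ee_pos: [436.2, -176.9, 99.3]
ee_rot: [[0.993, 0.12, -0.003], [0.12, -0.993, -0.003], [-0.004, 0.003, -1.0]]
contact_force: [-2.7, -9.6, -8.4]
width: 10.0
```

Emit:
{"name": "drive_tool", "arguments": {
  "turn": [
    [0, 0, 0],
    [0, 0, 0],
    [0, 0, 0],
    [0, 0, 0],
    [0, 0, 0]
  ],
  "travel": [
    [0, 0, 0],
    [0, 0, 0],
    [0, 0, 0],
    [0, 0, 0],
    [0, 0, 0]
  ],
  "hand": [1, 1, 1, 1, 1]
}}

```text
t: 65.53
ee_pos: [436.2, -176.9, 99.3]
ee_rot: [[0.993, 0.12, -0.003], [0.12, -0.993, -0.003], [-0.004, 0.003, -1.0]]
contact_force: [-2.7, -9.9, -8.5]
width: 9.9
```

Emit:
{"name": "drive_tool", "arguments": {
  "turn": [
    [0, 0, 0],
    [0, 0, 0],
    [0, 0, 0],
    [0, 0, 0],
    [0, 0, 0]
  ],
  "travel": [
    [0, 0, 0],
    [0, 0, 0],
    [0, 0, 0],
    [0, 0, 0],
    [0, 0, 0]
  ],
  "hand": [1, 1, 1, 1, 1]
}}

```text
t: 65.95
ee_pos: [436.2, -176.9, 99.3]
ee_rot: [[0.993, 0.12, -0.003], [0.12, -0.993, -0.003], [-0.004, 0.003, -1.0]]
contact_force: [-2.4, -9.6, -8.0]
width: 10.5
```

```bash
python3 - <<'E'
from h import *
p=snapshot("top"); tilt(p); print(get_obs()["t"],get_obs()["ee_pos"])
E
```

```text
tilt 14.42, cross 0.01, n 4868 of 5205, z at a=0,b=150: 53.6
66.0 [ 436.20820244 -176.9188185    99.28863084]
```

Emit:
{"name": "drive_tool", "arguments": {
  "turn": [
    [0, 0, 0],
    [0, 0, 0],
    [0, 0, 0],
    [0, 0, 0],
    [0, 0, 0]
  ],
  "travel": [
    [0, 0, 0],
    [0, 0, 0],
    [0, 0, 0],
    [0, 0, 0],
    [0, 0, 0]
  ],
  "hand": [1, 1, 1, 1, 1]
}}

```text
t: 66.42
ee_pos: [436.2, -176.9, 99.3]
ee_rot: [[0.993, 0.12, -0.003], [0.12, -0.993, -0.003], [-0.004, 0.003, -1.0]]
contact_force: [-2.4, -10.7, -8.7]
width: 10.2
```

Emit:
{"name": "drive_tool", "arguments": {
  "turn": [
    [0, 0, 0],
    [0, 0, 0],
    [0, 0, 0],
    [0, 0, 0],
    [0, 0, 0]
  ],
  "travel": [
    [0, 0, 0],
    [0, 0, 0],
    [0, 0, 0],
    [0, 0, 0],
    [0, 0, 0]
  ],
  "hand": [1, 1, 1, 1, 1]
}}

```text
t: 66.83
ee_pos: [436.2, -176.9, 99.3]
ee_rot: [[0.993, 0.12, -0.003], [0.12, -0.993, -0.003], [-0.004, 0.003, -1.0]]
contact_force: [-3.6, -8.9, -8.9]
width: 10.5
```

Emit:
{"name": "drive_tool", "arguments": {
  "turn": [
    [0, 0, 0],
    [0, 0, 0],
    [0, 0, 0],
    [0, 0, 0],
    [0, 0, 0]
  ],
  "travel": [
    [0, 0, 0],
    [0, 0, 0],
    [0, 0, 0],
    [0, 0, 0],
    [0, 0, 0]
  ],
  "hand": [1, 1, 1, 1, 1]
}}

```text
t: 67.25
ee_pos: [436.2, -176.9, 99.3]
ee_rot: [[0.993, 0.12, -0.003], [0.12, -0.993, -0.003], [-0.003, 0.003, -1.0]]
contact_force: [-3.3, -10.1, -8.6]
width: 10.2
```

Emit:
{"name": "drive_tool", "arguments": {
  "turn": [
    [0, 0, 0],
    [0, 0, 0],
    [0, 0, 0],
    [0, 0, 0],
    [0, 0, 0]
  ],
  "travel": [
    [0, 0, 0],
    [0, 0, 0],
    [0, 0, 0],
    [0, 0, 0],
    [0, 0, 0]
  ],
  "hand": [1, 1, 1, 1, 1]
}}

```text
t: 67.67
ee_pos: [436.2, -177.0, 99.3]
ee_rot: [[0.993, 0.12, -0.003], [0.12, -0.993, -0.003], [-0.004, 0.003, -1.0]]
contact_force: [-3.6, -9.5, -7.7]
width: 10.0
```

Emit:
{"name": "drive_tool", "arguments": {
  "turn": [
    [0, 0, 0],
    [0, 0, 0],
    [0, 0, 0],
    [0, 0, 0],
    [0, 0, 0]
  ],
  "travel": [
    [0, 0, 0],
    [0, 0, 0],
    [0, 0, 0],
    [0, 0, 0],
    [0, 0, 0]
  ],
  "hand": [1, 1, 1, 1, 1]
}}

```text
t: 68.08
ee_pos: [436.2, -176.9, 99.3]
ee_rot: [[0.993, 0.12, -0.003], [0.12, -0.993, -0.003], [-0.004, 0.003, -1.0]]
contact_force: [-3.3, -9.8, -8.9]
width: 10.4
```

Emit:
{"name": "drive_tool", "arguments": {
  "turn": [
    [0, 0, 0],
    [0, 0, 0],
    [0, 0, 0],
    [0, 0, 0],
    [0, 0, 0]
  ],
  "travel": [
    [0, 0, 0],
    [0, 0, 0],
    [0, 0, 0],
    [0, 0, 0],
    [0, 0, 0]
  ],
  "hand": [1, 1, 1, 1, 1]
}}

```text
t: 68.5
ee_pos: [436.2, -177.0, 99.3]
ee_rot: [[0.993, 0.12, -0.003], [0.12, -0.993, -0.003], [-0.003, 0.003, -1.0]]
contact_force: [-2.5, -9.7, -8.4]
width: 10.4
```

Emit:
{"name": "drive_tool", "arguments": {
  "turn": [
    [0, 0, 0],
    [0, 0, 0],
    [0, 0, 0],
    [0, 0, 0],
    [0, 0, 0]
  ],
  "travel": [
    [0, 0, 0],
    [0, 0, 0],
    [0, 0, 0],
    [0, 0, 0],
    [0, 0, 0]
  ],
  "hand": [1, 1, 1, 1, 1]
}}

```text
t: 68.92
ee_pos: [436.2, -176.9, 99.3]
ee_rot: [[0.993, 0.12, -0.003], [0.12, -0.993, -0.003], [-0.004, 0.003, -1.0]]
contact_force: [-3.0, -11.2, -8.3]
width: 10.5
```

Emit:
{"name": "drive_tool", "arguments": {
  "turn": [
    [0, 0, 0],
    [0, 0, 0],
    [0, 0, 0],
    [0, 0, 0],
    [0, 0, 0]
  ],
  "travel": [
    [0, 0, 0],
    [0, 0, 0],
    [0, 0, 0],
    [0, 0, 0],
    [0, 0, 0]
  ],
  "hand": [1, 1, 1, 1, 1]
}}

```text
t: 69.33
ee_pos: [436.2, -176.9, 99.3]
ee_rot: [[0.993, 0.12, -0.003], [0.12, -0.993, -0.003], [-0.003, 0.003, -1.0]]
contact_force: [-2.4, -9.0, -8.2]
width: 9.8
```

Emit:
{"name": "drive_tool", "arguments": {
  "turn": [
    [0, 0, 0],
    [0, 0, 0],
    [0, 0, 0],
    [0, 0, 0],
    [0, 0, 0]
  ],
  "travel": [
    [0, 0, 0],
    [0, 0, 0],
    [0, 0, 0],
    [0, 0, 0],
    [0, 0, 0]
  ],
  "hand": [1, 1, 1, 1, 1]
}}

```text
t: 69.75
ee_pos: [436.2, -176.9, 99.3]
ee_rot: [[0.993, 0.12, -0.003], [0.12, -0.993, -0.003], [-0.003, 0.003, -1.0]]
contact_force: [-3.3, -10.3, -8.9]
width: 9.9
```

Emit:
{"name": "drive_tool", "arguments": {
  "turn": [
    [0, 0, 0],
    [0, 0, 0],
    [0, 0, 0],
    [0, 0, 0],
    [0, 0, 0]
  ],
  "travel": [
    [0, 0, 0],
    [0, 0, 0],
    [0, 0, 0],
    [0, 0, 0],
    [0, 0, 0]
  ],
  "hand": [1, 1, 1, 1, 1]
}}

```text
t: 70.17
ee_pos: [436.2, -176.9, 99.3]
ee_rot: [[0.993, 0.12, -0.003], [0.12, -0.993, -0.003], [-0.004, 0.003, -1.0]]
contact_force: [-2.6, -10.0, -8.3]
width: 10.2
```

Emit:
{"name": "drive_tool", "arguments": {
  "turn": [
    [0, 0, 0],
    [0, 0, 0],
    [0, 0, 0],
    [0, 0, 0],
    [0, 0, 0]
  ],
  "travel": [
    [0, 0, 0],
    [0, 0, 0],
    [0, 0, 0],
    [0, 0, 0],
    [0, 0, 0]
  ],
  "hand": [1, 1, 1, 1, 1]
}}

```text
t: 70.58
ee_pos: [436.2, -176.9, 99.3]
ee_rot: [[0.993, 0.12, -0.003], [0.12, -0.993, -0.003], [-0.004, 0.003, -1.0]]
contact_force: [-3.5, -10.5, -8.0]
width: 10.3
```

Emit:
{"name": "drive_tool", "arguments": {
  "turn": [
    [0, 0, 0],
    [0, 0, 0],
    [0, 0, 0],
    [0, 0, 0],
    [0, 0, 0]
  ],
  "travel": [
    [0, 0, 0],
    [0, 0, 0],
    [0, 0, 0],
    [0, 0, 0],
    [0, 0, 0]
  ],
  "hand": [1, 1, 1, 1, 1]
}}

```text
t: 71.0
ee_pos: [436.2, -176.9, 99.3]
ee_rot: [[0.993, 0.12, -0.003], [0.12, -0.993, -0.003], [-0.004, 0.003, -1.0]]
contact_force: [-3.1, -9.9, -8.1]
width: 10.4
```

Emit:
{"name": "drive_tool", "arguments": {
  "turn": [
    [0, 0, 0],
    [0, 0, 0],
    [0, 0, 0],
    [0, 0, 0],
    [0, 0, 0]
  ],
  "travel": [
    [0, 0, 0],
    [0, 0, 0],
    [0, 0, 0],
    [0, 0, 0],
    [0, 0, 0]
  ],
  "hand": [1, 1, 1, 1, 1]
}}

```text
t: 71.42
ee_pos: [436.2, -177.0, 99.3]
ee_rot: [[0.993, 0.12, -0.003], [0.12, -0.993, -0.003], [-0.003, 0.003, -1.0]]
contact_force: [-3.4, -9.6, -8.2]
width: 10.2
```

Emit:
{"name": "drive_tool", "arguments": {
  "turn": [
    [0, 0, 0],
    [0, 0, 0],
    [0, 0, 0],
    [0, 0, 0],
    [0, 0, 0]
  ],
  "travel": [
    [0, 0, 0],
    [0, 0, 0],
    [0, 0, 0],
    [0, 0, 0],
    [0, 0, 0]
  ],
  "hand": [1, 1, 1, 1, 1]
}}

```text
t: 71.83
ee_pos: [436.2, -176.9, 99.3]
ee_rot: [[0.993, 0.12, -0.003], [0.12, -0.993, -0.003], [-0.004, 0.003, -1.0]]
contact_force: [-2.6, -9.2, -8.5]
width: 10.3
```

Emit:
{"name": "drive_tool", "arguments": {
  "turn": [
    [0, 0, 0],
    [0, 0, 0],
    [0, 0, 0],
    [0, 0, 0],
    [0, 0, 0]
  ],
  "travel": [
    [0, 0, 0],
    [0, 0, 0],
    [0, 0, 0],
    [0, 0, 0],
    [0, 0, 0]
  ],
  "hand": [1, 1, 1, 1, 1]
}}

```text
t: 72.25
ee_pos: [436.2, -176.9, 99.3]
ee_rot: [[0.993, 0.12, -0.003], [0.12, -0.993, -0.003], [-0.004, 0.003, -1.0]]
contact_force: [-3.7, -9.7, -8.9]
width: 10.2
```

```bash
python3 - <<'E'
from h import *
p=snapshot("top"); tilt(p); print(get_obs()["t"],get_obs()["ee_pos"])
for s in sensors(p,pts(p),85,135): print(*s)
E
```

```text
tilt 14.37, cross 0.01, n 4932 of 5225, z at a=0,b=150: 53.7
72.3 [ 436.17798107 -176.91115728   99.27654578]
0.96 [ 638.6 -210.5] 5.7 [89.3 61.8] z111.7 sat14 plugdir-180 0 bardir13 84
0.91 [ 645.9 -268.8] 8.0 [88.4 63.5] z111.6 sat13 plugdir118 15 bardir21 86
0.86 [ 631.7 -151.4] 5.7 [88.  59.1] z111.8 sat14 plugdir-180 0 bardir11 76
```

Emit:
{"name": "drive_tool", "arguments": {
  "turn": [
    [0, 0, 0],
    [0, 0, 0],
    [0, 0, 0],
    [0, 0, 0],
    [0, 0, 0]
  ],
  "travel": [
    [-0.09, 0, 0.35],
    [-0.18, 0, 0.7],
    [-0.27, 0, 1.1],
    [-0.36, 0, 1.5],
    [-0.44, 0, 1.9]
  ],
  "hand": [1, 1, 1, 1, 1]
}}

```text
t: 72.77
ee_pos: [432.7, -177.4, 82.2]
ee_rot: [[0.993, 0.12, -0.002], [0.12, -0.993, -0.002], [-0.002, 0.002, -1.0]]
contact_force: [-7.3, -4.5, 6.1]
width: 10.3
```

Emit:
{"name": "drive_tool", "arguments": {
  "turn": [
    [0, 0, 0],
    [0, 0, 0],
    [0, 0, 0],
    [0, 0, 0],
    [0, 0, 0]
  ],
  "travel": [
    [-0.06, 0, 0.4],
    [-0.12, 0, 0.8],
    [-0.17, 0, 1.2],
    [-0.22, 0, 1.6],
    [-0.26, 0, 2]
  ],
  "hand": [1, 1, 1, 1, 1]
}}

```text
t: 73.18
ee_pos: [430.1, -177.7, 62.2]
ee_rot: [[0.993, 0.12, -0.002], [0.12, -0.993, -0.002], [-0.002, 0.002, -1.0]]
contact_force: [-7.8, -4.9, 6.5]
width: 10.5
```

Emit:
{"name": "drive_tool", "arguments": {
  "turn": [
    [0, 0, 0],
    [0, 0, 0],
    [0, 0, 0],
    [0, 0, 0],
    [0, 0, 0]
  ],
  "travel": [
    [-0.03, 0, 0.4],
    [-0.05, 0, 0.8],
    [-0.07, 0, 1.2],
    [-0.08, 0, 1.6],
    [-0.09, 0, 2]
  ],
  "hand": [1, 1, 1, 1, 1]
}}

```text
t: 73.6
ee_pos: [429.2, -177.9, 42.1]
ee_rot: [[0.993, 0.12, -0.002], [0.12, -0.993, -0.002], [-0.002, 0.002, -1.0]]
contact_force: [-8.7, -5.4, 6.3]
width: 10.0
```

Emit:
{"name": "drive_tool", "arguments": {
  "turn": [
    [0, 0, 0],
    [0, 0, 0],
    [0, 0, 0],
    [0, 0, 0],
    [0, 0, 0]
  ],
  "travel": [
    [0, 0, 0.1],
    [0, 0, 0.3],
    [0, 0, 0.4],
    [0, 0, 0.4],
    [0, 0, 0.4]
  ],
  "hand": [1, 1, 1, 1, 1]
}}

```text
t: 74.02
ee_pos: [429.1, -177.8, 38.4]
ee_rot: [[0.993, 0.12, -0.003], [0.12, -0.993, -0.002], [-0.003, 0.002, -1.0]]
contact_force: [-9.9, -5.4, 8.6]
width: 10.3
```

Slight press to be sure of the stop, then release and leave.

Emit:
{"name": "drive_tool", "arguments": {
  "turn": [
    [0, 0, 0],
    [0, 0, 0],
    [0, 0, 0],
    [0, 0, 0]
  ],
  "travel": [
    [0, 0, 0.1],
    [0, 0, 0.25],
    [0, 0, 0.25],
    [0, 0, 0.25]
  ],
  "hand": [1, 1, 1, 1]
}}

```text
t: 74.35
ee_pos: [429.2, -177.9, 36.6]
ee_rot: [[0.993, 0.121, -0.003], [0.121, -0.993, -0.002], [-0.003, 0.001, -1.0]]
contact_force: [-13.4, -2.9, 15.3]
width: 10.4
```

Emit:
{"name": "drive_tool", "arguments": {
  "turn": [
    [0, 0, 0],
    [0, 0, 0],
    [0, 0, 0],
    [0, 0, 0],
    [0, 0, 0]
  ],
  "travel": [
    [0, 0, 0],
    [0, 0, 0],
    [0, 0, 0],
    [0, 0, 0],
    [0, 0, 0]
  ],
  "hand": [0.6, 0.6, 0.6, 0.6, 0.6]
}}

```text
t: 74.77
ee_pos: [429.9, -176.5, 34.8]
ee_rot: [[0.993, 0.119, 0.0], [0.119, -0.993, 0.0], [0.0, -0.0, -1.0]]
contact_force: [-0.5, -0.5, -0.6]
width: 33.8
```

Emit:
{"name": "drive_tool", "arguments": {
  "turn": [
    [0, 0, 0],
    [0, 0, 0],
    [0, 0, 0],
    [0, 0, 0],
    [0, 0, 0]
  ],
  "travel": [
    [0, 0, -2],
    [0, 0, -5],
    [0, 0, -9],
    [0, 0, -13],
    [0, 0, -16]
  ],
  "hand": [0.6, 0.6, 0.6, 0.6, 0.6]
}}

```text
t: 75.18
ee_pos: [430.6, -176.9, 198.2]
ee_rot: [[0.993, 0.12, 0.003], [0.12, -0.993, -0.002], [0.002, 0.002, -1.0]]
contact_force: [0.4, 0.2, 0.2]
width: 34.2
```

Emit:
{"name": "drive_tool", "arguments": {
  "turn": [
    [0, 0, 0],
    [0, 0, 0],
    [0, 0, 0],
    [0, 0, 0],
    [0, 0, 0]
  ],
  "travel": [
    [0, -4, 0],
    [0, -8, 0],
    [0, -12, 0],
    [0, -16, 0],
    [0, -20, 0]
  ],
  "hand": [0.6, 0.6, 0.6, 0.6, 0.6]
}}

```text
t: 75.6
ee_pos: [405.4, 23.6, 195.0]
ee_rot: [[0.993, 0.119, 0.001], [0.119, -0.993, 0.0], [0.001, -0.0, -1.0]]
contact_force: [1.3, -0.3, -0.2]
width: 34.2
```

Emit:
{"name": "drive_tool", "arguments": {
  "turn": [
    [0, 0, 0],
    [0, 0, 0],
    [0, 0, 0],
    [0, 0, 0],
    [0, 0, 0]
  ],
  "travel": [
    [0, -4, 0],
    [0, -8, 0],
    [0, -10, 0],
    [0, -10, 0],
    [0, -10, 0]
  ],
  "hand": [0.6, 0.6, 0.6, 0.6, 0.6]
}}

```text
t: 76.02
ee_pos: [393.7, 122.0, 194.8]
ee_rot: [[0.992, 0.122, -0.0], [0.122, -0.992, -0.0], [-0.0, 0.0, -1.0]]
contact_force: [0.9, -0.3, -0.2]
width: 34.0
```

```bash
python3 - <<'E'
from h import *
p=snapshot("top"); tilt(p); W=pts(p); row(p,W,"pics/r9.png")
print(get_obs()["t"])
E
```

```text
tilt -0.45, cross 0.00, n 5364 of 5919, z at a=0,b=150: 53.6
ROW a -33.2 b 208.9 0.95 [621.7 -92.6] 7.1 [66.9 61.4] z106.0 sat16 plugdir4 5 bardir5 48
ROW a -33.3 b 30.1 0.93 [ 643.  -270.1] 6.8 [67.1 62.3] z106.1 sat15 plugdir11 32 bardir9 60
ROW a -33.2 b 149.1 0.75 [ 628.8 -151.9] 7.3 [67.  60.3] z106.1 sat16 plugdir6 10 bardir5 50
ROW a -33.8 b 90.6 0.55 [ 635.2 -210.1] 5.4 [66.5 63.3] z106.1 sat16 plugdir6 14 bardir8 52
76.1167
```

View pics/r9.png

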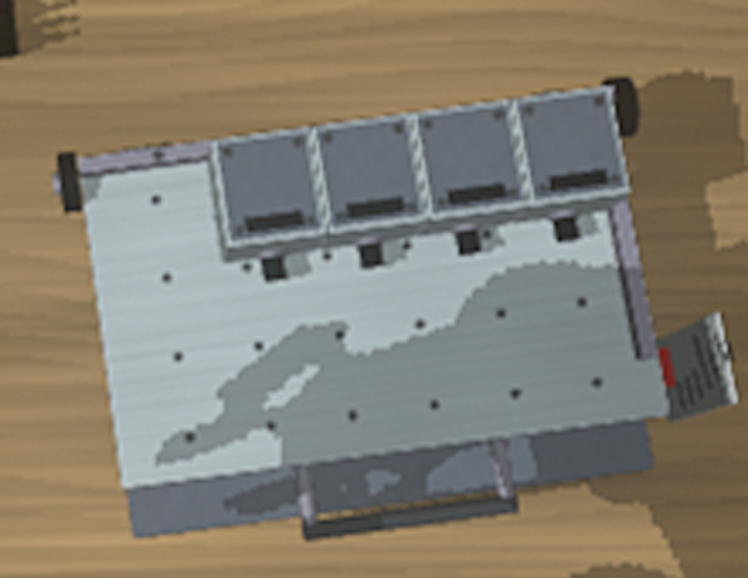

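```bash
python3 -c "
from workcell import *
print(finish_job())"
```

```text
the job is handed in; nothing more can be done
None
```

The job is done and handed in at about 76 s. Four inclinometers were on the bench. All four now stand in one row in the far-right corner, lids up and plugs towards the robot.

- **Hold at 15 degrees:** I raised the plate and kept it there for about 11.5 s. The handle's rise gave 15.0 degrees. The top camera read 14.3–14.5, or about 14.8 after allowing for the 0.45 degrees it reads low on the level plate. So the two readings differ by about 0.2 degrees.
- **Row tightness:** Before raising the plate, I pushed the row with about 27 N from its open left end and each box with about 20 N towards the fence. Nothing moved. After lowering, the boxes measured 33 mm from the fence at about 60 mm spacing, within roughly 1 mm camera scatter. The last picture shows no gaps.
- **Plate level:** I pressed the handle down until the plate was on its lower stop. The robot is clear of everything.
- **Disturbances:** While I was bringing the fourth box, it swung askew in the grip. The third box had also moved about 40 mm out of the row, and the two met with up to 68 N read at the wrist. That is under the 120 N limit, but it was a real bump. I set the fourth down, re-seated both and rechecked the row before tilting.
- **Other things:** I did not touch the orange and turquoise look-alikes, the meter, the heat sink or the mug. I made no separate final measurement of where they stand.

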